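# Refill the rotary lid magazine of the capping station

## Robot

A 6-joint arm with a two-finger parallel gripper is mounted at the origin on a cart in front of the work surface, level with it; the furniture and walls round the work are solid. World frame = base frame: x ahead of the robot, y to its left, z up, the work surface at z = 0. Lengths are in m, angles in degrees, forces in N, time in s.
With the tool pointing down it reaches from about 0.35 to 0.875 m from the base axis. Payload 4.2 kg.
Tool frame: the origin (TCP) lies on the centre line of the jaws, within the pads' length; the fingertips stand 19 mm ahead of it and the grasp point (between the pads) is the TCP; x points along the fingers, y is the direction in which the jaws open and shut, and the axes are right-handed (so a half turn about x gives the same grasp; the last joint's range is limited). The gripper opens to 87 mm and grips with 3 to 60 N. Pads are 19 mm wide; open, the fingers measure 117 mm over their backs; the gripper's body (75 mm by 190 mm) begins 51 mm behind the grasp point.
Start: joints at [-60.527, 22.042, 0.453, 0, -68.411, -14.817], TCP at [0.158, -0.605, 0.242] pointing down, gripper open.
Joint ranges: [-179.83, 179.83], [-69.29, 118.12], [-61.27, 80.66], [-181.25, 117.63], [-171.15, -9.14], [-177.46, 177.46]. Speed limits (degrees/s): [159.86, 159.86, 180, 180, 180, 180].

## Interface

Orientations are given as a 3x3 rotation matrix whose columns are the frame's x, y, z axes.
In Python, from station import r, viewer, job, spotter gives the robot as it stands.
- The arm moves only by the tool play_rows, never from a script. Its argument "commands" is a list of rows, each an object of numbers: "fingers": the gripper command: -1 is fully open, 1 is shut, values between are in proportion; "tx", "ty", "tz": the shift along the tool's x, y, z normalised to -1 to 1, where 1 is 750 mm; "ax", "ay", "az": the turn, a rotation vector about the tool's x, y, z normalised to -1 to 1, where 1 is pi rad. In form: [{"fingers": .., "tx": .., "ty": .., "tz": .., "ax": .., "ay": .., "az": ..}, ...]. A call has 1 to 5 rows; each row is the pose to reach, as a shift and turn from the pose commanded when the call began, along the tool's axes at that moment, turning the shorter way round; what a row does not reach only later rows make up. A row lasts 1/12 s, in which the tool goes at most 41.7 mm and 7.16 degrees, less where a joint would pass 70% of its speed; a pose out of reach is approached as far as the arm can. A call with a number of a shift or a turn outside -1 to 1 is refused whole. A call with a gripper value outside its range is refused whole. The fingers move at their own pace and stop on an object; the grip force is fixed at half the most. Time passes only in rows, so rows that repeat a pose let the fingers close. It gives the time, the measured TCP pose, the force and the opening at its end, in the units of the state.
- r.sense(): the state, without advancing time (a new reading comes with each control period).
- viewer.capture(name): name is "side" or "top" or "wrist"; returns a dict with "image" (384x512x3 uint8, red, green, blue), "fx", "fy", "cx", "cy" (pixels), "R" (3x3) and "t" (3): a world point X has camera coordinates R X + t; the wrist camera has in their place "mount" (4x4, takes a point from camera to tool coordinates, whose origin is the TCP and whose axes are the tool frame's). Camera axes: x right, y down, z forward; pixel columns grow to the right and rows downward; lengths in m; the calibration is good to about 2 mm. The wrist camera is an equidistant fisheye: a pixel r from the principal point sees the ray r / f radians off the axis. A picture is of the moment at which its call begins: read the wrist's pose just before it. There is no depth.
- job.finish_job(): hands the job in, once; it reports no verdict.
Trained networks look in a picture, given as the dict that the camera call returned (one of the last four; its "shot" number tells which), for a name from the list of things; names that differ only in an ending like _2 or _b are one class to them, and where a whole thing is asked for, a point or a joint stands for the part that bears it (a point fixed in the world has none). Each returns a list of dicts, best first, with "score" (0 to 1); they miss things now and then, are a little off and sometimes report something else, mostly with a low value. They report only what shows in the picture. A call takes as long as a camera call. They do not tell look-alikes from the thing itself.
- spotter.find_in(name, picture): "uv" ([column, row] in pixels, amid what is visible of it).
- spotter.silhouettes(name, picture): "region" (384x512 bool, what is visible of it) and "uv" ([column, row] in pixels, amid what is visible of it).
The state is a dict: "time_s": time; "joints": joint angles; "joint_velocities": joint speeds; "effort": joint torques, N m; "tcp_pos": TCP position; "ee_rot": TCP orientation; "wrist_force": force on the tool from outside, world axes, zero at the start; "moment": the same for the moment, N m; "gripper_width": opening from 0.0 (shut) to 1.0 (fully open).
Only numpy, scipy, OpenCV 4.12 (cv2) and the standard library are available. Lean on these libraries where they do the work, as an engineer would, in place of code of your own. Each camera call takes 0.05 s, during which the arm holds its last target. There are 200 camera calls.

## Task

Refill the rotary lid magazine: put every loose lid from the worktop, face up, on the pile in the bay of its own size, first turning the carousel (the knob on top drives it) so that this bay is at the loading opening; the piles differ in height, so lower each lid until you feel it rest and let go there, neither dropping it in nor pressing hard. When all are in, turn the carousel so that the bay of the largest lids stands straight under the pick-off head at the back; leave the jars and the bottle standing about where they are.

Things in the scene. Friction and masses are not known exactly. Their poses are not given: they have to be found in the camera images.
- magazine: fixed housing of the lid magazine: grey round base 300 mm across, 30 mm high, with a clear hood (radius 147 mm, roof top 118 mm above the worktop). Origin: on the turning axis at worktop level; z up, x to its back. Within 62 deg either side of its -x, hood wall and roof are left open (loading opening), in to a hub of 23 mm radius. Its place and heading vary.
- carousel (a joint): angle of the carousel (rad, positive anticlockwise from above, no stops, any value). Its dark steel deck (radius 136 mm, top 40 mm above the worktop) has three bays 92 mm from the axis. At the middle of the loading opening: medium bay at +pi/2, large at pi, small at -pi/2, the bare quarter at 0 (then the large bay is at the back). Friction about 0.12 N m; it stays where left.
- knob_grip (a point): centre of the black knob that turns the carousel, on its axis above the hood, 140 mm above the worktop: a bar 46 mm long, 14 mm thick, standing 126 to 153 mm above the worktop on a disc of 21 mm radius. The frame turns with the carousel: x along the bar (towards the large bay), y across its thickness. Fingertips should stay above 122 mm.
- loading_point (a point): middle of the loading opening at deck level (40 mm above the worktop), 92 mm from the turning axis; its x axis points to the turning axis
- pickoff_point (a point): point at deck level straight below the steel pick-off head, which stands on the hood roof at the back (up to 164 mm above the worktop), 92 mm from the axis, opposite the loading opening
- bay_large (a point): large bay: deck-level foot of its pile's axis; turns with the carousel. Pile of 62 mm lids, its top 8 to 36 mm above the deck (not measured, differs by bay, sprung: gives 4 mm at 1.5 N/mm), between 4 rods (6 mm thick, 68 mm above the deck) on a 37 mm radius at 48, 132, 228, 312 deg from the radial line: 3 mm play; the finger gaps lie on the radial line, outward and toward the axis. Hood roof 74 mm above the deck.
- bay_medium (a point): medium bay: deck-level foot of its pile's axis; turns with the carousel. Pile of 50 mm lids, its top 8 to 36 mm above the deck (not measured, differs by bay, sprung: gives 4 mm at 1.5 N/mm), between 4 rods (6 mm thick, 68 mm above the deck) on a 31 mm radius at 48, 132, 228, 312 deg from the radial line: 3 mm play; the finger gaps lie on the radial line, outward and toward the axis. Hood roof 74 mm above the deck.
- bay_small (a point): small bay: deck-level foot of its pile's axis; turns with the carousel. Pile of 38 mm lids, its top 8 to 36 mm above the deck (not measured, differs by bay, sprung: gives 4 mm at 1.5 N/mm), between 4 rods (6 mm thick, 68 mm above the deck) on a 25 mm radius at 48, 132, 228, 312 deg from the radial line: 3 mm play; the finger gaps lie on the radial line, outward and toward the axis. Hood roof 74 mm above the deck.
- large_lid_a_centre (a point): centre (half-way up) of a loose ribbed white large screw lid, 62 mm across and 16 mm high, about 22 g, z up; it lies face up on the worktop (centre 8 mm high) at the left; absent (None) in some starts
- large_lid_b_centre (a point): centre (half-way up) of a loose ribbed white large screw lid, 62 mm across and 16 mm high, about 22 g, z up; it lies face up on the worktop (centre 8 mm high) at the left; absent (None) in some starts
- medium_lid_a_centre (a point): centre (half-way up) of a loose ribbed white medium screw lid, 50 mm across and 14 mm high, about 17 g, z up; it lies face up on the worktop (centre 7 mm high) at the left; absent (None) in some starts
- medium_lid_b_centre (a point): centre (half-way up) of a loose ribbed white medium screw lid, 50 mm across and 14 mm high, about 17 g, z up; it lies face up on the worktop (centre 7 mm high) at the left; absent (None) in some starts
- small_lid_a_centre (a point): centre (half-way up) of a loose ribbed white small screw lid, 38 mm across and 14 mm high, about 13 g, z up; it lies face up on the worktop (centre 7 mm high) at the left; absent (None) in some starts
- small_lid_b_centre (a point): centre (half-way up) of a loose ribbed white small screw lid, 38 mm across and 14 mm high, about 13 g, z up; it lies face up on the worktop (centre 7 mm high) at the left; absent (None) in some starts
- grey_top_jar: bystander: white ointment jar with grey lid, 51 mm across, 40 mm high; origin at its foot
- white_jar: bystander: white jar, 58 mm across, 48 mm high; origin at its foot
- brown_bottle: bystander: small brown bottle with white cap, 37 mm across, 75 mm high; origin at its foot
Mind the look-alikes: they are no part of the job. Leave any green look-alike of the part that bears small_lid_a_centre alone.

How it is judged:
By the outcome, as a careful person would: the job done as asked, in the order asked, and still so for the second after the job is handed in, with the robot touching nothing.
Of large_lid_a, large_lid_b, medium_lid_a, medium_lid_b, small_lid_a, small_lid_b only 3 to 4 are there at a start; the rules pass over those that are not, and their reading is None.
At some moment in a run one of large_lid_a, large_lid_b, medium_lid_a, medium_lid_b, small_lid_a, small_lid_b may be knocked a few centimetres aside while the robot is not near it.
It also fails if it takes over 210 s, if anything falls off the work surface, if the arm or the gripper's body presses on something with over 40 N, if the wrist force passes 120 N, or if a joint passes its speed limit or range.

## Working session

There is one attempt and no reset: what is moved stays moved. The work goes in short steps, Python scripts to look and compute and a tool call to move; the robot and the scene stay as the last step left them, time stands still between calls to the robot, and variables do not carry over. Pictures are saved under pics/ and viewed, about 12 in all and at most 16, crops included, and the job is handed in when it is done.

Besides the shell and the picture viewer there is one more tool, called after ">>>" in YAML: its name, and indented under it one key for each argument. play_rows: Moves the arm, as the interface text tells. Its arguments: {"type":"object","properties":{"commands":{"type":"array"}},"required":["commands"]}

```bash
ls; mkdir -p pics; cat > h.py <<'E'
import numpy as np, cv2
from station import r, viewer, job, spotter
def ray(c,uv):
    R=np.array(c["R"]);t=np.array(c["t"]);d=np.array([(uv[0]-c["cx"])/c["fx"],(uv[1]-c["cy"])/c["fy"],1])
    return -R.T@t, R.T@d
def atz(c,uv,z):
    o,d=ray(c,uv); return o+d*(z-o[2])/d[2]
def proj(c,X):
    p=np.array(c["R"])@np.array(X)+np.array(c["t"]); return np.array([c["fx"]*p[0]/p[2]+c["cx"],c["fy"]*p[1]/p[2]+c["cy"]])
def save(c,n,s=1):
    im=c["image"][:,:,::-1]; cv2.imwrite("pics/"+n,im if s==1 else cv2.resize(im,None,fx=s,fy=s))
E
python3 - <<'E'
from h import *
print({k:(np.round(v,3).tolist() if not isinstance(v,dict) else v) for k,v in r.sense().items()})
a=viewer.capture("top");b=viewer.capture("side")
ims=[]
save(a,"top.png",1.5);save(b,"side.png",1.5)
np.savez("cal.npz",**{k+n:np.array(c[k]) for n,c in(("t",a),("s",b)) for k in("fx","fy","cx","cy","R","t")})
for n,z in [("large_lid_a_centre",.016),("medium_lid_a_centre",.014),("small_lid_a_centre",.014),("grey_top_jar",.04),("white_jar",.048),("brown_bottle",.075),("magazine",.03),("carousel",.04),("knob_grip",.153),("loading_point",.04),("pickoff_point",.04),("bay_large",.04)]:
  for c,l in((a,"top"),(b,"side")):
    try:
      for f in spotter.find_in(n,c): print(n,l,round(f["score"],2),np.round(f["uv"],1),np.round(atz(c,f["uv"],z),3))
    except Exception as e: print(n,l,e)
E
```

```text
pics
{'time_s': 0.0, 'joints': [-60.528, 22.09, 0.379, -0.03, -68.412, -14.817], 'joint_velocities': [-0.052, -0.024, 0.066, -0.025, 0.012, -0.088], 'effort': [-0.0, -39.067, 18.74, 4.22, 0.011, -0.0], 'tcp_pos': [0.158, -0.604, 0.24], 'ee_rot': [[-0.001, -0.253, 0.968], [0.002, 0.968, 0.253], [-1.0, 0.002, -0.0]], 'wrist_force': [0.056, 0.913, 0.306], 'moment': [0.004, 0.043, -0.003], 'gripper_width': 1.003}
medium_lid_a_centre top 0.43 [304.9 197. ] [ 0.598 -0.114  0.014]
small_lid_a_centre top 0.42 [150.3 250.8] [0.413 0.367 0.014]
small_lid_a_centre side 0.72 [314.3 324.7] [0.425 0.358 0.014]
small_lid_a_centre side 0.61 [275.2 304.8] [0.515 0.313 0.014]
grey_top_jar top 0.69 [364.8 256.2] [ 0.415 -0.302  0.04 ]
grey_top_jar side 0.5 [316.9 153.3] [ 0.42  -0.267  0.04 ]
grey_top_jar side 0.17 [281.4 176.5] [ 0.527 -0.137  0.04 ]
white_jar top 0.87 [149.4 165.9] [0.676 0.378 0.048]
brown_bottle top 0.66 [299. 218.] [ 0.525 -0.091  0.075]
brown_bottle top 0.57 [228.8 152.4] [0.722 0.131 0.075]
brown_bottle side 0.58 [199.2 237.1] [0.716 0.171 0.075]
magazine top 0.86 [299.9 192.8] [ 0.609 -0.097  0.03 ]
magazine top 0.58 [365.4 256.3] [ 0.415 -0.306  0.03 ]
magazine side 0.81 [259.2 183. ] [ 0.593 -0.112  0.03 ]
carousel top 0.7 [298.8 220.9] [ 0.519 -0.094  0.04 ]
carousel side 0.55 [279.3 182.9] [ 0.532 -0.105  0.04 ]
knob_grip top 0.98 [295.8 223. ] [ 0.504 -0.074  0.153]
knob_grip side 0.56 [278.5 178.7] [0.528 0.018 0.153]
knob_grip side 0.51 [310. 239.] [0.444 0.23  0.153]
loading_point top 0.69 [297.7 221.8] [ 0.516 -0.091  0.04 ]
loading_point top 0.61 [304.5 195.1] [ 0.601 -0.11   0.04 ]
loading_point side 0.97 [255. 182.] [ 0.604 -0.104  0.04 ]
pickoff_point top 0.95 [300.8 194.9] [ 0.601 -0.099  0.04 ]
pickoff_point side 0.63 [252.9 184. ] [ 0.61  -0.094  0.04 ]
bay_large top 0.79 [298.5 221. ] [ 0.519 -0.093  0.04 ]
bay_large side 0.78 [279.6 185.4] [ 0.53  -0.093  0.04 ]
```

View pics/top.png

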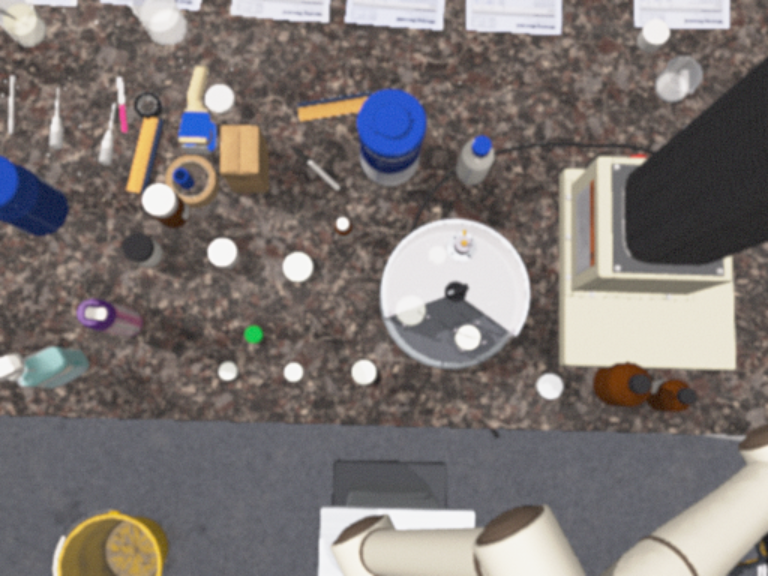

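View pics/side.png

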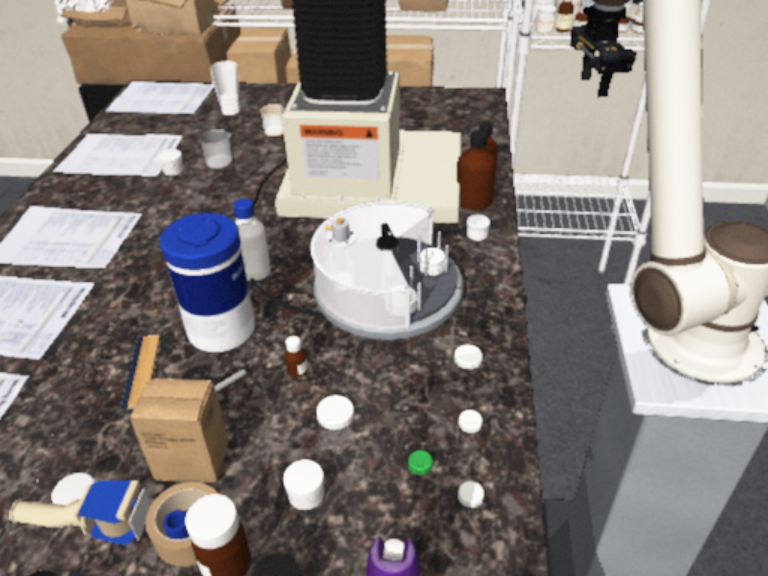

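The top view shows the lids at (298,267) large, (363,372) medium, (293,372) small and a dubious (228,371), plus a green one at (253,334). The magazine axis is near (456,292), with the opening facing the robot. I'll zoom in and read the wrist mount.

```bash
python3 - <<'E'
from h import *
a=viewer.capture("top");b=viewer.capture("side")
c1=cv2.resize(a["image"][155:265,140:260,::-1],(400,367),interpolation=cv2.INTER_CUBIC)
c2=cv2.resize(a["image"][140:255,245:365,::-1],(400,367),interpolation=cv2.INTER_CUBIC)
c3=cv2.resize(b["image"][220:340,180:330,::-1],(400,320),interpolation=cv2.INTER_CUBIC)
c4=cv2.resize(b["image"][125:225,200:325,::-1],(400,320),interpolation=cv2.INTER_CUBIC)
cv2.imwrite("pics/crop.png",cv2.resize(np.vstack([np.hstack([c1,c2]),np.hstack([c3,c4])]),(700,601))[:600])
w=viewer.capture("wrist");print(np.round(w["mount"],3),w["fx"],w["cx"],w["cy"])
# white blobs
for c,l,pts in((a,"top",[(298,267),(363,372),(293,372),(228,371),(253,334)]),(b,"side",[(335,412),(468,357),(470,421),(471,494),(420,462)])):
  for p in pts:
    u,v=int(p[0]/1.5),int(p[1]/1.5)
    s=c["image"][v-16:v+17,u-16:u+17].astype(int)
    m=((s.min(2)>125) if p not in((253,334),(420,462)) else (s[:,:,1]-s[:,:,0]>60)).astype(np.uint8)
    n,lab,st,ce=cv2.connectedComponentsWithStats(m)
    k=1+np.argmax(st[1:,4]); uv=ce[k]+[u-16,v-16]
    print(l,p,st[k],np.round(uv,1),np.round(atz(c,uv,.014),3))
E
```

```text
[[ 0.    -0.255  0.967 -0.143]
 [ 1.    -0.    -0.    -0.001]
 [ 0.001  0.967  0.255 -0.07 ]
 [ 0.     0.     0.     1.   ]] 297.3186396354542 255.14925519025383 188.1004769903689
top (298, 267) [  1   6  26  22 364] [197.5 177.7] [0.649 0.23  0.014]
top (363, 372) [  8   7  17  18 240] [242.1 247.6] [0.432 0.081 0.014]
top (293, 372) [ 10   9  14  14 152] [195.2 247.6] [0.427 0.227 0.014]
top (228, 371) [  9  10  14  13 139] [151.4 247.1] [0.425 0.364 0.014]
top (253, 334) [ 11  11  12  12 118] [168.6 222.5] [0.504 0.314 0.014]
side (335, 412) [  4   5  25  24 482] [222.9 274.6] [0.65  0.235 0.014]
side (468, 357) [  7   7  19  17 264] [311.7 237.3] [0.433 0.088 0.014]
side (470, 421) [  8   9  17  16 212] [313.1 280.4] [0.428 0.234 0.014]
side (471, 494) [  8   7  17  19 254] [313.9 329. ] [0.426 0.369 0.014]
side (420, 462) [  8   8  16  17 214] [279.6 307.7] [0.505 0.32  0.014]
```

View pics/crop.png

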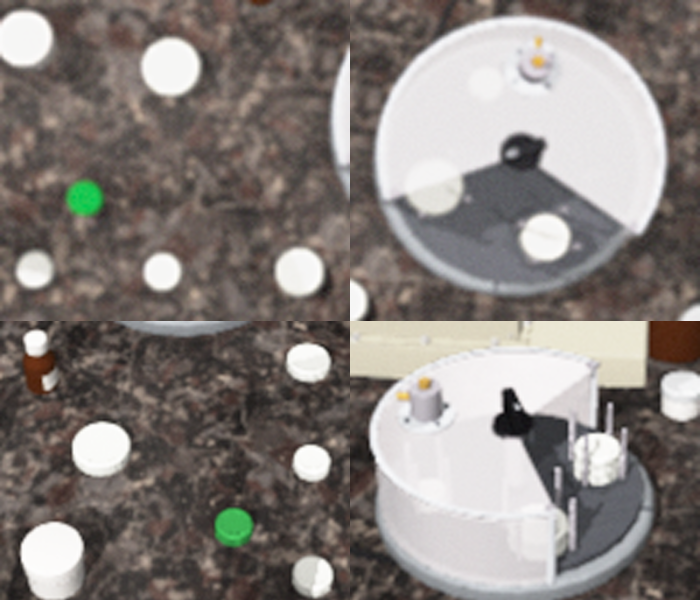

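```bash
cat >> h.py <<'E'
from scipy.spatial.transform import Rotation as Ro, Slerp
def down(yaw):  # tool x down, y at yaw deg
    y=np.array([np.cos(np.radians(yaw)),np.sin(np.radians(yaw)),0]);x=np.array([0,0,-1.]);return np.c_[x,y,np.cross(x,y)]
def plan(*targets,p=None,R=None):
    s=r.sense();p=np.array(s["tcp_pos"] if p is None else p);R=np.array(s["ee_rot"]) if R is None else R
    for tp,tR in targets:
        tp=np.array(tp,float);ang=np.degrees(np.linalg.norm(Ro.from_matrix(R.T@tR).as_rotvec()))
        n=int(np.ceil(max(np.linalg.norm(tp-p)/.2,ang/35,1)));sl=Slerp([0,1],Ro.from_matrix([R,tR]));p0=p
        for k in range(1,n+1):
            q=p0+(tp-p0)*k/n;Q=sl(k/n).as_matrix()
            d=R.T@(q-p)/.75;a=Ro.from_matrix(R.T@Q).as_rotvec()/np.pi
            print("T",np.round(d,4).tolist(),"A",np.round(a,4).tolist(),"->",np.round(q,3));p,R=q,Q
def wray(c,uv,s):
    M=np.array(c["mount"]);d=np.array([uv[0]-c["cx"],uv[1]-c["cy"]]);rr=np.hypot(*d);th=rr/c["fx"]
    v=np.r_[d/max(rr,1e-9)*np.sin(th),np.cos(th)];R=np.array(s["ee_rot"])
    return np.array(s["tcp_pos"])+R@M[:3,3],R@(M[:3,:3]@v)
def watz(c,uv,s,z):
    o,d=wray(c,uv,s);return o+d*(z-o[2])/d[2]
def wproj(c,X,s):
    M=np.array(c["mount"]);t=np.array(s["ee_rot"]).T@(np.array(X)-s["tcp_pos"]);v=M[:3,:3].T@(t-M[:3,3])
    th=np.arctan2(np.hypot(v[0],v[1]),v[2]);d=v[:2]/max(np.hypot(v[0],v[1]),1e-9)
    return np.array([c["cx"],c["cy"]])+d*th*c["fx"]
E
python3 - <<'E'
from h import *
plan(([.30,-.40,.33],down(130)),([.50,-.10,.36],down(180)))
a=np.load("cal.npz");print(a["Rt"].round(3),a["tt"],a["Rs"].round(3),a["ts"])
E
```

```text
T [-0.059, 0.1081, 0.126] A [-0.0704, 0.0, 0.0] -> [ 0.229 -0.502  0.286]
T [-0.059, 0.0778, 0.1466] A [-0.0704, 0.0, 0.0] -> [ 0.3  -0.4   0.33]
T [-0.02, 0.0675, 0.2307] A [-0.1389, 0.0, -0.0] -> [ 0.4   -0.25   0.345]
T [-0.02, -0.0363, 0.2376] A [-0.1389, -0.0, 0.0] -> [ 0.5  -0.1   0.36]
[[ 0.028 -0.999  0.03 ]
 [-0.991 -0.032 -0.126]
 [ 0.127 -0.026 -0.992]] [-0.00279955  0.59375306  1.51226858] [[-0.994 -0.105 -0.022]
 [-0.051  0.645 -0.763]
 [ 0.094 -0.757 -0.646]] [0.59699    0.08916788 1.23964197]
```

>>> play_rows:
  commands:
    - {"fingers": -1,"tx": -0.03,"ty": 0.054,"tz": 0.063,"ax": -0.0352,"ay": 0,"az": 0}
    - {"fingers": -1,"tx": -0.059,"ty": 0.108,"tz": 0.126,"ax": -0.07,"ay": 0,"az": 0}
    - {"fingers": -1,"tx": -0.059,"ty": 0.108,"tz": 0.126,"ax": -0.07,"ay": 0,"az": 0}
    - {"fingers": -1,"tx": -0.059,"ty": 0.108,"tz": 0.126,"ax": -0.07,"ay": 0,"az": 0}
    - {"fingers": -1,"tx": -0.059,"ty": 0.108,"tz": 0.126,"ax": -0.07,"ay": 0,"az": 0}

```text
time_s: 1.87
tcp_pos: [0.2306, -0.5013, 0.2879]
ee_rot: [[0.003, -0.461, 0.887], [-0.003, 0.887, 0.461], [-1.0, -0.004, 0.001]]
wrist_force: [-0.2, -1.0, -0.0]
gripper_width: 0.998
```

>>> play_rows:
  commands:
    - {"fingers": -1,"tx": -0.059,"ty": 0.078,"tz": 0.147,"ax": -0.07,"ay": 0,"az": 0}
    - {"fingers": -1,"tx": -0.059,"ty": 0.078,"tz": 0.147,"ax": -0.07,"ay": 0,"az": 0}
    - {"fingers": -1,"tx": -0.059,"ty": 0.078,"tz": 0.147,"ax": -0.07,"ay": 0,"az": 0}
    - {"fingers": -1,"tx": -0.059,"ty": 0.078,"tz": 0.147,"ax": -0.07,"ay": 0,"az": 0}
    - {"fingers": -1,"tx": -0.059,"ty": 0.078,"tz": 0.147,"ax": -0.07,"ay": 0,"az": 0}

```text
time_s: 2.28
tcp_pos: [0.3014, -0.3995, 0.3309]
ee_rot: [[0.002, -0.643, 0.766], [-0.001, 0.766, 0.643], [-1.0, -0.002, 0.0]]
wrist_force: [-0.0, -0.2, -0.9]
gripper_width: 0.999
```

>>> play_rows:
  commands:
    - {"fingers": -1,"tx": -0.02,"ty": 0.0675,"tz": 0.2307,"ax": -0.139,"ay": 0,"az": 0}
    - {"fingers": -1,"tx": -0.02,"ty": 0.0675,"tz": 0.2307,"ax": -0.139,"ay": 0,"az": 0}
    - {"fingers": -1,"tx": -0.02,"ty": 0.0675,"tz": 0.2307,"ax": -0.139,"ay": 0,"az": 0}
    - {"fingers": -1,"tx": -0.02,"ty": 0.0675,"tz": 0.2307,"ax": -0.139,"ay": 0,"az": 0}
    - {"fingers": -1,"tx": -0.02,"ty": 0.0675,"tz": 0.2307,"ax": -0.139,"ay": 0,"az": 0}

```text
time_s: 2.7
tcp_pos: [0.4022, -0.2488, 0.3442]
ee_rot: [[-0.001, -0.907, 0.422], [0.001, 0.422, 0.907], [-1.0, 0.001, 0.0]]
wrist_force: [-0.2, -0.5, 0.4]
gripper_width: 0.998
```

>>> play_rows:
  commands:
    - {"fingers": -1,"tx": -0.02,"ty": -0.0363,"tz": 0.2376,"ax": -0.139,"ay": 0,"az": 0}
    - {"fingers": -1,"tx": -0.02,"ty": -0.0363,"tz": 0.2376,"ax": -0.139,"ay": 0,"az": 0}
    - {"fingers": -1,"tx": -0.02,"ty": -0.0363,"tz": 0.2376,"ax": -0.139,"ay": 0,"az": 0}
    - {"fingers": -1,"tx": -0.02,"ty": -0.0363,"tz": 0.2376,"ax": -0.139,"ay": 0,"az": 0}
    - {"fingers": -1,"tx": -0.02,"ty": -0.0363,"tz": 0.2376,"ax": -0.139,"ay": 0,"az": 0}

```text
time_s: 3.12
tcp_pos: [0.5035, -0.0987, 0.3585]
ee_rot: [[-0.002, -1.0, -0.001], [0.0, -0.001, 1.0], [-1.0, 0.002, 0.0]]
wrist_force: [-0.2, -0.3, -0.5]
gripper_width: 1.002
```

```bash
python3 - <<'E'
from h import *
import pickle
s=r.sense();print(np.round(s["tcp_pos"],4),np.round(s["ee_rot"],3),s["time_s"],np.round(s["joints"],1))
w=viewer.capture("wrist");save(w,"w1.png",1.5);pickle.dump((s,w),open("w1.pkl","wb"))
for n,z in (("knob_grip",.14),("small_lid_a_centre",.014),("medium_lid_a_centre",.014),("large_lid_a_centre",.016)):
  for f in spotter.find_in(n,w): print(n,round(f["score"],2),np.round(f["uv"],1),watz(w,f["uv"],s,z).round(3))
E
```

```text
[ 0.5035 -0.0987  0.3585] [[-0.002 -1.    -0.001]
 [ 0.    -0.001  1.   ]
 [-1.     0.002  0.   ]] 3.1167 [  7.    7.4  -2.8  -0.  -79.9  -7. ]
knob_grip 0.73 [239.5 163.5] [ 0.523 -0.105  0.14 ]
large_lid_a_centre 0.39 [193.8 152.6] [ 0.605 -0.102  0.016]
```

View pics/w1.png

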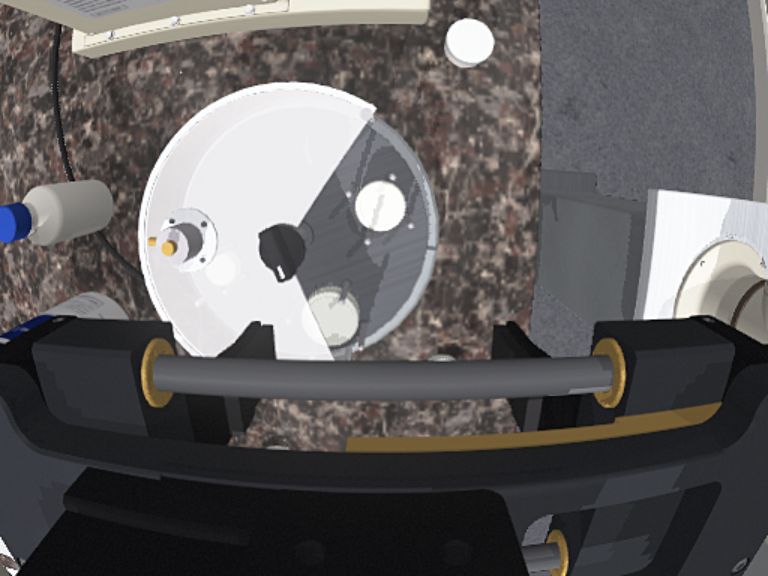

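The wrist view shows the magazine. The medium bay's rod tops are at (349,193), (392,177), (411,226) and (368,242), the knob is at (283,250), the pick-off head at (185,238) and the hood corner at (372,112). The gripper body is long in the jaw direction, so I'll place lids with the jaws tangential to stay clear of the knob. Next I'll fit the magazine pose.

```bash
python3 - <<'E'
from h import *
import pickle
s,w=pickle.load(open("w1.pkl","rb"))
rods=np.array([(349,193),(392,177),(411,226),(368,242)])/1.5
P=np.array([watz(w,u,s,.108) for u in rods]);print(P.round(4),P.mean(0))
print("corner",watz(w,np.array([373,110])/1.5,s,.118))
# base circle fit: pts on outer rim right side, bottom
print("head",watz(w,np.array([188,240])/1.5,s,.13))
g=w["image"]
# rectified views at z=.118 and z=.03
def rect(z,x0=.36,x1=.70,y0=-.28,y1=.08,k=1000):
    xs=np.arange(x1,x0,-1/k);ys=np.arange(y1,y0,-1/k);m=np.zeros((len(xs),len(ys),2),np.float32)
    for i,x in enumerate(xs):
        for j,y in enumerate(ys): m[i,j]=wproj(w,[x,y,z],s)
    return cv2.remap(g,m[:,:,0],m[:,:,1],cv2.INTER_CUBIC)[:,:,::-1]
A=np.hstack([rect(.118),rect(.03)])
cv2.imwrite("pics/rect.png",A);print(A.shape)
E
```

```text
[[ 0.533  -0.1463  0.108 ]
 [ 0.4952 -0.1603  0.108 ]
 [ 0.4782 -0.1168  0.108 ]
 [ 0.5165 -0.1023  0.108 ]] [ 0.50573012 -0.13139508  0.108     ]
corner [ 0.51163632 -0.21842511  0.118     ]
head [ 0.67850312 -0.1101477   0.13      ]
(340, 722, 3)
```

View pics/rect.png

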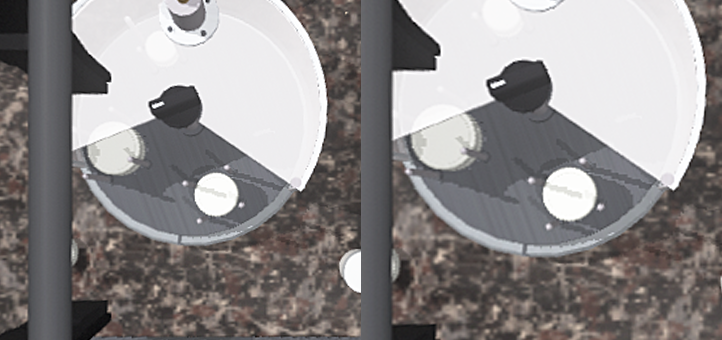

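```bash
python3 - <<'E'
from h import *
import pickle
s,w=pickle.load(open("w1.pkl","rb"))
from scipy.optimize import least_squares
rods=np.array([(349,193),(392,177),(411,226),(368,242)])/1.5
P=np.array([watz(w,u,s,.108) for u in rods])[:,:2]
def model(q):
    a=q[2];b=q[:2]+.092*np.array([np.cos(a),np.sin(a)])
    return np.array([b+.031*np.array([np.cos(a+np.radians(k)),np.sin(a+np.radians(k))]) for k in(132,48,312,228)])
f=least_squares(lambda q:(model(q)-P).ravel(),[.592,-.1,np.radians(200)])
print(f.x[:2],np.degrees(f.x[2]),f.fun.round(4))
a=viewer.capture("top");g=cv2.cvtColor(a["image"],cv2.COLOR_RGB2GRAY)
m=(g[182:206,292:318]<70).astype(np.uint8);n,l,st,ce=cv2.connectedComponentsWithStats(m);k=1+np.argmax(st[1:,4]);print(st[k],ce[k]+[292,182],atz(a,ce[k]+[292,182],.135))
plan(([.592,-.100,.2],down(200.3)),([.592,-.1,.143],down(200.3)),([.592,-.1,.143],down(174.2)))
E
```

```text
[ 0.5917293  -0.09871265] 200.80838311134266 [ 0.0003  0.0007 -0.0007 -0.     -0.     -0.0005  0.0004 -0.0002]
[13  0 13  4 47] [310.57446809 183.34042553] [ 0.62385452 -0.11746134  0.135     ]
T [0.2124, -0.1226, 0.0033] A [-0.1142, -0.0, -0.0005] -> [ 0.592 -0.1    0.2  ]
T [0.076, 0.0, -0.0] A [0.0, 0.0, 0.0] -> [ 0.592 -0.1    0.143]
T [0.0, 0.0, 0.0] A [0.145, -0.0, 0.0] -> [ 0.592 -0.1    0.143]
```

>>> play_rows:
  commands:
    - {"fingers": 0.2,"tx": 0.2124,"ty": -0.1226,"tz": 0.0033,"ax": -0.1156,"ay": 0,"az": 0}
    - {"fingers": 0.2,"tx": 0.2124,"ty": -0.1226,"tz": 0.0033,"ax": -0.1156,"ay": 0,"az": 0}
    - {"fingers": 0.2,"tx": 0.2124,"ty": -0.1226,"tz": 0.0033,"ax": -0.1156,"ay": 0,"az": 0}
    - {"fingers": 0.2,"tx": 0.2124,"ty": -0.1226,"tz": 0.0033,"ax": -0.1156,"ay": 0,"az": 0}
    - {"fingers": 0.2,"tx": 0.2124,"ty": -0.1226,"tz": 0.0033,"ax": -0.1156,"ay": 0,"az": 0}

```text
time_s: 3.83
tcp_pos: [0.5915, -0.0997, 0.1949]
ee_rot: [[-0.008, -0.937, -0.35], [0.001, -0.35, 0.937], [-1.0, 0.007, 0.003]]
wrist_force: [-0.7, -1.2, -0.3]
gripper_width: 0.707
```

>>> play_rows:
  commands:
    - {"fingers": 0.2,"tx": 0.04,"ty": 0,"tz": 0,"ax": 0,"ay": 0,"az": 0}
    - {"fingers": 0.2,"tx": 0.06,"ty": 0,"tz": 0,"ax": 0,"ay": 0,"az": 0}
    - {"fingers": 0.2,"tx": 0.076,"ty": 0,"tz": 0,"ax": 0,"ay": 0,"az": 0}
    - {"fingers": 0.2,"tx": 0.076,"ty": 0,"tz": 0,"ax": 0,"ay": 0,"az": 0}
    - {"fingers": 0.2,"tx": 0.076,"ty": 0,"tz": 0,"ax": 0,"ay": 0,"az": 0}

```text
time_s: 4.25
tcp_pos: [0.5926, -0.0997, 0.1409]
ee_rot: [[-0.001, -0.936, -0.351], [0.0, -0.351, 0.936], [-1.0, 0.001, 0.001]]
wrist_force: [7.9, -3.8, -16.9]
gripper_width: 0.465
```

```bash
python3 - <<'E'
from h import *
s=r.sense();print(np.round(s["tcp_pos"],4),s["wrist_force"],s["gripper_width"],np.degrees(np.arctan2(s["ee_rot"][1][1],s["ee_rot"][0][1])))
w=viewer.capture("wrist");save(w,"w2.png",1.3)
E
```

```text
[ 0.5926 -0.0997  0.1409] [  7.9378691   -3.77449061 -16.92381196] 0.4646839688815286 -159.46060092454513
```

View pics/w2.png

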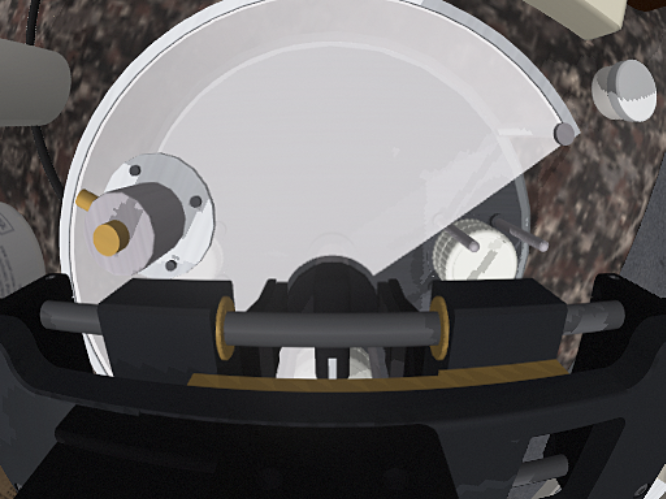

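The fingers straddle the knob and are centred, so I'll close and turn −26.5°.

>>> play_rows:
  commands:
    - {"fingers": 1,"tx": -0.001,"ty": 0,"tz": 0,"ax": 0,"ay": 0,"az": 0}
    - {"fingers": 1,"tx": -0.001,"ty": 0,"tz": 0,"ax": 0,"ay": 0,"az": 0}
    - {"fingers": 1,"tx": -0.001,"ty": 0,"tz": 0,"ax": 0,"ay": 0,"az": 0}
    - {"fingers": 1,"tx": -0.001,"ty": 0,"tz": 0,"ax": 0,"ay": 0,"az": 0}
    - {"fingers": 1,"tx": -0.001,"ty": 0,"tz": 0,"ax": 0,"ay": 0,"az": 0}

```text
time_s: 4.72
tcp_pos: [0.5926, -0.0997, 0.1409]
ee_rot: [[-0.001, -0.937, -0.35], [0.001, -0.35, 0.937], [-1.0, 0.001, 0.001]]
wrist_force: [9.1, -4.8, -19.0]
gripper_width: 0.463
```

>>> play_rows:
  commands:
    - {"fingers": 1,"tx": 0,"ty": 0,"tz": 0,"ax": 0.036,"ay": 0,"az": 0}
    - {"fingers": 1,"tx": 0,"ty": 0,"tz": 0,"ax": 0.072,"ay": 0,"az": 0}
    - {"fingers": 1,"tx": 0,"ty": 0,"tz": 0,"ax": 0.108,"ay": 0,"az": 0}
    - {"fingers": 1,"tx": 0,"ty": 0,"tz": 0,"ax": 0.146,"ay": 0,"az": 0}
    - {"fingers": 1,"tx": 0,"ty": 0,"tz": 0,"ax": 0.146,"ay": 0,"az": 0}

```text
time_s: 5.13
tcp_pos: [0.5918, -0.0995, 0.141]
ee_rot: [[-0.003, -0.994, 0.106], [0.001, 0.106, 0.994], [-1.0, 0.003, 0.001]]
wrist_force: [6.6, -3.0, -17.5]
gripper_width: 0.462
```

>>> play_rows:
  commands:
    - {"fingers": 0.2,"tx": 0,"ty": 0,"tz": 0,"ax": 0,"ay": 0,"az": 0}
    - {"fingers": 0.2,"tx": 0,"ty": 0,"tz": 0,"ax": 0,"ay": 0,"az": 0}
    - {"fingers": 0.2,"tx": 0,"ty": 0,"tz": 0,"ax": 0,"ay": 0,"az": 0}
    - {"fingers": 0.2,"tx": -0.04,"ty": 0,"tz": 0,"ax": 0,"ay": 0,"az": 0}
    - {"fingers": 0.2,"tx": -0.08,"ty": 0,"tz": 0,"ax": 0,"ay": 0,"az": 0}

```text
time_s: 5.55
tcp_pos: [0.591, -0.0997, 0.2026]
ee_rot: [[-0.008, -0.995, 0.1], [-0.001, 0.1, 0.995], [-1.0, 0.007, -0.001]]
wrist_force: [1.3, -0.1, 0.8]
gripper_width: 0.4
```

```bash
python3 - <<'E'
from h import *
s=r.sense();print(np.round(s["tcp_pos"],4),s["gripper_width"])
R=np.array(s["ee_rot"])
plan(([.52,.08,.30],down(180)),([.48,.25,.30],down(180)))
E
```

```text
[ 0.591  -0.0997  0.2026] 0.39961120687709734
T [-0.0646, 0.0595, 0.1144] A [-0.0159, -0.0002, -0.0012] -> [ 0.555 -0.01   0.251]
T [-0.0648, 0.0535, 0.1172] A [-0.0159, -0.0002, -0.0012] -> [0.52 0.08 0.3 ]
T [0.0, 0.0533, 0.2267] A [-0.0, 0.0, 0.0] -> [0.48 0.25 0.3 ]
```

The jaw stopped at 40 mm: the fingertips closed on the 42 mm disc, not the bar. I'll check how far it turned.

```bash
python3 - <<'E'
from h import *
import pickle
s=r.sense();w=viewer.capture("wrist");pickle.dump((s,w),open("w3.pkl","wb"))
save(w,"w3.png",1.5)
E
```

```text
(no output)
```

View pics/w3.png

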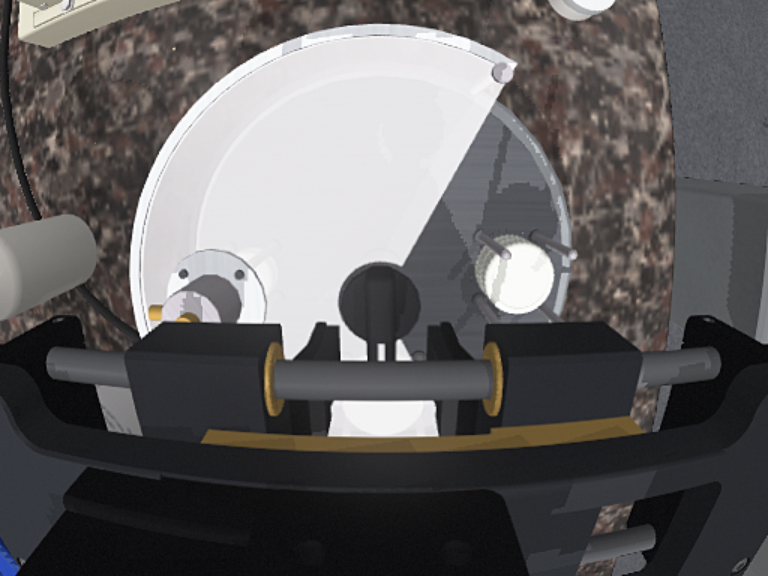

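The disc grip turned the carousel: the visible rods of the medium bay run (480,234)–(508,256) and (532,236)–(575,256). Next I'll fit the angle and hood heading from this view.

```bash
python3 - <<'E'
from h import *
import pickle
s,w=pickle.load(open("w3.pkl","rb"))
ax=np.array([.5918,-.0990])
for a in(170,174,178):
    A=np.radians(a);b=ax+.092*np.array([np.cos(A),np.sin(A)])
    for k in(132,48):
        K=A+np.radians(k);q=b+.031*np.array([np.cos(K),np.sin(K)])
        print(a,k,[ (1.5*wproj(w,np.r_[q,z],s)).round(0).tolist() for z in(.04,.108)])
for uv,z in(((505,70),.118),((212,297),.118)):
    p=watz(w,np.array(uv)/1.5,s,z);print(p,np.degrees(np.arctan2(*(p[:2]-ax)[::-1])),np.hypot(*(p[:2]-ax)))
# knob disc left/right
for uv in((339,300),(420,300)): print(watz(w,np.array(uv)/1.5,s,.126))
E
```

```text
170 132 [[483.0, 245.0], [510.0, 266.0]]
170 48 [[537.0, 250.0], [575.0, 272.0]]
174 132 [[482.0, 238.0], [508.0, 257.0]]
174 48 [[536.0, 239.0], [575.0, 259.0]]
178 132 [[479.0, 231.0], [506.0, 249.0]]
178 48 [[535.0, 229.0], [573.0, 245.0]]
[ 0.5153315  -0.21659328  0.118     ] -123.03512468823465 0.1402697780015645
[ 0.68557242 -0.1112372   0.118     ] -7.435024306649579 0.09456751896218203
[ 0.61300777 -0.10493551  0.126     ]
[ 0.57135083 -0.10064701  0.126     ]
```

The medium bay is now at about 174.8°, against an opening centre of about 174.3°, so it is aligned. Next I'll look at the loose lids.

```bash
python3 - <<'E'
from h import *
plan(([.55,.02,.29],down(140)),([.54,.22,.30],down(85)))
E
```

```text
T [-0.1049, 0.0749, 0.1534] A [0.1911, 0.0003, 0.003] -> [0.55 0.02 0.29]
T [-0.0067, 0.0908, 0.0979] A [0.1528, -0.0, 0.0] -> [0.545 0.12  0.295]
T [-0.0067, 0.1257, 0.0449] A [0.1528, -0.0, -0.0] -> [0.54 0.22 0.3 ]
```

>>> play_rows:
  commands:
    - {"fingers": -1,"tx": -0.1049,"ty": 0.0749,"tz": 0.1534,"ax": 0.191,"ay": 0,"az": 0.003}
    - {"fingers": -1,"tx": -0.1049,"ty": 0.0749,"tz": 0.1534,"ax": 0.191,"ay": 0,"az": 0.003}
    - {"fingers": -1,"tx": -0.1049,"ty": 0.0749,"tz": 0.1534,"ax": 0.191,"ay": 0,"az": 0.003}
    - {"fingers": -1,"tx": -0.1049,"ty": 0.0749,"tz": 0.1534,"ax": 0.191,"ay": 0,"az": 0.003}
    - {"fingers": -1,"tx": -0.1049,"ty": 0.0749,"tz": 0.1534,"ax": 0.191,"ay": 0,"az": 0.003}

```text
time_s: 6.02
tcp_pos: [0.5483, 0.0238, 0.2885]
ee_rot: [[-0.0, -0.764, 0.645], [0.006, 0.645, 0.764], [-1.0, 0.004, 0.004]]
wrist_force: [0.8, 0.0, 0.3]
gripper_width: 0.694
```

>>> play_rows:
  commands:
    - {"fingers": -1,"tx": -0.0067,"ty": 0.0908,"tz": 0.0979,"ax": 0.153,"ay": 0,"az": 0}
    - {"fingers": -1,"tx": -0.0067,"ty": 0.0908,"tz": 0.0979,"ax": 0.153,"ay": 0,"az": 0}
    - {"fingers": -1,"tx": -0.0067,"ty": 0.0908,"tz": 0.0979,"ax": 0.153,"ay": 0,"az": 0}
    - {"fingers": -1,"tx": -0.0067,"ty": 0.0908,"tz": 0.0979,"ax": 0.153,"ay": 0,"az": 0}
    - {"fingers": -1,"tx": -0.0067,"ty": 0.0908,"tz": 0.0979,"ax": 0.153,"ay": 0,"az": 0}

```text
time_s: 6.43
tcp_pos: [0.5429, 0.122, 0.2894]
ee_rot: [[-0.008, -0.381, 0.924], [0.004, 0.924, 0.381], [-1.0, 0.007, -0.006]]
wrist_force: [-1.5, -0.6, 0.8]
gripper_width: 0.982
```

>>> play_rows:
  commands:
    - {"fingers": -1,"tx": -0.0067,"ty": 0.1257,"tz": 0.0449,"ax": 0.153,"ay": 0,"az": 0}
    - {"fingers": -1,"tx": -0.0067,"ty": 0.1257,"tz": 0.0449,"ax": 0.153,"ay": 0,"az": 0}
    - {"fingers": -1,"tx": -0.0067,"ty": 0.1257,"tz": 0.0449,"ax": 0.153,"ay": 0,"az": 0}
    - {"fingers": -1,"tx": -0.0067,"ty": 0.1257,"tz": 0.0449,"ax": 0.153,"ay": 0,"az": 0}
    - {"fingers": -1,"tx": -0.0067,"ty": 0.1257,"tz": 0.0449,"ax": 0.153,"ay": 0,"az": 0}

```text
time_s: 6.85
tcp_pos: [0.5383, 0.2215, 0.2943]
ee_rot: [[-0.009, 0.087, 0.996], [0.003, 0.996, -0.087], [-1.0, 0.003, -0.009]]
wrist_force: [0.6, 0.7, 0.0]
gripper_width: 0.997
```

```bash
cat >> h.py <<'E'
def lids(c,s,z=.014,thr=140):
    hsv=cv2.cvtColor(c["image"],cv2.COLOR_RGB2HSV);m=((hsv[:,:,1]<45)&(hsv[:,:,2]>thr)).astype(np.uint8)
    n,l,st,ce=cv2.connectedComponentsWithStats(m)
    for k in range(1,n):
        if st[k,4]<250 or st[k,4]>9000: continue
        cs,_=cv2.findContours((l==k).astype(np.uint8),0,1);pts=cs[0][:,0,:]
        P=np.array([watz(c,u,s,z)[:2] for u in pts.astype(float)]);cc,rad=cv2.minEnclosingCircle(P.astype(np.float32))
        if rad<.05: print(ce[k].round(0),"mean",P.mean(0).round(4),"circ",np.round(cc,4),"r",round(rad*1000,1))
E
python3 - <<'E'
from h import *
import pickle
s=r.sense();w=viewer.capture("wrist");pickle.dump((s,w),open("w4.pkl","wb"))
print(np.round(s["tcp_pos"],4));save(w,"w4.png",1.5);lids(w,s)
for n in("small_lid_a_centre","medium_lid_a_centre","large_lid_a_centre"):
  for f in spotter.find_in(n,w): print(n,round(f["score"],2),np.round(f["uv"],1),watz(w,f["uv"],s,.014).round(3))
E
```

```text
[0.5383 0.2215 0.2943]
[219.   6.] mean [0.3025 0.1909] circ [0.3021 0.1888] r 22.0
[165.  50.] mean [0.3599 0.1031] circ [0.3608 0.1043] r 46.8
[224.  68.] mean [0.3986 0.1891] circ [0.395 0.19 ] r 23.6
[47. 78.] mean [ 0.3572 -0.1141] circ [ 0.3573 -0.1132] r 32.9
[192.  72.] mean [0.4024 0.1417] circ [0.4003 0.1418] r 33.5
[414.  77.] mean [0.4217 0.4795] circ [0.4216 0.4814] r 22.2
[345.  78.] mean [0.4258 0.3616] circ [0.4259 0.3618] r 20.3
[200. 107.] mean [0.4538 0.1499] circ [0.4532 0.1505] r 18.7
[183. 157.] mean [0.5236 0.1168] circ [0.5207 0.1203] r 21.3
[401. 165.] mean [0.5623 0.4502] circ [0.556  0.4519] r 37.9
[264. 167.] mean [0.5463 0.2358] circ [0.5511 0.2373] r 32.8
[385. 190.] mean [0.599  0.4232] circ [0.6025 0.4241] r 34.9
[500. 189.] mean [0.617  0.6903] circ [0.6175 0.6833] r 42.4
[368. 227.] mean [0.6601 0.3938] circ [0.6619 0.394 ] r 36.3
small_lid_a_centre 0.7 [341.4  77.6] [0.425 0.356 0.014]
small_lid_a_centre 0.64 [317.7 129. ] [0.499 0.315 0.014]
medium_lid_a_centre 0.45 [ 78.3 181. ] [ 0.54  -0.074  0.014]
large_lid_a_centre 0.46 [ 76.5 183.1] [ 0.543 -0.078  0.014]
large_lid_a_centre 0.36 [ 59.7 174.4] [ 0.525 -0.112  0.014]
```

View pics/w4.png

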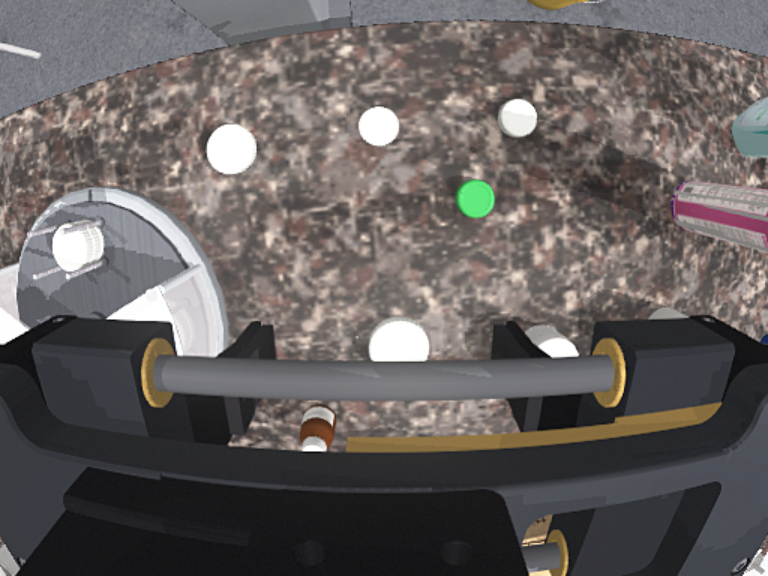

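All four loose white lids show: medium (231,149), small (379,126), small (517,118) and large (399,345), with the green look-alike at (476,199). I'll refine the positions.

```bash
python3 - <<'E'
from h import *
import pickle
s,w=pickle.load(open("w4.pkl","rb"))
for p,rr,z in(((231,149),25,.014),((379,126),20,.014),((517,118),20,.014),((399,345),30,.016)):
    u,v=int(p[0]/1.5),int(p[1]/1.5);k=26
    y0,x0=max(v-k,0),u-k;sub=w["image"][y0:v+k,x0:u+k];m=(sub.min(2)>165).astype(np.uint8)
    m=cv2.morphologyEx(m,cv2.MORPH_OPEN,np.ones((5,5)));n,l,st,ce=cv2.connectedComponentsWithStats(m);j=l[v-y0,u-x0]
    cs,_=cv2.findContours((l==j).astype(np.uint8),0,1);P=np.array([watz(w,q+[x0,y0],s,z)[:2] for q in cs[0][:,0,:].astype(float)])
    c,rad=cv2.minEnclosingCircle(P.astype(np.float32));print(p,P.mean(0).round(4),np.round(c,4),rad*1000, st[j])
plan(([.432,.083,.1],down(85)),([.432,.083,.021],down(85)))
E
```

```text
(231, 149) [0.4314 0.0824] [0.4312 0.0819] 26.497865095734596 [ 10  10  33  33 888]
(379, 126) [0.4269 0.2265] [0.427  0.2267] 19.117044284939766 [ 13  13  27  26 559]
(517, 118) [0.4256 0.3627] [0.4258 0.3626] 18.977830186486244 [ 16  14  24  25 474]
(399, 345) [0.6423 0.2285] [0.6464 0.228 ] 31.983286142349243 [  6   8  40  29 984]
T [0.1298, -0.0978, -0.0617] A [0.0001, -0.0014, -0.0005] -> [0.485 0.152 0.197]
T [0.1297, -0.0976, -0.0622] A [0.0001, -0.0014, -0.0005] -> [0.432 0.083 0.1  ]
T [0.1053, 0.0, 0.0] A [0.0, -0.0, 0.0] -> [0.432 0.083 0.021]
```

>>> play_rows:
  commands:
    - {"fingers": -1,"tx": 0.1297,"ty": -0.0986,"tz": -0.0625,"ax": 0,"ay": -0.0014,"az": 0}
    - {"fingers": -1,"tx": 0.1297,"ty": -0.0986,"tz": -0.0625,"ax": 0,"ay": -0.0014,"az": 0}
    - {"fingers": -1,"tx": 0.1297,"ty": -0.0986,"tz": -0.0625,"ax": 0,"ay": -0.0014,"az": 0}
    - {"fingers": -1,"tx": 0.1297,"ty": -0.0986,"tz": -0.0625,"ax": 0,"ay": -0.0014,"az": 0}
    - {"fingers": -1,"tx": 0.1297,"ty": -0.0986,"tz": -0.0625,"ax": 0,"ay": -0.0014,"az": 0}

```text
time_s: 7.47
tcp_pos: [0.4816, 0.1494, 0.1949]
ee_rot: [[-0.01, 0.088, 0.996], [-0.0, 0.996, -0.088], [-1.0, -0.001, -0.009]]
wrist_force: [0.7, 0.8, -0.1]
gripper_width: 1.002
```

>>> play_rows:
  commands:
    - {"fingers": -1,"tx": 0.1297,"ty": -0.0986,"tz": -0.0625,"ax": 0,"ay": -0.0014,"az": 0}
    - {"fingers": -1,"tx": 0.1297,"ty": -0.0986,"tz": -0.0625,"ax": 0,"ay": -0.0014,"az": 0}
    - {"fingers": -1,"tx": 0.1297,"ty": -0.0986,"tz": -0.0625,"ax": 0,"ay": -0.0014,"az": 0}
    - {"fingers": -1,"tx": 0.1297,"ty": -0.0986,"tz": -0.0625,"ax": 0,"ay": -0.0014,"az": 0}
    - {"fingers": -1,"tx": 0.1297,"ty": -0.0986,"tz": -0.0625,"ax": 0,"ay": -0.0014,"az": 0}

```text
time_s: 7.88
tcp_pos: [0.4302, 0.0823, 0.0992]
ee_rot: [[-0.002, 0.088, 0.996], [0.001, 0.996, -0.088], [-1.0, 0.001, -0.002]]
wrist_force: [0.2, 0.5, 0.4]
gripper_width: 1.001
```

```bash
python3 - <<'E'
from h import *
s=r.sense();print(np.round(s["tcp_pos"],4),np.round(s["ee_rot"],4))
w=viewer.capture("wrist");s=r.sense();print(np.round(s["tcp_pos"],4))
plan(([.4315,.082,.022],down(85)))
E
```

```text
[0.4302 0.0823 0.0992] [[-0.0017  0.088   0.9961]
 [ 0.0014  0.9961 -0.088 ]
 [-1.      0.0012 -0.0018]]
[0.4325 0.0839 0.1007]
T [0.1049, -0.003, -0.0014] A [0.0001, 0.0008, -0.0011] -> [0.432 0.082 0.022]
```

>>> play_rows:
  commands:
    - {"fingers": -0.6,"tx": 0.05,"ty": -0.002,"tz": -0.001,"ax": 0,"ay": 0,"az": 0}
    - {"fingers": -0.6,"tx": 0.08,"ty": -0.002,"tz": -0.001,"ax": 0,"ay": 0,"az": 0}
    - {"fingers": -0.6,"tx": 0.1045,"ty": -0.002,"tz": -0.001,"ax": 0,"ay": 0,"az": 0}
    - {"fingers": -0.6,"tx": 0.1045,"ty": -0.002,"tz": -0.001,"ax": 0,"ay": 0,"az": 0}
    - {"fingers": -0.6,"tx": 0.1045,"ty": -0.002,"tz": -0.001,"ax": 0,"ay": 0,"az": 0}

```text
time_s: 8.35
tcp_pos: [0.4325, 0.084, 0.0222]
ee_rot: [[0.003, 0.086, 0.996], [0.004, 0.996, -0.086], [-1.0, 0.004, 0.003]]
wrist_force: [0.4, -0.1, 0.3]
gripper_width: 0.813
```

>>> play_rows:
  commands:
    - {"fingers": 1,"tx": 0,"ty": 0,"tz": 0,"ax": 0,"ay": 0,"az": 0}
    - {"fingers": 1,"tx": 0,"ty": 0,"tz": 0,"ax": 0,"ay": 0,"az": 0}
    - {"fingers": 1,"tx": 0,"ty": 0,"tz": 0,"ax": 0,"ay": 0,"az": 0}
    - {"fingers": 1,"tx": 0,"ty": 0,"tz": 0,"ax": 0,"ay": 0,"az": 0}
    - {"fingers": 1,"tx": 0,"ty": 0,"tz": 0,"ax": 0,"ay": 0,"az": 0}

```text
time_s: 8.77
tcp_pos: [0.4303, 0.0825, 0.0221]
ee_rot: [[0.002, 0.087, 0.996], [0.004, 0.996, -0.088], [-1.0, 0.004, 0.001]]
wrist_force: [-1.5, -0.0, 4.4]
gripper_width: 0.558
```

```bash
python3 - <<'E'
from h import *
for i in range(3): s=r.sense();print(np.round(s["tcp_pos"],4),np.round(s["wrist_force"],2),s["gripper_width"]);viewer.capture("wrist")
plan(([.4315,.082,.15],down(85)),([.5004,-.091,.15],down(84.7)))
E
```

```text
[0.4303 0.0825 0.0221] [-1.48 -0.04  4.36] 0.5580795307829095
[0.4303 0.0826 0.0221] [-2.08  0.84  5.8 ] 0.554859898073643
[0.4303 0.0825 0.0221] [-1.11  0.92  6.75] 0.5560426807901694
T [-0.1705, 0.0, 0.0018] A [-0.0001, 0.0004, -0.0012] -> [0.432 0.082 0.15 ]
T [0.0, -0.2218, 0.1116] A [0.0017, 0.0, 0.0] -> [ 0.5   -0.091  0.15 ]
```

>>> play_rows:
  commands:
    - {"fingers": 1,"tx": -0.05,"ty": 0,"tz": 0,"ax": 0,"ay": 0,"az": 0}
    - {"fingers": 1,"tx": -0.1,"ty": 0,"tz": 0,"ax": 0,"ay": 0,"az": 0}
    - {"fingers": 1,"tx": -0.15,"ty": 0,"tz": 0,"ax": 0,"ay": 0,"az": 0}
    - {"fingers": 1,"tx": -0.171,"ty": 0,"tz": 0,"ax": 0,"ay": 0,"az": 0}
    - {"fingers": 1,"tx": -0.171,"ty": 0,"tz": 0,"ax": 0,"ay": 0,"az": 0}

```text
time_s: 9.33
tcp_pos: [0.4321, 0.0831, 0.1538]
ee_rot: [[0.009, 0.087, 0.996], [0.007, 0.996, -0.087], [-1.0, 0.008, 0.008]]
wrist_force: [0.8, -0.4, 0.2]
gripper_width: 0.555
```

>>> play_rows:
  commands:
    - {"fingers": 1,"tx": 0,"ty": -0.05,"tz": 0.025,"ax": 0,"ay": 0,"az": 0}
    - {"fingers": 1,"tx": 0,"ty": -0.1,"tz": 0.05,"ax": 0,"ay": 0,"az": 0}
    - {"fingers": 1,"tx": 0,"ty": -0.15,"tz": 0.075,"ax": 0,"ay": 0,"az": 0}
    - {"fingers": 1,"tx": 0,"ty": -0.195,"tz": 0.1,"ax": 0,"ay": 0,"az": 0}
    - {"fingers": 1,"tx": 0,"ty": -0.2215,"tz": 0.1115,"ax": 0.0017,"ay": 0,"az": 0}

```text
time_s: 9.75
tcp_pos: [0.4992, -0.0938, 0.1479]
ee_rot: [[-0.001, 0.095, 0.995], [0.002, 0.995, -0.095], [-1.0, 0.002, -0.001]]
wrist_force: [1.0, 0.4, 0.3]
gripper_width: 0.554
```

```bash
python3 - <<'E'
from h import *
import pickle
for i in range(3): s=r.sense();print(np.round(s["tcp_pos"],4),np.round(s["wrist_force"],2),s["gripper_width"],np.degrees(np.arctan2(s["ee_rot"][1][1],s["ee_rot"][0][1])));w=viewer.capture("wrist")
save(w,"w5.png",1.5);pickle.dump((s,w),open("w5.pkl","wb"));pickle.dump(viewer.capture("side"),open("s5.pkl","wb"))
E
```

```text
[ 0.4992 -0.0938  0.1479] [0.96 0.38 0.28] 0.553974734605113 84.53157064406071
[ 0.4996 -0.0954  0.1477] [ 1.87 -2.15  1.02] 0.5583501046979313 84.40060116629415
[ 0.4985 -0.0937  0.1475] [-0.34 -0.01 -0.36] 0.5620263059229499 84.36758045856485
```

View pics/w5.png

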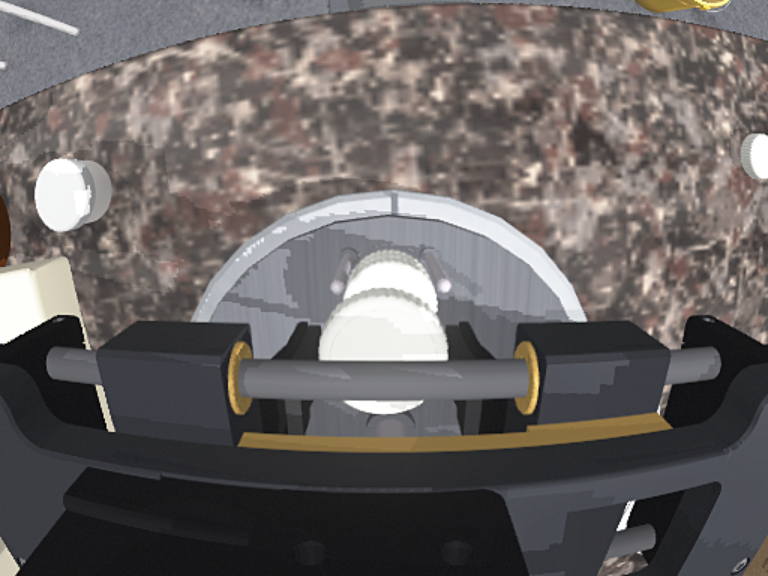

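The wrist camera sees the held lid (centre 384,350) and the outer rod tops at (335,287) and (443,286), so I can align one to the other directly.

```bash
python3 - <<'E'
from h import *
import pickle
s,w=pickle.load(open("w5.pkl","rb"))
zt=s["tcp_pos"][2]
a,b=[watz(w,np.array(u)/1.5,s,.108)[:2] for u in((335,287),(443,286))];print(a,b,np.linalg.norm(a-b))
m=(a+b)/2;n=(b-a)/np.linalg.norm(b-a);ang=np.degrees(np.arctan2(n[1],n[0]));out=np.array([-n[1],n[0]])if np.dot([-n[1],n[0]],[-1,0])>0 else np.array([n[1],-n[0]])
print("bay",m-out*.0207,"out ang",np.degrees(np.arctan2(out[1],out[0])))
# lid: left/right edges and bottom/near
z=zt-.008
for u in((320,352),(447,352),(384,290),(384,414)): print(watz(w,np.array(u)/1.5,s,z)[:3])
# base notch
print("notch",watz(w,np.array((394,198))/1.5,s,.03))
print(np.round(s["tcp_pos"],4))
# expected pixel of lid centre if at tcp
print(wproj(w,np.r_[s["tcp_pos"][:2],z],s)*1.5)
E
```

```text
[ 0.47760645 -0.11285895] [ 0.48174529 -0.06691839] 0.04612661163779464
bay [ 0.50029237 -0.09174603] out ang 174.8520613361977
[ 0.49368687 -0.11746957  0.13945299]
[ 0.49839197 -0.07049913  0.13945299]
[ 0.4721958  -0.09146754  0.13945299]
[ 0.52262415 -0.09641828  0.13945299]
notch [ 0.448013   -0.08272402  0.03      ]
[ 0.4985 -0.0937  0.1475]
[384.96388981 358.50239198]
```

>>> play_rows:
  commands:
    - {"fingers": 1,"tx": 0,"ty": 0.0029,"tz": 0.003,"ax": 0,"ay": 0,"az": 0}
    - {"fingers": 1,"tx": 0,"ty": 0.0029,"tz": 0.003,"ax": 0,"ay": 0,"az": 0}
    - {"fingers": 1,"tx": 0.015,"ty": 0.0029,"tz": 0.003,"ax": 0,"ay": 0,"az": 0}
    - {"fingers": 1,"tx": 0.03,"ty": 0.0029,"tz": 0.003,"ax": 0,"ay": 0,"az": 0}
    - {"fingers": 1,"tx": 0.044,"ty": 0.0029,"tz": 0.003,"ax": 0,"ay": 0,"az": 0}

```text
time_s: 10.37
tcp_pos: [0.5009, -0.0877, 0.1159]
ee_rot: [[0.001, 0.091, 0.996], [0.003, 0.996, -0.091], [-1.0, 0.003, 0.001]]
wrist_force: [-0.7, 0.2, -0.0]
gripper_width: 0.559
```

>>> play_rows:
  commands:
    - {"fingers": 1,"tx": 0.003,"ty": 0,"tz": 0,"ax": 0,"ay": 0,"az": 0}
    - {"fingers": 1,"tx": 0.006,"ty": 0,"tz": 0,"ax": 0,"ay": 0,"az": 0}
    - {"fingers": 1,"tx": 0.009,"ty": 0,"tz": 0,"ax": 0,"ay": 0,"az": 0}

```text
time_s: 10.62
tcp_pos: [0.5013, -0.0882, 0.1097]
ee_rot: [[0.001, 0.092, 0.996], [0.003, 0.996, -0.092], [-1.0, 0.003, 0.001]]
wrist_force: [0.3, 0.2, 0.7]
gripper_width: 0.563
```

```bash
python3 - <<'E'
from h import *
import pickle
for i in range(2): s=r.sense();print(np.round(s["tcp_pos"],4),np.round(s["wrist_force"],2),np.round(s["moment"],3));w=viewer.capture("wrist")
save(w,"w6.png",1.3);pickle.dump((s,w),open("w6.pkl","wb"))
E
```

```text
[ 0.5013 -0.0882  0.1097] [0.33 0.22 0.67] [-0.025 -0.055  0.024]
[ 0.5011 -0.0884  0.1094] [ 0.14  0.93 -0.31] [-0.061 -0.01  -0.049]
```

View pics/w6.png

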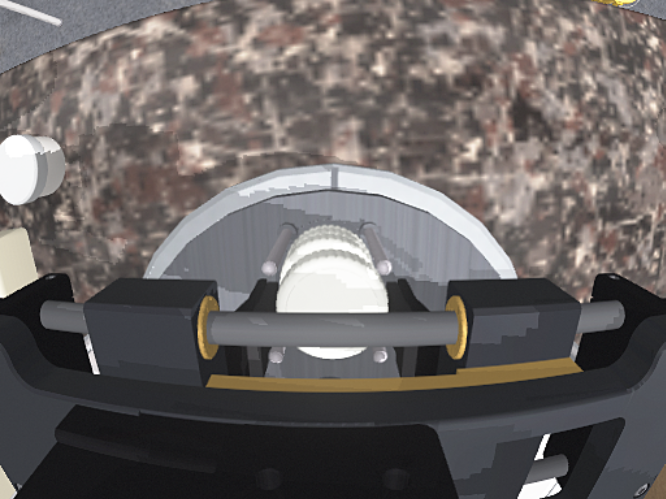

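The lid is between all four rod tops, (270,268), (384,268), (276,355) and (380,355), but about 2 mm too far right.

```bash
python3 - <<'E'
from h import *
import pickle
s,w=pickle.load(open("w6.pkl","rb"))
P=np.array([watz(w,np.array(u)/1.3,s,.108)[:2] for u in((270,268),(384,268),(276,355),(380,355))]);print(P.round(4),P.mean(0))
z=s["tcp_pos"][2]-.008
L=[watz(w,np.array(u)/1.3,s,z)[:2] for u in((277,306),(388,306),(332,256),(332,359))];print(np.round(L,4),(L[2]+L[3])/2)
E
```

```text
[[ 0.4774 -0.1116]
 [ 0.4816 -0.0666]
 [ 0.5173 -0.115 ]
 [ 0.5214 -0.0701]] [ 0.49942828 -0.0908317 ]
[[ 0.4968 -0.1124]
 [ 0.5013 -0.0649]
 [ 0.4767 -0.0868]
 [ 0.5253 -0.0913]] [ 0.50100197 -0.08907316]
```

>>> play_rows:
  commands:
    - {"fingers": 1,"tx": 0,"ty": -0.0024,"tz": -0.002,"ax": 0,"ay": 0,"az": 0}
    - {"fingers": 1,"tx": 0.003,"ty": -0.0024,"tz": -0.002,"ax": 0,"ay": 0,"az": 0}
    - {"fingers": 1,"tx": 0.006,"ty": -0.0024,"tz": -0.002,"ax": 0,"ay": 0,"az": 0}
    - {"fingers": 1,"tx": 0.009,"ty": -0.0024,"tz": -0.002,"ax": 0,"ay": 0,"az": 0}

```text
time_s: 11.05
tcp_pos: [0.4994, -0.0906, 0.1026]
ee_rot: [[0.001, 0.093, 0.996], [0.003, 0.996, -0.093], [-1.0, 0.003, 0.0]]
wrist_force: [-0.2, -0.1, -0.3]
gripper_width: 0.559
```

>>> play_rows:
  commands:
    - {"fingers": 1,"tx": 0.0025,"ty": 0,"tz": 0,"ax": 0,"ay": 0,"az": 0}
    - {"fingers": 1,"tx": 0.005,"ty": 0,"tz": 0,"ax": 0,"ay": 0,"az": 0}

```text
time_s: 11.22
tcp_pos: [0.4993, -0.0905, 0.0986]
ee_rot: [[0.0, 0.093, 0.996], [0.003, 0.996, -0.093], [-1.0, 0.003, -0.0]]
wrist_force: [-0.2, 0.9, 0.2]
gripper_width: 0.559
```

```bash
python3 - <<'E'
from h import *
for i in range(2): s=r.sense();print(np.round(s["tcp_pos"],4),np.round(s["wrist_force"],2));w=viewer.capture("wrist")
E
```

```text
[ 0.4993 -0.0905  0.0986] [-0.23  0.92  0.16]
[ 0.499  -0.0905  0.0982] [-0.64  1.57 -0.09]
```

```bash
python3 - <<'E'
from h import *
import pickle
s,w=pickle.load(open("w5.pkl","rb"))
o=np.array([np.cos(np.radians(174.8)),np.sin(np.radians(174.8))]);b=np.array([.500,-.0915])
for z in(.048,.052,.056,.06,.064,.068,.072,.076): print(z,(1.5*wproj(w,np.r_[b+o*.025,z],s)).round(1))
E
```

```text
0.048 [387.8 250. ]
0.052 [387.9 251.3]
0.056 [388.  252.7]
0.06 [388.1 254.2]
0.064 [388.2 255.6]
0.068 [388.3 257.2]
0.072 [388.4 258.8]
0.076 [388.5 260.4]
```

>>> play_rows:
  commands:
    - {"fingers": 1,"tx": 0.002,"ty": 0,"tz": 0,"ax": 0,"ay": 0,"az": 0}
    - {"fingers": 1,"tx": 0.004,"ty": 0,"tz": 0,"ax": 0,"ay": 0,"az": 0}
    - {"fingers": 1,"tx": 0.006,"ty": 0,"tz": 0,"ax": 0,"ay": 0,"az": 0}

```text
time_s: 11.57
tcp_pos: [0.4994, -0.0905, 0.0943]
ee_rot: [[0.0, 0.093, 0.996], [0.003, 0.996, -0.093], [-1.0, 0.003, 0.0]]
wrist_force: [-0.9, 0.7, 2.1]
gripper_width: 0.558
```

>>> play_rows:
  commands:
    - {"fingers": 1,"tx": 0.0015,"ty": 0,"tz": 0,"ax": 0,"ay": 0,"az": 0}
    - {"fingers": 1,"tx": 0.0015,"ty": 0,"tz": 0,"ax": 0,"ay": 0,"az": 0}

```text
time_s: 11.73
tcp_pos: [0.4994, -0.0904, 0.0933]
ee_rot: [[0.0, 0.093, 0.996], [0.003, 0.996, -0.093], [-1.0, 0.003, 0.0]]
wrist_force: [-0.8, 1.2, 2.8]
gripper_width: 0.557
```

>>> play_rows:
  commands:
    - {"fingers": 1,"tx": 0.0015,"ty": 0,"tz": 0,"ax": 0,"ay": 0,"az": 0}
    - {"fingers": 1,"tx": 0.0015,"ty": 0,"tz": 0,"ax": 0,"ay": 0,"az": 0}

```text
time_s: 11.9
tcp_pos: [0.4995, -0.0905, 0.0924]
ee_rot: [[0.001, 0.093, 0.996], [0.003, 0.996, -0.093], [-1.0, 0.003, 0.0]]
wrist_force: [-1.5, 0.6, 4.6]
gripper_width: 0.555
```

>>> play_rows:
  commands:
    - {"fingers": -0.38,"tx": 0,"ty": 0,"tz": 0,"ax": 0,"ay": 0,"az": 0}
    - {"fingers": -0.38,"tx": 0,"ty": 0,"tz": 0,"ax": 0,"ay": 0,"az": 0}
    - {"fingers": -0.38,"tx": 0,"ty": 0,"tz": 0,"ax": 0,"ay": 0,"az": 0}
    - {"fingers": -0.38,"tx": 0,"ty": 0,"tz": 0,"ax": 0,"ay": 0,"az": 0}
    - {"fingers": -0.38,"tx": -0.003,"ty": 0,"tz": 0,"ax": 0,"ay": 0,"az": 0}

```text
time_s: 12.32
tcp_pos: [0.4988, -0.0905, 0.0938]
ee_rot: [[-0.001, 0.093, 0.996], [0.003, 0.996, -0.093], [-1.0, 0.003, -0.002]]
wrist_force: [0.4, -0.1, -0.7]
gripper_width: 0.685
```

>>> play_rows:
  commands:
    - {"fingers": -0.38,"tx": -0.02,"ty": 0,"tz": 0,"ax": 0,"ay": 0,"az": 0}
    - {"fingers": -0.38,"tx": -0.05,"ty": 0,"tz": 0,"ax": 0,"ay": 0,"az": 0}
    - {"fingers": -0.38,"tx": -0.1,"ty": 0,"tz": 0,"ax": 0,"ay": 0,"az": 0}
    - {"fingers": -0.38,"tx": -0.15,"ty": 0,"tz": 0,"ax": 0,"ay": 0,"az": 0}
    - {"fingers": -0.38,"tx": -0.15,"ty": 0,"tz": 0,"ax": 0,"ay": 0,"az": 0}

```text
time_s: 12.73
tcp_pos: [0.5037, -0.0911, 0.2147]
ee_rot: [[0.016, 0.091, 0.996], [0.002, 0.996, -0.091], [-1.0, 0.003, 0.015]]
wrist_force: [1.4, -0.1, 0.7]
gripper_width: 0.686
```

```bash
python3 - <<'E'
from h import *
import pickle
s=r.sense();print(np.round(s["tcp_pos"],4),np.round(s["wrist_force"],2),s["gripper_width"]);w=viewer.capture("wrist")
save(w,"w7.png",1.3);pickle.dump((s,w),open("w7.pkl","wb"))
plan(([.592,-.0993,.21],down(174.8)),([.592,-.0993,.149],down(174.8)))
E
```

```text
[ 0.5037 -0.0911  0.2147] [ 1.39 -0.05  0.66] 0.6862850251298582
T [0.0009, -0.0001, 0.0403] A [-0.1669, 0.0012, 0.0005] -> [ 0.532 -0.094  0.211]
T [0.0008, -0.0202, 0.0348] A [-0.1669, 0.0012, 0.0005] -> [ 0.562 -0.096  0.21 ]
T [0.0006, -0.0349, 0.02] A [-0.1669, 0.0012, 0.0005] -> [ 0.592 -0.099  0.21 ]
T [0.0813, 0.0, -0.0] A [-0.0, 0.0, 0.0] -> [ 0.592 -0.099  0.149]
```

View pics/w7.png

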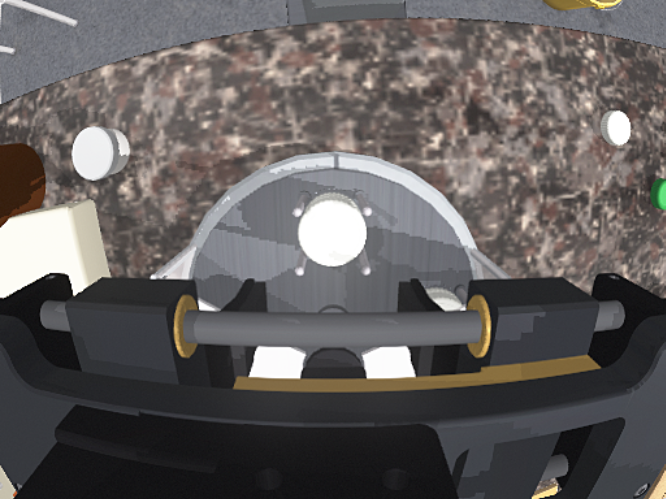

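The medium lid sits squarely on its pile between the four rods. Now I'll turn the knob by +90°, gripping higher this time (tips at 130 mm) so the jaws close on the bar.

>>> play_rows:
  commands:
    - {"fingers": 0.1,"tx": 0,"ty": 0,"tz": 0.0403,"ax": -0.167,"ay": 0.0012,"az": 0}
    - {"fingers": 0.1,"tx": 0,"ty": 0,"tz": 0.0403,"ax": -0.167,"ay": 0.0012,"az": 0}
    - {"fingers": 0.1,"tx": 0,"ty": 0,"tz": 0.0403,"ax": -0.167,"ay": 0.0012,"az": 0}
    - {"fingers": 0.1,"tx": 0,"ty": 0,"tz": 0.0403,"ax": -0.167,"ay": 0.0012,"az": 0}
    - {"fingers": 0.1,"tx": 0,"ty": 0,"tz": 0.0403,"ax": -0.167,"ay": 0.0012,"az": 0}

```text
time_s: 13.2
tcp_pos: [0.5288, -0.0936, 0.2055]
ee_rot: [[-0.006, -0.421, 0.907], [0.002, 0.907, 0.421], [-1.0, 0.005, -0.004]]
wrist_force: [-0.2, 0.2, 0.1]
gripper_width: 0.467
```

>>> play_rows:
  commands:
    - {"fingers": 0.1,"tx": 0.0008,"ty": -0.0202,"tz": 0.0348,"ax": -0.167,"ay": 0.0012,"az": 0}
    - {"fingers": 0.1,"tx": 0.0008,"ty": -0.0202,"tz": 0.0348,"ax": -0.167,"ay": 0.0012,"az": 0}
    - {"fingers": 0.1,"tx": 0.0008,"ty": -0.0202,"tz": 0.0348,"ax": -0.167,"ay": 0.0012,"az": 0}
    - {"fingers": 0.1,"tx": 0.0008,"ty": -0.0202,"tz": 0.0348,"ax": -0.167,"ay": 0.0012,"az": 0}
    - {"fingers": 0.1,"tx": 0.0008,"ty": -0.0202,"tz": 0.0348,"ax": -0.167,"ay": 0.0012,"az": 0}

```text
time_s: 13.62
tcp_pos: [0.559, -0.0964, 0.2052]
ee_rot: [[-0.008, -0.817, 0.576], [-0.0, 0.576, 0.817], [-1.0, 0.006, -0.005]]
wrist_force: [0.1, -0.2, 0.0]
gripper_width: 0.45
```

>>> play_rows:
  commands:
    - {"fingers": 0.1,"tx": 0.0006,"ty": -0.035,"tz": 0.02,"ax": -0.167,"ay": 0.0012,"az": 0}
    - {"fingers": 0.1,"tx": 0.0006,"ty": -0.035,"tz": 0.02,"ax": -0.167,"ay": 0.0012,"az": 0}
    - {"fingers": 0.1,"tx": 0.0006,"ty": -0.035,"tz": 0.02,"ax": -0.167,"ay": 0.0012,"az": 0}
    - {"fingers": 0.1,"tx": 0.0006,"ty": -0.035,"tz": 0.02,"ax": -0.167,"ay": 0.0012,"az": 0}
    - {"fingers": 0.1,"tx": 0.0006,"ty": -0.035,"tz": 0.02,"ax": -0.167,"ay": 0.0012,"az": 0}

```text
time_s: 14.03
tcp_pos: [0.5892, -0.0993, 0.2048]
ee_rot: [[-0.009, -0.996, 0.09], [-0.004, 0.09, 0.996], [-1.0, 0.008, -0.004]]
wrist_force: [-0.6, 0.3, -0.6]
gripper_width: 0.455
```

```bash
python3 - <<'E'
from h import *
viewer.capture("wrist");s=r.sense();print(np.round(s["tcp_pos"],4),np.round(s["ee_rot"],3),s["gripper_width"])
plan(([.592,-.0993,.149],down(174.8)))
E
```

```text
[ 0.5892 -0.0993  0.205 ] [[-0.009 -0.996  0.093]
 [-0.004  0.093  0.996]
 [-1.     0.008 -0.004]] 0.4485537724736816
T [0.0746, -0.0043, 0.0007] A [-0.0006, -0.0014, -0.0026] -> [ 0.592 -0.099  0.149]
```

>>> play_rows:
  commands:
    - {"fingers": 0.1,"tx": 0.02,"ty": -0.004,"tz": 0,"ax": 0,"ay": -0.001,"az": -0.0025}
    - {"fingers": 0.1,"tx": 0.05,"ty": -0.004,"tz": 0,"ax": 0,"ay": -0.001,"az": -0.0025}
    - {"fingers": 0.1,"tx": 0.0745,"ty": -0.004,"tz": 0,"ax": 0,"ay": -0.001,"az": -0.0025}
    - {"fingers": 0.1,"tx": 0.0745,"ty": -0.004,"tz": 0,"ax": 0,"ay": -0.001,"az": -0.0025}

```text
time_s: 14.42
tcp_pos: [0.5907, -0.0998, 0.1468]
ee_rot: [[-0.004, -0.996, 0.095], [-0.001, 0.095, 0.996], [-1.0, 0.004, -0.002]]
wrist_force: [-0.1, 0.3, 0.2]
gripper_width: 0.448
```

>>> play_rows:
  commands:
    - {"fingers": 1,"tx": 0,"ty": 0,"tz": 0,"ax": 0,"ay": 0,"az": 0}
    - {"fingers": 1,"tx": 0,"ty": 0,"tz": 0,"ax": 0,"ay": 0,"az": 0}
    - {"fingers": 1,"tx": 0,"ty": 0,"tz": 0,"ax": 0,"ay": 0,"az": 0}
    - {"fingers": 1,"tx": 0,"ty": 0,"tz": 0,"ax": 0,"ay": 0,"az": 0}
    - {"fingers": 1,"tx": 0,"ty": 0,"tz": 0,"ax": 0,"ay": 0,"az": 0}

```text
time_s: 14.83
tcp_pos: [0.5918, -0.0998, 0.1503]
ee_rot: [[0.001, -0.996, 0.09], [-0.001, 0.09, 0.996], [-1.0, -0.001, -0.001]]
wrist_force: [-7.6, 2.4, 10.4]
gripper_width: 0.159
```

```bash
python3 - <<'E'
from h import *
viewer.capture("side");s=r.sense();print(np.round(s["tcp_pos"],4),np.round(s["wrist_force"],2),np.round(s["moment"],2),s["gripper_width"],np.degrees(np.arctan2(s["ee_rot"][1][1],s["ee_rot"][0][1])))
E
```

```text
[ 0.5918 -0.0998  0.1504] [-2.02  0.77  2.75] [0.33 0.67 0.04] 0.16071047358719093 174.83459376354466
```

The jaws are on the bar (14 mm). Turning +89.6°.

>>> play_rows:
  commands:
    - {"fingers": 1,"tx": 0,"ty": 0,"tz": 0,"ax": -0.035,"ay": 0,"az": 0}
    - {"fingers": 1,"tx": 0,"ty": 0,"tz": 0,"ax": -0.07,"ay": 0,"az": 0}
    - {"fingers": 1,"tx": 0,"ty": 0,"tz": 0,"ax": -0.105,"ay": 0,"az": 0}
    - {"fingers": 1,"tx": 0,"ty": 0,"tz": 0,"ax": -0.14,"ay": 0,"az": 0}
    - {"fingers": 1,"tx": 0,"ty": 0,"tz": 0,"ax": -0.166,"ay": 0,"az": 0}

```text
time_s: 15.3
tcp_pos: [0.5927, -0.0996, 0.1504]
ee_rot: [[0.002, -0.906, -0.422], [-0.001, -0.422, 0.906], [-1.0, -0.002, -0.002]]
wrist_force: [0.4, 0.8, 1.6]
gripper_width: 0.158
```

>>> play_rows:
  commands:
    - {"fingers": 1,"tx": 0,"ty": 0,"tz": 0,"ax": -0.035,"ay": 0,"az": 0}
    - {"fingers": 1,"tx": 0,"ty": 0,"tz": 0,"ax": -0.07,"ay": 0,"az": 0}
    - {"fingers": 1,"tx": 0,"ty": 0,"tz": 0,"ax": -0.105,"ay": 0,"az": 0}
    - {"fingers": 1,"tx": 0,"ty": 0,"tz": 0,"ax": -0.14,"ay": 0,"az": 0}
    - {"fingers": 1,"tx": 0,"ty": 0,"tz": 0,"ax": -0.166,"ay": 0,"az": 0}

```text
time_s: 15.72
tcp_pos: [0.5934, -0.0991, 0.1504]
ee_rot: [[0.004, -0.576, -0.818], [-0.0, -0.818, 0.576], [-1.0, -0.002, -0.004]]
wrist_force: [2.3, 2.6, 0.3]
gripper_width: 0.158
```

>>> play_rows:
  commands:
    - {"fingers": 1,"tx": 0,"ty": 0,"tz": 0,"ax": -0.035,"ay": 0,"az": 0}
    - {"fingers": 1,"tx": 0,"ty": 0,"tz": 0,"ax": -0.07,"ay": 0,"az": 0}
    - {"fingers": 1,"tx": 0,"ty": 0,"tz": 0,"ax": -0.105,"ay": 0,"az": 0}
    - {"fingers": 1,"tx": 0,"ty": 0,"tz": 0,"ax": -0.14,"ay": 0,"az": 0}
    - {"fingers": 1,"tx": 0,"ty": 0,"tz": 0,"ax": -0.166,"ay": 0,"az": 0}

```text
time_s: 16.13
tcp_pos: [0.5937, -0.0983, 0.1504]
ee_rot: [[0.005, -0.091, -0.996], [0.001, -0.996, 0.091], [-1.0, -0.001, -0.005]]
wrist_force: [2.2, 5.1, 1.1]
gripper_width: 0.155
```

>>> play_rows:
  commands:
    - {"fingers": 1,"tx": 0,"ty": 0,"tz": 0,"ax": 0,"ay": 0,"az": 0}
    - {"fingers": 1,"tx": 0,"ty": 0,"tz": 0,"ax": 0,"ay": 0,"az": 0}

```text
time_s: 16.3
tcp_pos: [0.5937, -0.0983, 0.1504]
ee_rot: [[0.005, -0.096, -0.995], [0.001, -0.995, 0.096], [-1.0, -0.001, -0.005]]
wrist_force: [1.5, 5.2, 1.2]
gripper_width: 0.158
```

```bash
python3 - <<'E'
from h import *
s=r.sense();print(np.round(s["tcp_pos"],4),np.round(s["wrist_force"],2),np.round(s["moment"],2),s["gripper_width"],np.degrees(np.arctan2(s["ee_rot"][1][1],s["ee_rot"][0][1]))%360,np.round(s["joints"],1))
E
```

```text
[ 0.5937 -0.0983  0.1504] [1.54 5.16 1.16] [ 1.36 -0.28 -0.09] 0.15783068711111883 264.490223429039 [  6.   24.1 -10.3  -0.  -55.3  78.5]
```

>>> play_rows:
  commands:
    - {"fingers": 0,"tx": 0,"ty": 0,"tz": 0,"ax": 0,"ay": 0,"az": 0}
    - {"fingers": 0,"tx": 0,"ty": 0,"tz": 0,"ax": 0,"ay": 0,"az": 0}
    - {"fingers": 0,"tx": 0,"ty": 0,"tz": 0,"ax": 0,"ay": 0,"az": 0}
    - {"fingers": 0,"tx": -0.05,"ty": 0,"tz": 0,"ax": 0,"ay": 0,"az": 0}
    - {"fingers": 0,"tx": -0.1,"ty": 0,"tz": 0,"ax": 0,"ay": 0,"az": 0}

```text
time_s: 16.72
tcp_pos: [0.5902, -0.1001, 0.2228]
ee_rot: [[-0.007, -0.097, -0.995], [-0.002, -0.995, 0.097], [-1.0, 0.003, 0.007]]
wrist_force: [1.0, -1.0, 1.1]
gripper_width: 0.443
```

```bash
python3 - <<'E'
from h import *
import pickle
s=r.sense();w=viewer.capture("wrist");pickle.dump((s,w),open("w8.pkl","wb"))
s=r.sense();print(np.round(s["tcp_pos"],4),np.round(s["wrist_force"],2),s["gripper_width"])
plan(([.60,.30,.28],down(174.5)))
E
```

```text
[ 0.5954 -0.1009  0.2339] [ 2.09 -0.42  7.01] 0.4650222582094863
T [-0.0212, -0.1775, 0.0146] A [0.1668, -0.0014, 0.0008] -> [0.597 0.033 0.249]
T [-0.0214, -0.1463, 0.1015] A [0.1668, -0.0014, 0.0008] -> [0.598 0.166 0.265]
T [-0.0211, -0.0758, 0.1612] A [0.1668, -0.0014, 0.0008] -> [0.6  0.3  0.28]
```

>>> play_rows:
  commands:
    - {"fingers": -1,"tx": -0.0212,"ty": -0.1775,"tz": 0.0146,"ax": 0.167,"ay": 0,"az": 0}
    - {"fingers": -1,"tx": -0.0212,"ty": -0.1775,"tz": 0.0146,"ax": 0.167,"ay": 0,"az": 0}
    - {"fingers": -1,"tx": -0.0212,"ty": -0.1775,"tz": 0.0146,"ax": 0.167,"ay": 0,"az": 0}
    - {"fingers": -1,"tx": -0.0212,"ty": -0.1775,"tz": 0.0146,"ax": 0.167,"ay": 0,"az": 0}
    - {"fingers": -1,"tx": -0.0212,"ty": -0.1775,"tz": 0.0146,"ax": 0.167,"ay": 0,"az": 0}

```text
time_s: 17.18
tcp_pos: [0.5942, 0.0371, 0.241]
ee_rot: [[0.002, -0.583, -0.813], [-0.001, -0.813, 0.583], [-1.0, -0.001, -0.002]]
wrist_force: [0.7, 0.0, -0.5]
gripper_width: 0.792
```

>>> play_rows:
  commands:
    - {"fingers": -1,"tx": -0.0214,"ty": -0.1463,"tz": 0.1015,"ax": 0.167,"ay": 0,"az": 0}
    - {"fingers": -1,"tx": -0.0214,"ty": -0.1463,"tz": 0.1015,"ax": 0.167,"ay": 0,"az": 0}
    - {"fingers": -1,"tx": -0.0214,"ty": -0.1463,"tz": 0.1015,"ax": 0.167,"ay": 0,"az": 0}
    - {"fingers": -1,"tx": -0.0214,"ty": -0.1463,"tz": 0.1015,"ax": 0.167,"ay": 0,"az": 0}
    - {"fingers": -1,"tx": -0.0214,"ty": -0.1463,"tz": 0.1015,"ax": 0.167,"ay": 0,"az": 0}

```text
time_s: 17.6
tcp_pos: [0.596, 0.1707, 0.2563]
ee_rot: [[0.002, -0.911, -0.411], [-0.001, -0.411, 0.911], [-1.0, -0.001, -0.001]]
wrist_force: [0.5, -1.6, 0.7]
gripper_width: 0.997
```

>>> play_rows:
  commands:
    - {"fingers": -1,"tx": -0.0211,"ty": -0.0758,"tz": 0.1612,"ax": 0.167,"ay": 0,"az": 0}
    - {"fingers": -1,"tx": -0.0211,"ty": -0.0758,"tz": 0.1612,"ax": 0.167,"ay": 0,"az": 0}
    - {"fingers": -1,"tx": -0.0211,"ty": -0.0758,"tz": 0.1612,"ax": 0.167,"ay": 0,"az": 0}
    - {"fingers": -1,"tx": -0.0211,"ty": -0.0758,"tz": 0.1612,"ax": 0.167,"ay": 0,"az": 0}
    - {"fingers": -1,"tx": -0.0211,"ty": -0.0758,"tz": 0.1612,"ax": 0.167,"ay": 0,"az": 0}

```text
time_s: 18.02
tcp_pos: [0.5976, 0.304, 0.2712]
ee_rot: [[0.0, -0.995, 0.1], [-0.001, 0.1, 0.995], [-1.0, -0.001, -0.001]]
wrist_force: [-0.0, -0.8, -1.2]
gripper_width: 1.001
```

```bash
cat >> h.py <<'E'
def lid_at(w,s,X,z,thr=165):
    "refine lid near world X by white blob; X on lid top plane"
    u,v=np.round(wproj(w,[X[0],X[1],z],s)).astype(int);k=34;y0,x0=max(v-k,0),max(u-k,0)
    sub=w["image"][y0:v+k,x0:u+k];m=cv2.morphologyEx((sub.min(2)>thr).astype(np.uint8),cv2.MORPH_OPEN,np.ones((5,5)))
    n,l,st,ce=cv2.connectedComponentsWithStats(m)
    for j in range(1,n):
        if st[j,4]<200: continue
        cs,_=cv2.findContours((l==j).astype(np.uint8),0,1);P=np.array([watz(w,q+[x0,y0],s,z)[:2] for q in cs[0][:,0,:].astype(float)])
        c,rad=cv2.minEnclosingCircle(P.astype(np.float32));print("exp",[u,v],"at",(ce[j]+[x0,y0]).round(0),P.mean(0).round(4),np.round(c,4),round(rad*1000,1))
E
python3 - <<'E'
from h import *
import pickle
s=r.sense();print(np.round(s["tcp_pos"],4));w=viewer.capture("wrist");pickle.dump((s,w),open("w9.pkl","wb"))
for X,z in(((.646,.229),.016),((.427,.2265),.014),((.4257,.3627),.014)): lid_at(w,s,X,z)
s=r.sense();print(np.round(s["tcp_pos"],4))
plan(([.646,.229,.12],down(84.5)))
E
```

```text
[0.5976 0.304  0.2712]
exp [np.int64(214), np.int64(113)] at [212. 112.] [0.6494 0.2282] [0.6495 0.2282] 31.2
exp [np.int64(214), np.int64(113)] at [236. 138.] [0.6209 0.2679] [0.6204 0.2685] 17.3
exp [np.int64(371), np.int64(99)] at [370.  99.] [0.4289 0.2271] [0.4289 0.2274] 20.6
exp [np.int64(375), np.int64(192)] at [374. 192.] [0.4268 0.3624] [0.427  0.3625] 19.8
[0.5975 0.3021 0.2711]
T [0.0672, -0.0247, -0.0301] A [0.1664, -0.0002, 0.0002] -> [0.614 0.278 0.221]
T [0.0672, -0.0364, -0.0138] A [0.1664, -0.0002, 0.0002] -> [0.63  0.253 0.17 ]
T [0.0672, -0.0385, 0.0062] A [0.1664, -0.0002, 0.0002] -> [0.646 0.229 0.12 ]
```

>>> play_rows:
  commands:
    - {"fingers": -1,"tx": 0.0672,"ty": -0.0247,"tz": -0.0301,"ax": 0.1664,"ay": 0,"az": 0}
    - {"fingers": -1,"tx": 0.0672,"ty": -0.0247,"tz": -0.0301,"ax": 0.1664,"ay": 0,"az": 0}
    - {"fingers": -1,"tx": 0.0672,"ty": -0.0247,"tz": -0.0301,"ax": 0.1664,"ay": 0,"az": 0}
    - {"fingers": -1,"tx": 0.0672,"ty": -0.0247,"tz": -0.0301,"ax": 0.1664,"ay": 0,"az": 0}
    - {"fingers": -1,"tx": 0.0672,"ty": -0.0247,"tz": -0.0301,"ax": 0.1664,"ay": 0,"az": 0}

```text
time_s: 18.48
tcp_pos: [0.614, 0.2744, 0.221]
ee_rot: [[-0.001, -0.811, 0.586], [-0.002, 0.586, 0.811], [-1.0, -0.001, -0.002]]
wrist_force: [0.0, 0.8, 0.8]
gripper_width: 1.001
```

>>> play_rows:
  commands:
    - {"fingers": -1,"tx": 0.0672,"ty": -0.0364,"tz": -0.0138,"ax": 0.1664,"ay": 0,"az": 0}
    - {"fingers": -1,"tx": 0.0672,"ty": -0.0364,"tz": -0.0138,"ax": 0.1664,"ay": 0,"az": 0}
    - {"fingers": -1,"tx": 0.0672,"ty": -0.0364,"tz": -0.0138,"ax": 0.1664,"ay": 0,"az": 0}
    - {"fingers": -1,"tx": 0.0672,"ty": -0.0364,"tz": -0.0138,"ax": 0.1664,"ay": 0,"az": 0}
    - {"fingers": -1,"tx": 0.0672,"ty": -0.0364,"tz": -0.0138,"ax": 0.1664,"ay": 0,"az": 0}

```text
time_s: 18.9
tcp_pos: [0.6303, 0.2508, 0.171]
ee_rot: [[0.0, -0.412, 0.911], [-0.002, 0.911, 0.412], [-1.0, -0.002, -0.001]]
wrist_force: [-0.7, -0.7, 0.6]
gripper_width: 0.998
```

>>> play_rows:
  commands:
    - {"fingers": -1,"tx": 0.0672,"ty": -0.0385,"tz": 0.0095,"ax": 0.1664,"ay": 0,"az": 0}
    - {"fingers": -1,"tx": 0.0672,"ty": -0.0385,"tz": 0.0095,"ax": 0.1664,"ay": 0,"az": 0}
    - {"fingers": -1,"tx": 0.0672,"ty": -0.0385,"tz": 0.0095,"ax": 0.1664,"ay": 0,"az": 0}
    - {"fingers": -1,"tx": 0.0672,"ty": -0.0385,"tz": 0.0095,"ax": 0.1664,"ay": 0,"az": 0}
    - {"fingers": -1,"tx": 0.0672,"ty": -0.0385,"tz": 0.0095,"ax": 0.1664,"ay": 0,"az": 0}

```text
time_s: 19.32
tcp_pos: [0.6488, 0.228, 0.1209]
ee_rot: [[0.001, 0.096, 0.995], [-0.001, 0.995, -0.096], [-1.0, -0.001, 0.001]]
wrist_force: [-0.3, -1.0, 0.9]
gripper_width: 1.002
```

```bash
python3 - <<'E'
from h import *
s=r.sense();print(np.round(s["tcp_pos"],4));w=viewer.capture("wrist");lid_at(w,s,(.6485,.2285),.016)
s=r.sense();print(np.round(s["tcp_pos"],4))
plan(([.6485,.2285,.0225],down(84.5)))
E
```

```text
[0.6488 0.228  0.1209]
exp [np.int64(257), np.int64(192)] at [256. 191.] [0.6475 0.2284] [0.6482 0.2288] 32.0
[0.6488 0.2283 0.1212]
T [0.1316, 0.0003, -0.0006] A [0.0007, 0.0004, 0.0003] -> [0.648 0.228 0.023]
```

>>> play_rows:
  commands:
    - {"fingers": -1,"tx": 0.045,"ty": 0,"tz": -0.0005,"ax": 0,"ay": 0,"az": 0}
    - {"fingers": -1,"tx": 0.09,"ty": 0,"tz": -0.0005,"ax": 0,"ay": 0,"az": 0}
    - {"fingers": -1,"tx": 0.12,"ty": 0,"tz": -0.0005,"ax": 0,"ay": 0,"az": 0}
    - {"fingers": -1,"tx": 0.1315,"ty": 0,"tz": -0.0005,"ax": 0,"ay": 0,"az": 0}
    - {"fingers": -1,"tx": 0.1315,"ty": 0,"tz": -0.0005,"ax": 0,"ay": 0,"az": 0}

```text
time_s: 19.78
tcp_pos: [0.6476, 0.2284, 0.0217]
ee_rot: [[-0.002, 0.092, 0.996], [-0.003, 0.996, -0.092], [-1.0, -0.003, -0.001]]
wrist_force: [0.1, 0.9, -0.0]
gripper_width: 1.001
```

>>> play_rows:
  commands:
    - {"fingers": 1,"tx": 0,"ty": 0,"tz": 0,"ax": 0,"ay": 0,"az": 0}
    - {"fingers": 1,"tx": 0,"ty": 0,"tz": 0,"ax": 0,"ay": 0,"az": 0}
    - {"fingers": 1,"tx": 0,"ty": 0,"tz": 0,"ax": 0,"ay": 0,"az": 0}
    - {"fingers": 1,"tx": 0,"ty": 0,"tz": 0,"ax": 0,"ay": 0,"az": 0}
    - {"fingers": 1,"tx": 0,"ty": 0,"tz": 0,"ax": 0,"ay": 0,"az": 0}

```text
time_s: 20.2
tcp_pos: [0.6485, 0.2289, 0.0228]
ee_rot: [[0.001, 0.096, 0.995], [-0.001, 0.995, -0.096], [-1.0, -0.001, 0.001]]
wrist_force: [-0.0, -0.3, -0.3]
gripper_width: 0.707
```

```bash
python3 - <<'E'
from h import *
s=r.sense();print(np.round(s["tcp_pos"],4),np.round(s["wrist_force"],2),s["gripper_width"])
a=np.radians(174.5);b=np.array([.592+.092*np.cos(a),-.0993+.092*np.sin(a)]);print(b)
plan(([.6485,.2285,.165],down(84.5)),([.52,.06,.165],down(84.5)),([b[0],b[1],.155],down(84.5)))
E
```

```text
[0.6485 0.2289 0.0228] [-0.02 -0.33 -0.27] 0.7069372604452256
[ 0.50042355 -0.09048219]
T [-0.1896, -0.0006, 0.0003] A [-0.0001, 0.0005, 0.0002] -> [0.648 0.228 0.165]
T [0.0, -0.12, -0.0745] A [0.0, 0.0, 0.0] -> [0.584 0.144 0.165]
T [0.0, -0.12, -0.0745] A [0.0, 0.0, 0.0] -> [0.52  0.06  0.165]
T [0.0133, -0.2022, -0.0068] A [0.0, 0.0, 0.0] -> [ 0.5   -0.09   0.155]
```

>>> play_rows:
  commands:
    - {"fingers": 1,"tx": -0.05,"ty": 0,"tz": 0,"ax": 0,"ay": 0,"az": 0}
    - {"fingers": 1,"tx": -0.1,"ty": 0,"tz": 0,"ax": 0,"ay": 0,"az": 0}
    - {"fingers": 1,"tx": -0.15,"ty": 0,"tz": 0,"ax": 0,"ay": 0,"az": 0}
    - {"fingers": 1,"tx": -0.1896,"ty": 0,"tz": 0,"ax": 0,"ay": 0,"az": 0}
    - {"fingers": 1,"tx": -0.1896,"ty": 0,"tz": 0,"ax": 0,"ay": 0,"az": 0}

```text
time_s: 20.62
tcp_pos: [0.652, 0.2304, 0.1735]
ee_rot: [[0.015, 0.095, 0.995], [0.005, 0.995, -0.095], [-1.0, 0.006, 0.014]]
wrist_force: [0.4, 0.4, 1.1]
gripper_width: 0.699
```

>>> play_rows:
  commands:
    - {"fingers": 1,"tx": 0,"ty": -0.03,"tz": -0.0186,"ax": 0,"ay": 0,"az": 0}
    - {"fingers": 1,"tx": 0,"ty": -0.06,"tz": -0.0373,"ax": 0,"ay": 0,"az": 0}
    - {"fingers": 1,"tx": 0,"ty": -0.09,"tz": -0.056,"ax": 0,"ay": 0,"az": 0}
    - {"fingers": 1,"tx": 0,"ty": -0.12,"tz": -0.0745,"ax": 0,"ay": 0,"az": 0}

```text
time_s: 20.95
tcp_pos: [0.5829, 0.1439, 0.1643]
ee_rot: [[0.0, 0.096, 0.995], [-0.001, 0.995, -0.096], [-1.0, -0.001, 0.0]]
wrist_force: [0.3, 0.3, -0.2]
gripper_width: 0.697
```

>>> play_rows:
  commands:
    - {"fingers": 1,"tx": 0,"ty": -0.03,"tz": -0.0186,"ax": 0,"ay": 0,"az": 0}
    - {"fingers": 1,"tx": 0,"ty": -0.06,"tz": -0.0373,"ax": 0,"ay": 0,"az": 0}
    - {"fingers": 1,"tx": 0,"ty": -0.09,"tz": -0.056,"ax": 0,"ay": 0,"az": 0}
    - {"fingers": 1,"tx": 0,"ty": -0.12,"tz": -0.0745,"ax": 0,"ay": 0,"az": 0}

```text
time_s: 21.28
tcp_pos: [0.5185, 0.0596, 0.1645]
ee_rot: [[0.001, 0.096, 0.995], [-0.001, 0.995, -0.096], [-1.0, -0.001, 0.001]]
wrist_force: [-0.0, 0.1, 0.3]
gripper_width: 0.697
```

>>> play_rows:
  commands:
    - {"fingers": 1,"tx": 0.0133,"ty": -0.05,"tz": -0.0018,"ax": 0,"ay": 0,"az": 0}
    - {"fingers": 1,"tx": 0.0133,"ty": -0.1,"tz": -0.0035,"ax": 0,"ay": 0,"az": 0}
    - {"fingers": 1,"tx": 0.0133,"ty": -0.15,"tz": -0.005,"ax": 0,"ay": 0,"az": 0}
    - {"fingers": 1,"tx": 0.0133,"ty": -0.19,"tz": -0.0068,"ax": 0,"ay": 0,"az": 0}
    - {"fingers": 1,"tx": 0.0133,"ty": -0.2022,"tz": -0.0068,"ax": 0,"ay": 0,"az": 0}

```text
time_s: 21.7
tcp_pos: [0.4985, -0.0929, 0.1547]
ee_rot: [[-0.0, 0.1, 0.995], [-0.001, 0.995, -0.1], [-1.0, -0.001, -0.0]]
wrist_force: [0.3, 0.7, -0.7]
gripper_width: 0.7
```

```bash
python3 - <<'E'
from h import *
import pickle
for i in range(2): s=r.sense();print(np.round(s["tcp_pos"],4),np.round(s["wrist_force"],2),s["gripper_width"],np.degrees(np.arctan2(s["ee_rot"][1][1],s["ee_rot"][0][1])));w=viewer.capture("wrist")
cv2.imwrite("pics/w10.png",cv2.resize(w["image"][110:310,120:400,::-1],None,fx=2.8,fy=2.8,interpolation=cv2.INTER_CUBIC));pickle.dump((s,w),open("w10.pkl","wb"))
E
```

```text
[ 0.4985 -0.0929  0.1547] [ 0.26  0.68 -0.66] 0.6999146901730122 84.25866946122062
[ 0.4988 -0.0927  0.1547] [ 0.41 -1.27  0.34] 0.6962802227663508 84.23253268457736
```

View pics/w10.png

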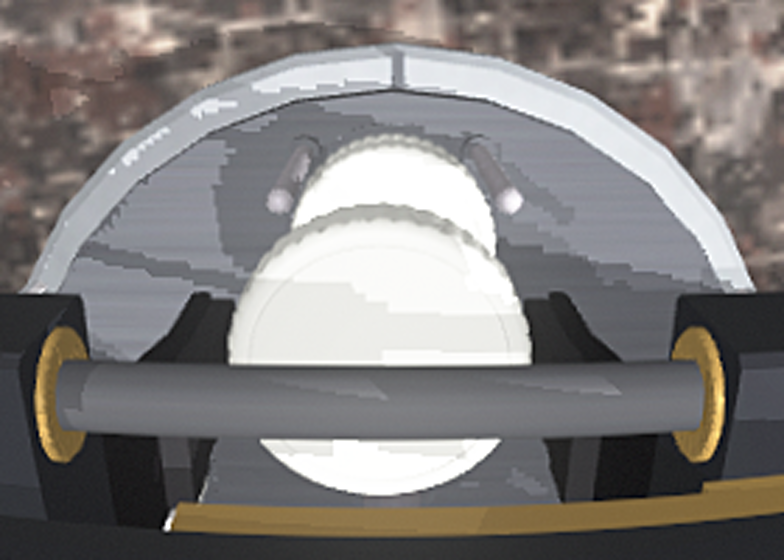

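Outer rod tops of the large bay show at crop (280,200) and (510,202). The held lid spans rows 206–494 and is centred at column 381.

```bash
python3 - <<'E'
from h import *
import pickle
s,w=pickle.load(open("w10.pkl","rb"))
f=lambda u,z:watz(w,np.array(u)/2.8+[120,110],s,z)[:2]
a,b=f((280,200),.108),f((511,202),.108);m=(a+b)/2;n=(b-a)/np.linalg.norm(b-a);out=np.array([-n[1],n[0]]);out*=np.sign(-out[0])
print(np.linalg.norm(a-b),2*.037*np.sin(np.radians(48)),"bay",m-out*.037*np.cos(np.radians(48)),np.degrees(np.arctan2(out[1],out[0])))
zt=s["tcp_pos"][2]-.0228+.016
A,B=f((382,208),zt),f((380,494),zt);print("lid",A,B,(A+B)/2,np.linalg.norm(A-B));print(f((231,345),zt),f((531,345),zt))
E
```

```text
0.05458473936183995 0.05499271708532717 bay [ 0.50050423 -0.08993006] 173.7345457886769
lid [ 0.46731491 -0.08971696] [ 0.52962104 -0.09637615] [ 0.49846798 -0.09304655] 0.06266097833766167
[ 0.49209522 -0.1222434 ] [ 0.49806762 -0.06314081]
```

>>> play_rows:
  commands:
    - {"fingers": 1,"tx": 0.01,"ty": 0.0007,"tz": 0,"ax": 0,"ay": 0,"az": 0}
    - {"fingers": 1,"tx": 0.02,"ty": 0.0007,"tz": 0,"ax": 0,"ay": 0,"az": 0}
    - {"fingers": 1,"tx": 0.024,"ty": 0.0007,"tz": 0,"ax": 0,"ay": 0,"az": 0}
    - {"fingers": 1,"tx": 0.024,"ty": 0.0007,"tz": 0,"ax": 0,"ay": 0,"az": 0}

```text
time_s: 22.13
tcp_pos: [0.4992, -0.0883, 0.1352]
ee_rot: [[-0.002, 0.095, 0.995], [-0.001, 0.995, -0.095], [-1.0, -0.002, -0.002]]
wrist_force: [-0.1, -0.9, 0.1]
gripper_width: 0.693
```

```bash
python3 - <<'E'
from h import *
for i in range(2): s=r.sense();print(np.round(s["tcp_pos"],4),np.round(s["wrist_force"],2));w=viewer.capture("wrist")
cv2.imwrite("pics/w11.png",w["image"][:,:,::-1])
import pickle;pickle.dump((s,w),open("w11.pkl","wb"))
# white rod tips: print local bright blobs near expected
for k,(dx,dy) in enumerate(((-.0247+0,-.0275),(-.0247,.0275),(.0247,-.0275),(.0247,.0275))):
    t=np.radians(-5.7);p=np.array([.5005+dx*np.cos(t)-dy*np.sin(t),-.0899+dx*np.sin(t)+dy*np.cos(t),.108]);u=wproj(w,p,s);print(u.round(1))
    x,y=u.round().astype(int);g=cv2.cvtColor(w["image"],cv2.COLOR_RGB2GRAY)[y-6:y+7,x-6:x+7];print(g[::2,::2].tolist()) if k<2 else None
zt=s["tcp_pos"][2]-.0068
print("lid exp",wproj(w,[*s["tcp_pos"][:2],zt],s))
E
```

```text
[ 0.4992 -0.0883  0.1352] [-0.11 -0.89  0.08]
[ 0.4996 -0.0885  0.1358] [ 1.36 -0.76 -0.59]
[208.8 188.5]
[[119, 116, 137, 136, 128, 114, 111], [115, 154, 179, 178, 169, 130, 106], [117, 175, 202, 208, 181, 164, 113], [111, 177, 200, 207, 185, 146, 115], [119, 136, 185, 192, 163, 150, 113], [118, 115, 127, 136, 152, 118, 109], [118, 120, 119, 119, 120, 121, 114]]
[300.4 188.9]
[[128, 128, 139, 156, 141, 137, 134], [122, 158, 193, 211, 237, 149, 129], [129, 174, 218, 243, 246, 219, 146], [142, 176, 226, 245, 254, 226, 145], [130, 156, 218, 243, 251, 146, 144], [119, 135, 168, 180, 140, 131, 136], [138, 137, 134, 133, 134, 134, 131]]
[212.4 261.4]
[296.3 261.7]
lid exp [256.7070875  239.88928209]
```

>>> play_rows:
  commands:
    - {"fingers": 1,"tx": 0,"ty": -0.0019,"tz": 0.0008,"ax": 0,"ay": 0,"az": 0}
    - {"fingers": 1,"tx": 0.012,"ty": -0.0019,"tz": 0.0008,"ax": 0,"ay": 0,"az": 0}
    - {"fingers": 1,"tx": 0.024,"ty": -0.0019,"tz": 0.0008,"ax": 0,"ay": 0,"az": 0}
    - {"fingers": 1,"tx": 0.036,"ty": -0.0019,"tz": 0.0008,"ax": 0,"ay": 0,"az": 0}
    - {"fingers": 1,"tx": 0.045,"ty": -0.0019,"tz": 0.0008,"ax": 0,"ay": 0,"az": 0}

```text
time_s: 22.65
tcp_pos: [0.4996, -0.091, 0.1014]
ee_rot: [[-0.001, 0.097, 0.995], [-0.001, 0.995, -0.097], [-1.0, -0.001, -0.001]]
wrist_force: [-0.0, -0.0, 0.5]
gripper_width: 0.698
```

>>> play_rows:
  commands:
    - {"fingers": 1,"tx": 0.002,"ty": 0,"tz": 0,"ax": 0,"ay": 0,"az": 0}
    - {"fingers": 1,"tx": 0.003,"ty": 0,"tz": 0,"ax": 0,"ay": 0,"az": 0}
    - {"fingers": 1,"tx": 0.003,"ty": 0,"tz": 0,"ax": 0,"ay": 0,"az": 0}

```text
time_s: 22.9
tcp_pos: [0.5003, -0.0909, 0.1005]
ee_rot: [[0.0, 0.097, 0.995], [-0.001, 0.995, -0.097], [-1.0, -0.001, 0.0]]
wrist_force: [-0.5, -0.2, -0.1]
gripper_width: 0.696
```

>>> play_rows:
  commands:
    - {"fingers": 1,"tx": 0.002,"ty": 0,"tz": 0,"ax": 0,"ay": 0,"az": 0}
    - {"fingers": 1,"tx": 0.004,"ty": 0,"tz": 0,"ax": 0,"ay": 0,"az": 0}
    - {"fingers": 1,"tx": 0.006,"ty": 0,"tz": 0,"ax": 0,"ay": 0,"az": 0}
    - {"fingers": 1,"tx": 0.006,"ty": 0,"tz": 0,"ax": 0,"ay": 0,"az": 0}

```text
time_s: 23.23
tcp_pos: [0.5002, -0.0909, 0.0961]
ee_rot: [[0.0, 0.097, 0.995], [-0.001, 0.995, -0.097], [-1.0, -0.001, 0.0]]
wrist_force: [0.1, 0.7, -0.0]
gripper_width: 0.698
```

>>> play_rows:
  commands:
    - {"fingers": 1,"tx": 0.002,"ty": 0,"tz": 0,"ax": 0,"ay": 0,"az": 0}
    - {"fingers": 1,"tx": 0.004,"ty": 0,"tz": 0,"ax": 0,"ay": 0,"az": 0}
    - {"fingers": 1,"tx": 0.006,"ty": 0,"tz": 0,"ax": 0,"ay": 0,"az": 0}
    - {"fingers": 1,"tx": 0.006,"ty": 0,"tz": 0,"ax": 0,"ay": 0,"az": 0}

```text
time_s: 23.57
tcp_pos: [0.5001, -0.0909, 0.0914]
ee_rot: [[-0.0, 0.097, 0.995], [-0.001, 0.995, -0.097], [-1.0, -0.001, -0.0]]
wrist_force: [0.1, -0.7, 0.2]
gripper_width: 0.696
```

>>> play_rows:
  commands:
    - {"fingers": 1,"tx": 0.002,"ty": 0,"tz": 0,"ax": 0,"ay": 0,"az": 0}
    - {"fingers": 1,"tx": 0.004,"ty": 0,"tz": 0,"ax": 0,"ay": 0,"az": 0}
    - {"fingers": 1,"tx": 0.006,"ty": 0,"tz": 0,"ax": 0,"ay": 0,"az": 0}
    - {"fingers": 1,"tx": 0.006,"ty": 0,"tz": 0,"ax": 0,"ay": 0,"az": 0}

```text
time_s: 23.9
tcp_pos: [0.5002, -0.0909, 0.0869]
ee_rot: [[-0.0, 0.097, 0.995], [-0.001, 0.995, -0.097], [-1.0, -0.001, 0.0]]
wrist_force: [-0.0, 0.3, -0.5]
gripper_width: 0.7
```

>>> play_rows:
  commands:
    - {"fingers": 1,"tx": 0.002,"ty": 0,"tz": 0,"ax": 0,"ay": 0,"az": 0}
    - {"fingers": 1,"tx": 0.004,"ty": 0,"tz": 0,"ax": 0,"ay": 0,"az": 0}
    - {"fingers": 1,"tx": 0.006,"ty": 0,"tz": 0,"ax": 0,"ay": 0,"az": 0}
    - {"fingers": 1,"tx": 0.006,"ty": 0,"tz": 0,"ax": 0,"ay": 0,"az": 0}

```text
time_s: 24.23
tcp_pos: [0.5005, -0.0909, 0.083]
ee_rot: [[0.001, 0.097, 0.995], [-0.001, 0.995, -0.097], [-1.0, -0.001, 0.001]]
wrist_force: [-2.8, 1.2, 6.3]
gripper_width: 0.696
```

>>> play_rows:
  commands:
    - {"fingers": 1,"tx": -0.003,"ty": 0,"tz": 0,"ax": 0,"ay": 0,"az": 0}
    - {"fingers": 1,"tx": -0.003,"ty": 0,"tz": 0,"ax": 0,"ay": 0,"az": 0}

```text
time_s: 24.4
tcp_pos: [0.5005, -0.0909, 0.0854]
ee_rot: [[0.001, 0.097, 0.995], [-0.001, 0.995, -0.097], [-1.0, -0.001, 0.001]]
wrist_force: [-0.9, -0.0, 0.5]
gripper_width: 0.696
```

>>> play_rows:
  commands:
    - {"fingers": -0.65,"tx": 0,"ty": 0,"tz": 0,"ax": 0,"ay": 0,"az": 0}
    - {"fingers": -0.65,"tx": 0,"ty": 0,"tz": 0,"ax": 0,"ay": 0,"az": 0}
    - {"fingers": -0.65,"tx": 0,"ty": 0,"tz": 0,"ax": 0,"ay": 0,"az": 0}
    - {"fingers": -0.65,"tx": 0,"ty": 0,"tz": 0,"ax": 0,"ay": 0,"az": 0}
    - {"fingers": -0.65,"tx": -0.003,"ty": 0,"tz": 0,"ax": 0,"ay": 0,"az": 0}

```text
time_s: 24.82
tcp_pos: [0.4999, -0.0909, 0.0866]
ee_rot: [[-0.001, 0.097, 0.995], [-0.001, 0.995, -0.097], [-1.0, -0.001, -0.001]]
wrist_force: [-0.8, 0.3, -0.5]
gripper_width: 0.824
```

>>> play_rows:
  commands:
    - {"fingers": -0.65,"tx": -0.02,"ty": 0,"tz": 0,"ax": 0,"ay": 0,"az": 0}
    - {"fingers": -0.65,"tx": -0.05,"ty": 0,"tz": 0,"ax": 0,"ay": 0,"az": 0}
    - {"fingers": -0.65,"tx": -0.1,"ty": 0,"tz": 0,"ax": 0,"ay": 0,"az": 0}
    - {"fingers": -0.65,"tx": -0.15,"ty": 0,"tz": 0,"ax": 0,"ay": 0,"az": 0}
    - {"fingers": -0.65,"tx": -0.165,"ty": 0,"tz": 0,"ax": 0,"ay": 0,"az": 0}

```text
time_s: 25.23
tcp_pos: [0.5031, -0.0909, 0.217]
ee_rot: [[0.011, 0.096, 0.995], [-0.002, 0.995, -0.096], [-1.0, -0.001, 0.011]]
wrist_force: [1.1, 0.1, 0.8]
gripper_width: 0.826
```

```bash
python3 - <<'E'
from h import *
import pickle
viewer.capture("wrist");s=r.sense();w=viewer.capture("wrist");pickle.dump((s,w),open("w12.pkl","wb"));print(np.round(s["tcp_pos"],4),s["gripper_width"])
for z in(.07,.078):lid_at(w,s,(.5002,-.0903),z)
plan(([.592,-.0993,.215],down(84.5)),([.592,-.0993,.149],down(84.5)))
E
```

```text
[ 0.5033 -0.0908  0.2171] 0.8209400103366863
exp [np.int64(256), np.int64(176)] at [255. 179.] [ 0.5028 -0.0911] [ 0.5033 -0.0907] 32.9
exp [np.int64(256), np.int64(178)] at [255. 179.] [ 0.5008 -0.0909] [ 0.5014 -0.0905] 32.0
T [0.0001, 0.0, 0.1206] A [-0.0002, 0.0025, -0.0] -> [ 0.592 -0.099  0.215]
T [0.088, -0.0, 0.0] A [0.0, -0.0, -0.0] -> [ 0.592 -0.099  0.149]
```

>>> play_rows:
  commands:
    - {"fingers": 0.1,"tx": 0,"ty": 0,"tz": 0.05,"ax": 0,"ay": 0,"az": 0}
    - {"fingers": 0.1,"tx": 0,"ty": 0,"tz": 0.09,"ax": 0,"ay": 0,"az": 0}
    - {"fingers": 0.1,"tx": 0,"ty": 0,"tz": 0.1206,"ax": 0,"ay": 0,"az": 0}
    - {"fingers": 0.1,"tx": 0,"ty": 0,"tz": 0.1206,"ax": 0,"ay": 0,"az": 0}
    - {"fingers": 0.1,"tx": 0,"ty": 0,"tz": 0.1206,"ax": 0,"ay": 0,"az": 0}

```text
time_s: 25.75
tcp_pos: [0.59, -0.0995, 0.2085]
ee_rot: [[-0.004, 0.098, 0.995], [-0.001, 0.995, -0.098], [-1.0, -0.001, -0.004]]
wrist_force: [-0.9, -0.0, 0.5]
gripper_width: 0.531
```

```bash
python3 - <<'E'
from h import *
viewer.capture("wrist");s=r.sense();print(np.round(s["tcp_pos"],4),np.round(s["ee_rot"],3),s["gripper_width"])
plan(([.5925,-.0993,.149],down(84.5)))
E
```

```text
[ 0.5893 -0.0995  0.209 ] [[-0.004  0.097  0.995]
 [-0.001  0.995 -0.097]
 [-1.    -0.001 -0.003]] 0.5003810632196315
T [0.0799, 0.0007, 0.0045] A [-0.0005, -0.0011, 0.0004] -> [ 0.592 -0.099  0.149]
```

>>> play_rows:
  commands:
    - {"fingers": 0.1,"tx": 0.03,"ty": 0.0005,"tz": 0.003,"ax": 0,"ay": 0,"az": 0}
    - {"fingers": 0.1,"tx": 0.06,"ty": 0.0005,"tz": 0.003,"ax": 0,"ay": 0,"az": 0}
    - {"fingers": 0.1,"tx": 0.079,"ty": 0.0005,"tz": 0.003,"ax": 0,"ay": 0,"az": 0}
    - {"fingers": 0.1,"tx": 0.079,"ty": 0.0005,"tz": 0.003,"ax": 0,"ay": 0,"az": 0}

```text
time_s: 26.13
tcp_pos: [0.5889, -0.0992, 0.1479]
ee_rot: [[-0.008, 0.098, 0.995], [-0.001, 0.995, -0.098], [-1.0, -0.002, -0.008]]
wrist_force: [-0.2, 0.1, -0.9]
gripper_width: 0.455
```

>>> play_rows:
  commands:
    - {"fingers": 1,"tx": 0,"ty": 0,"tz": 0,"ax": 0,"ay": 0,"az": 0}
    - {"fingers": 1,"tx": 0,"ty": 0,"tz": 0,"ax": 0,"ay": 0,"az": 0}
    - {"fingers": 1,"tx": 0,"ty": 0,"tz": 0,"ax": 0,"ay": 0,"az": 0}
    - {"fingers": 1,"tx": 0,"ty": 0,"tz": 0,"ax": 0,"ay": 0,"az": 0}
    - {"fingers": 1,"tx": 0,"ty": 0,"tz": 0,"ax": 0,"ay": 0,"az": 0}

```text
time_s: 26.55
tcp_pos: [0.5931, -0.0982, 0.1529]
ee_rot: [[0.003, 0.097, 0.995], [0.001, 0.995, -0.097], [-1.0, 0.001, 0.003]]
wrist_force: [-1.7, 13.6, 2.7]
gripper_width: 0.155
```

```bash
python3 - <<'E'
from h import *
s=r.sense();print(np.round(s["tcp_pos"],4),np.round(s["wrist_force"],2),s["gripper_width"],np.degrees(np.arctan2(s["ee_rot"][1][1],s["ee_rot"][0][1])))
E
```

```text
[ 0.5931 -0.0982  0.1529] [-1.66 13.64  2.74] 0.1551673943036348 84.42541457610494
```

>>> play_rows:
  commands:
    - {"fingers": 1,"tx": 0,"ty": 0.0014,"tz": 0,"ax": -0.035,"ay": 0,"az": 0}
    - {"fingers": 1,"tx": 0,"ty": 0.0014,"tz": 0,"ax": -0.07,"ay": 0,"az": 0}
    - {"fingers": 1,"tx": 0,"ty": 0.0014,"tz": 0,"ax": -0.105,"ay": 0,"az": 0}
    - {"fingers": 1,"tx": 0,"ty": 0.0014,"tz": 0,"ax": -0.14,"ay": 0,"az": 0}
    - {"fingers": 1,"tx": 0,"ty": 0.0014,"tz": 0,"ax": -0.166,"ay": 0,"az": 0}

```text
time_s: 26.97
tcp_pos: [0.5931, -0.0976, 0.1529]
ee_rot: [[0.002, -0.416, 0.909], [-0.0, 0.909, 0.416], [-1.0, -0.001, 0.002]]
wrist_force: [-1.6, 2.8, 3.2]
gripper_width: 0.156
```

>>> play_rows:
  commands:
    - {"fingers": 1,"tx": 0,"ty": 0,"tz": 0,"ax": -0.035,"ay": 0,"az": 0}
    - {"fingers": 1,"tx": 0,"ty": 0,"tz": 0,"ax": -0.07,"ay": 0,"az": 0}
    - {"fingers": 1,"tx": 0,"ty": 0,"tz": 0,"ax": -0.105,"ay": 0,"az": 0}
    - {"fingers": 1,"tx": 0,"ty": 0,"tz": 0,"ax": -0.14,"ay": 0,"az": 0}
    - {"fingers": 1,"tx": 0,"ty": 0,"tz": 0,"ax": -0.166,"ay": 0,"az": 0}

```text
time_s: 27.38
tcp_pos: [0.5927, -0.0971, 0.1529]
ee_rot: [[0.001, -0.814, 0.581], [0.001, 0.581, 0.814], [-1.0, -0.001, 0.001]]
wrist_force: [-2.0, 5.4, 3.7]
gripper_width: 0.162
```

>>> play_rows:
  commands:
    - {"fingers": 1,"tx": 0,"ty": 0,"tz": 0,"ax": -0.035,"ay": 0,"az": 0}
    - {"fingers": 1,"tx": 0,"ty": 0,"tz": 0,"ax": -0.07,"ay": 0,"az": 0}
    - {"fingers": 1,"tx": 0,"ty": 0,"tz": 0,"ax": -0.105,"ay": 0,"az": 0}
    - {"fingers": 1,"tx": 0,"ty": 0,"tz": 0,"ax": -0.14,"ay": 0,"az": 0}
    - {"fingers": 1,"tx": 0,"ty": 0,"tz": 0,"ax": -0.168,"ay": 0,"az": 0}

```text
time_s: 27.8
tcp_pos: [0.5921, -0.0969, 0.1529]
ee_rot: [[0.0, -0.996, 0.092], [0.001, 0.092, 0.996], [-1.0, -0.0, 0.001]]
wrist_force: [-4.1, 6.0, 4.9]
gripper_width: 0.158
```

>>> play_rows:
  commands:
    - {"fingers": 1,"tx": 0,"ty": 0,"tz": 0,"ax": 0,"ay": 0,"az": 0}
    - {"fingers": 1,"tx": 0,"ty": 0,"tz": 0,"ax": 0,"ay": 0,"az": 0}

```text
time_s: 27.97
tcp_pos: [0.5921, -0.0969, 0.1529]
ee_rot: [[0.0, -0.995, 0.097], [0.001, 0.097, 0.995], [-1.0, 0.0, 0.001]]
wrist_force: [-3.2, 5.6, 5.1]
gripper_width: 0.16
```

```bash
python3 - <<'E'
from h import *
s=r.sense();print(np.round(s["tcp_pos"],4),np.round(s["wrist_force"],2),s["gripper_width"],np.degrees(np.arctan2(s["ee_rot"][1][1],s["ee_rot"][0][1])),s["time_s"])
E
```

```text
[ 0.5921 -0.0969  0.1529] [-3.2   5.58  5.09] 0.15957149202644766 174.44940035962856 27.9667
```

>>> play_rows:
  commands:
    - {"fingers": 0,"tx": 0,"ty": 0,"tz": 0,"ax": 0,"ay": 0,"az": 0}
    - {"fingers": 0,"tx": 0,"ty": 0,"tz": 0,"ax": 0,"ay": 0,"az": 0}
    - {"fingers": 0,"tx": 0,"ty": 0,"tz": 0,"ax": 0,"ay": 0,"az": 0}
    - {"fingers": 0,"tx": -0.05,"ty": 0,"tz": 0,"ax": 0,"ay": 0,"az": 0}
    - {"fingers": 0,"tx": -0.09,"ty": 0,"tz": 0,"ax": 0,"ay": 0,"az": 0}

```text
time_s: 28.38
tcp_pos: [0.592, -0.0987, 0.219]
ee_rot: [[-0.003, -0.995, 0.097], [-0.002, 0.097, 0.995], [-1.0, 0.003, -0.002]]
wrist_force: [1.6, 0.0, 1.3]
gripper_width: 0.442
```

```bash
python3 - <<'E'
from h import *
import pickle
viewer.capture("wrist");s=r.sense();w=viewer.capture("wrist");pickle.dump((s,w),open("w13.pkl","wb"))
print(np.round(s["tcp_pos"],4))
plan(([.50,.08,.22],down(130)),([.428,.227,.12],down(84.5)))
E
```

```text
[ 0.5961 -0.0993  0.2275]
T [0.0025, 0.0752, 0.1126] A [0.1236, 0.0006, 0.002] -> [ 0.548 -0.009  0.223]
T [0.0029, 0.1122, 0.0758] A [0.1236, 0.0006, 0.002] -> [0.5  0.08 0.22]
T [0.0667, 0.1059, 0.0262] A [0.1264, -0.0, -0.0] -> [0.464 0.154 0.17 ]
T [0.0667, 0.1078, -0.0168] A [0.1264, 0.0, -0.0] -> [0.428 0.227 0.12 ]
```

>>> play_rows:
  commands:
    - {"fingers": -0.6,"tx": 0.0025,"ty": 0.0752,"tz": 0.1126,"ax": 0.1236,"ay": 0,"az": 0}
    - {"fingers": -0.6,"tx": 0.0025,"ty": 0.0752,"tz": 0.1126,"ax": 0.1236,"ay": 0,"az": 0}
    - {"fingers": -0.6,"tx": 0.0025,"ty": 0.0752,"tz": 0.1126,"ax": 0.1236,"ay": 0,"az": 0}
    - {"fingers": -0.6,"tx": 0.0025,"ty": 0.0752,"tz": 0.1126,"ax": 0.1236,"ay": 0,"az": 0}
    - {"fingers": -0.6,"tx": 0.0025,"ty": 0.0752,"tz": 0.1126,"ax": 0.1236,"ay": 0,"az": 0}

```text
time_s: 28.9
tcp_pos: [0.5442, -0.0079, 0.2174]
ee_rot: [[0.001, -0.885, 0.465], [-0.001, 0.465, 0.885], [-1.0, -0.001, -0.001]]
wrist_force: [-0.3, -1.1, -0.4]
gripper_width: 0.766
```

>>> play_rows:
  commands:
    - {"fingers": -0.6,"tx": 0.0029,"ty": 0.1122,"tz": 0.0758,"ax": 0.1236,"ay": 0,"az": 0}
    - {"fingers": -0.6,"tx": 0.0029,"ty": 0.1122,"tz": 0.0758,"ax": 0.1236,"ay": 0,"az": 0}
    - {"fingers": -0.6,"tx": 0.0029,"ty": 0.1122,"tz": 0.0758,"ax": 0.1236,"ay": 0,"az": 0}
    - {"fingers": -0.6,"tx": 0.0029,"ty": 0.1122,"tz": 0.0758,"ax": 0.1236,"ay": 0,"az": 0}
    - {"fingers": -0.6,"tx": 0.0029,"ty": 0.1122,"tz": 0.0758,"ax": 0.1236,"ay": 0,"az": 0}

```text
time_s: 29.32
tcp_pos: [0.4967, 0.0814, 0.215]
ee_rot: [[0.001, -0.644, 0.765], [-0.001, 0.765, 0.644], [-1.0, -0.002, -0.0]]
wrist_force: [0.3, 0.2, 0.2]
gripper_width: 0.797
```

>>> play_rows:
  commands:
    - {"fingers": -0.6,"tx": 0.0667,"ty": 0.1059,"tz": 0.0262,"ax": 0.1264,"ay": 0,"az": 0}
    - {"fingers": -0.6,"tx": 0.0667,"ty": 0.1059,"tz": 0.0262,"ax": 0.1264,"ay": 0,"az": 0}
    - {"fingers": -0.6,"tx": 0.0667,"ty": 0.1059,"tz": 0.0262,"ax": 0.1264,"ay": 0,"az": 0}
    - {"fingers": -0.6,"tx": 0.0667,"ty": 0.1059,"tz": 0.0262,"ax": 0.1264,"ay": 0,"az": 0}
    - {"fingers": -0.6,"tx": 0.0667,"ty": 0.1059,"tz": 0.0262,"ax": 0.1264,"ay": 0,"az": 0}

```text
time_s: 29.73
tcp_pos: [0.461, 0.154, 0.1639]
ee_rot: [[-0.001, -0.297, 0.955], [-0.003, 0.955, 0.297], [-1.0, -0.002, -0.001]]
wrist_force: [0.8, 0.5, -0.8]
gripper_width: 0.802
```

>>> play_rows:
  commands:
    - {"fingers": -0.6,"tx": 0.0667,"ty": 0.1078,"tz": -0.0168,"ax": 0.1264,"ay": 0,"az": 0}
    - {"fingers": -0.6,"tx": 0.0667,"ty": 0.1078,"tz": -0.0168,"ax": 0.1264,"ay": 0,"az": 0}
    - {"fingers": -0.6,"tx": 0.0667,"ty": 0.1078,"tz": -0.0168,"ax": 0.1264,"ay": 0,"az": 0}
    - {"fingers": -0.6,"tx": 0.0667,"ty": 0.1078,"tz": -0.0168,"ax": 0.1264,"ay": 0,"az": 0}
    - {"fingers": -0.6,"tx": 0.0667,"ty": 0.1078,"tz": -0.0168,"ax": 0.1264,"ay": 0,"az": 0}

```text
time_s: 30.15
tcp_pos: [0.4255, 0.2277, 0.1142]
ee_rot: [[0.0, 0.095, 0.996], [-0.002, 0.996, -0.095], [-1.0, -0.002, 0.0]]
wrist_force: [-0.3, 0.0, 1.1]
gripper_width: 0.798
```

```bash
python3 - <<'E'
from h import *
viewer.capture("wrist");s=r.sense();w=viewer.capture("wrist");print(np.round(s["tcp_pos"],4),s["gripper_width"])
lid_at(w,s,(.428,.227),.014);lid_at(w,s,(.4263,.3626),.014)
plan(([.428,.227,.0225],down(84.5)))
E
```

```text
[0.4259 0.2275 0.1147] 0.8025551625015547
exp [np.int64(256), np.int64(196)] at [256. 192.] [0.425 0.227] [0.4251 0.2271] 19.9
exp [np.int64(403), np.int64(180)] at [401. 178.] [0.4235 0.3602] [0.4231 0.3606] 21.1
T [0.1233, -0.0001, 0.0025] A [0.0002, 0.0004, 0.0002] -> [0.428 0.227 0.022]
```

>>> play_rows:
  commands:
    - {"fingers": -0.4,"tx": 0.045,"ty": 0,"tz": 0.0005,"ax": 0,"ay": 0,"az": 0}
    - {"fingers": -0.4,"tx": 0.09,"ty": 0,"tz": 0.0005,"ax": 0,"ay": 0,"az": 0}
    - {"fingers": -0.4,"tx": 0.115,"ty": 0,"tz": 0.0005,"ax": 0,"ay": 0,"az": 0}
    - {"fingers": -0.4,"tx": 0.123,"ty": 0,"tz": 0.0005,"ax": 0,"ay": 0,"az": 0}
    - {"fingers": -0.4,"tx": 0.123,"ty": 0,"tz": 0.0005,"ax": 0,"ay": 0,"az": 0}

```text
time_s: 30.67
tcp_pos: [0.4256, 0.2264, 0.0215]
ee_rot: [[-0.001, 0.097, 0.995], [-0.003, 0.995, -0.097], [-1.0, -0.003, -0.001]]
wrist_force: [-0.0, 1.0, -0.2]
gripper_width: 0.703
```

>>> play_rows:
  commands:
    - {"fingers": 1,"tx": 0,"ty": 0,"tz": 0,"ax": 0,"ay": 0,"az": 0}
    - {"fingers": 1,"tx": 0,"ty": 0,"tz": 0,"ax": 0,"ay": 0,"az": 0}
    - {"fingers": 1,"tx": 0,"ty": 0,"tz": 0,"ax": 0,"ay": 0,"az": 0}
    - {"fingers": 1,"tx": 0,"ty": 0,"tz": 0,"ax": 0,"ay": 0,"az": 0}
    - {"fingers": 1,"tx": 0,"ty": 0,"tz": 0,"ax": 0,"ay": 0,"az": 0}

```text
time_s: 31.08
tcp_pos: [0.4258, 0.228, 0.0234]
ee_rot: [[0.002, 0.096, 0.995], [0.0, 0.995, -0.096], [-1.0, 0.0, 0.002]]
wrist_force: [-1.0, -0.4, 3.7]
gripper_width: 0.421
```

```bash
python3 - <<'E'
from h import *
s=r.sense();print(np.round(s["tcp_pos"],4),np.round(s["wrist_force"],2),s["gripper_width"])
plan(([.4258,.2272,.155],down(84.5)),([.5004,-.0900,.150],down(84.5)))
E
```

```text
[0.4258 0.228  0.0234] [-0.97 -0.41  3.69] 0.4208047899314596
T [-0.1755, -0.0009, 0.0004] A [-0.0002, 0.0006, -0.0001] -> [0.426 0.227 0.155]
T [0.0033, -0.2057, 0.0698] A [-0.0, 0.0, 0.0] -> [0.463 0.069 0.152]
T [0.0033, -0.2057, 0.0698] A [0.0, 0.0, 0.0] -> [ 0.5  -0.09  0.15]
```

>>> play_rows:
  commands:
    - {"fingers": 1,"tx": -0.05,"ty": 0,"tz": 0,"ax": 0,"ay": 0,"az": 0}
    - {"fingers": 1,"tx": -0.1,"ty": 0,"tz": 0,"ax": 0,"ay": 0,"az": 0}
    - {"fingers": 1,"tx": -0.15,"ty": 0,"tz": 0,"ax": 0,"ay": 0,"az": 0}
    - {"fingers": 1,"tx": -0.1755,"ty": 0,"tz": 0,"ax": 0,"ay": 0,"az": 0}
    - {"fingers": 1,"tx": -0.1755,"ty": 0,"tz": 0,"ax": 0,"ay": 0,"az": 0}

```text
time_s: 31.5
tcp_pos: [0.4276, 0.2298, 0.1595]
ee_rot: [[0.009, 0.096, 0.995], [0.007, 0.995, -0.096], [-1.0, 0.007, 0.009]]
wrist_force: [0.5, -0.1, 0.3]
gripper_width: 0.421
```

>>> play_rows:
  commands:
    - {"fingers": 1,"tx": 0.0033,"ty": -0.05,"tz": 0.017,"ax": 0,"ay": 0,"az": 0}
    - {"fingers": 1,"tx": 0.0033,"ty": -0.1,"tz": 0.034,"ax": 0,"ay": 0,"az": 0}
    - {"fingers": 1,"tx": 0.0033,"ty": -0.15,"tz": 0.051,"ax": 0,"ay": 0,"az": 0}
    - {"fingers": 1,"tx": 0.0033,"ty": -0.2,"tz": 0.068,"ax": 0,"ay": 0,"az": 0}
    - {"fingers": 1,"tx": 0.0033,"ty": -0.2057,"tz": 0.0698,"ax": 0,"ay": 0,"az": 0}

```text
time_s: 31.92
tcp_pos: [0.4618, 0.0646, 0.151]
ee_rot: [[-0.002, 0.102, 0.995], [-0.002, 0.995, -0.102], [-1.0, -0.003, -0.002]]
wrist_force: [-0.3, 0.1, -0.6]
gripper_width: 0.42
```

>>> play_rows:
  commands:
    - {"fingers": 1,"tx": 0.0033,"ty": -0.05,"tz": 0.017,"ax": 0,"ay": 0,"az": 0}
    - {"fingers": 1,"tx": 0.0033,"ty": -0.1,"tz": 0.034,"ax": 0,"ay": 0,"az": 0}
    - {"fingers": 1,"tx": 0.0033,"ty": -0.15,"tz": 0.051,"ax": 0,"ay": 0,"az": 0}
    - {"fingers": 1,"tx": 0.0033,"ty": -0.19,"tz": 0.065,"ax": 0,"ay": 0,"az": 0}
    - {"fingers": 1,"tx": 0.0033,"ty": -0.2066,"tz": 0.0698,"ax": 0,"ay": 0,"az": 0}

```text
time_s: 32.33
tcp_pos: [0.4998, -0.093, 0.1488]
ee_rot: [[-0.0, 0.1, 0.995], [-0.002, 0.995, -0.1], [-1.0, -0.002, -0.0]]
wrist_force: [0.3, 0.1, -0.2]
gripper_width: 0.42
```

>>> play_rows:
  commands:
    - {"fingers": 1,"tx": 0.008,"ty": 0,"tz": 0,"ax": 0,"ay": 0,"az": 0}
    - {"fingers": 1,"tx": 0.012,"ty": 0,"tz": 0,"ax": 0,"ay": 0,"az": 0}
    - {"fingers": 1,"tx": 0.012,"ty": 0,"tz": 0,"ax": 0,"ay": 0,"az": 0}

```text
time_s: 32.58
tcp_pos: [0.4984, -0.0896, 0.1391]
ee_rot: [[-0.003, 0.097, 0.995], [-0.001, 0.995, -0.097], [-1.0, -0.001, -0.002]]
wrist_force: [0.6, -0.2, -0.1]
gripper_width: 0.419
```

```bash
python3 - <<'E'
from h import *
import pickle
for i in range(2): s=r.sense();print(np.round(s["tcp_pos"],4),np.round(s["wrist_force"],2),s["gripper_width"],np.degrees(np.arctan2(s["ee_rot"][1][1],s["ee_rot"][0][1])));w=viewer.capture("wrist")
cv2.imwrite("pics/w14.png",cv2.resize(w["image"][130:290,160:360,::-1],None,fx=3.5,fy=3.5,interpolation=cv2.INTER_CUBIC));pickle.dump((s,w),open("w14.pkl","wb"))
E
```

```text
[ 0.4984 -0.0896  0.1391] [ 0.55 -0.21 -0.1 ] 0.41931624413957436 84.4532122241827
[ 0.4988 -0.0894  0.1397] [0.21 0.12 0.17] 0.420936760939631 84.50832407694375
```

View pics/w14.png

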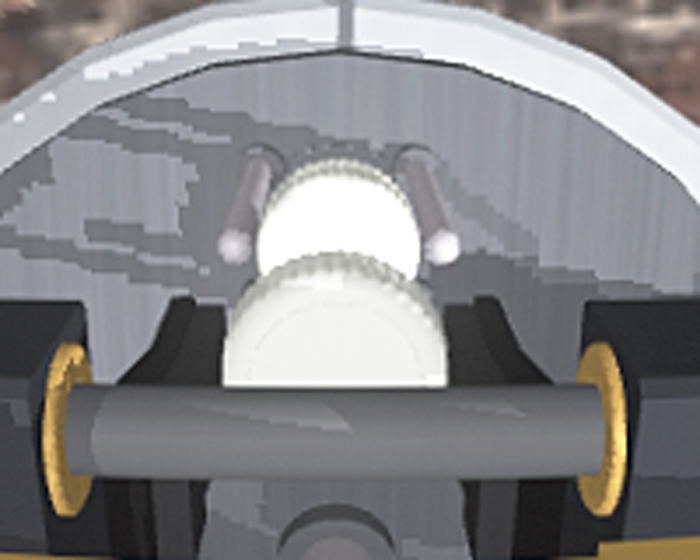

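Small-bay outer rod tips are at crop (236,246) and (442,245), with the held lid centred at column 335.

```bash
python3 - <<'E'
from h import *
import pickle
s,w=pickle.load(open("w14.pkl","rb"))
f=lambda u,z:watz(w,np.array(u)/3.5+[160,130],s,z)[:2]
a,b=f((236,246),.108),f((442,245),.108);m=(a+b)/2;n=(b-a)/np.linalg.norm(b-a);out=np.array([-n[1],n[0]]);out*=np.sign(-out[0])
print(np.linalg.norm(a-b),2*.025*np.sin(np.radians(48)),"bay",m-out*.025*np.cos(np.radians(48)),np.degrees(np.arctan2(out[1],out[0])))
zt=s["tcp_pos"][2]-.0225+.014
l,rr=f((224,370),zt),f((447,370),zt);print("lid l/r",l,rr,(l+rr)/2,"far",f((336,262),zt),"expected tcp px",(wproj(w,np.r_[s["tcp_pos"][:2],zt],s)-[160,130])*3.5)
E
```

```text
0.036343662710808515 0.03715724127386971 bay [ 0.50016268 -0.0892461 ] 174.79148418706922
lid l/r [ 0.49539427 -0.10736833] [ 0.49879867 -0.07195386] [ 0.49709647 -0.08966109] far [ 0.47899259 -0.08784795] expected tcp px [338.43287698 380.18733723]
```

>>> play_rows:
  commands:
    - {"fingers": 1,"tx": 0,"ty": 0,"tz": 0.0016,"ax": 0,"ay": 0,"az": 0}
    - {"fingers": 1,"tx": 0.012,"ty": 0,"tz": 0.0016,"ax": 0,"ay": 0,"az": 0}
    - {"fingers": 1,"tx": 0.024,"ty": 0,"tz": 0.0016,"ax": 0,"ay": 0,"az": 0}
    - {"fingers": 1,"tx": 0.036,"ty": 0,"tz": 0.0016,"ax": 0,"ay": 0,"az": 0}
    - {"fingers": 1,"tx": 0.045,"ty": 0,"tz": 0.0016,"ax": 0,"ay": 0,"az": 0}

```text
time_s: 33.1
tcp_pos: [0.5, -0.0902, 0.1052]
ee_rot: [[-0.002, 0.097, 0.995], [-0.001, 0.995, -0.097], [-1.0, -0.001, -0.001]]
wrist_force: [0.1, 0.3, 0.1]
gripper_width: 0.422
```

>>> play_rows:
  commands:
    - {"fingers": 1,"tx": 0.002,"ty": 0,"tz": 0,"ax": 0,"ay": 0,"az": 0}
    - {"fingers": 1,"tx": 0.005,"ty": 0,"tz": 0,"ax": 0,"ay": 0,"az": 0}
    - {"fingers": 1,"tx": 0.005,"ty": 0,"tz": 0,"ax": 0,"ay": 0,"az": 0}

```text
time_s: 33.35
tcp_pos: [0.5007, -0.0905, 0.1025]
ee_rot: [[-0.0, 0.097, 0.995], [-0.001, 0.995, -0.097], [-1.0, -0.001, -0.0]]
wrist_force: [-0.2, -0.2, -0.2]
gripper_width: 0.42
```

>>> play_rows:
  commands:
    - {"fingers": 1,"tx": 0.002,"ty": 0.001,"tz": 0,"ax": 0,"ay": 0,"az": 0}
    - {"fingers": 1,"tx": 0.004,"ty": 0.001,"tz": 0,"ax": 0,"ay": 0,"az": 0}
    - {"fingers": 1,"tx": 0.006,"ty": 0.001,"tz": 0,"ax": 0,"ay": 0,"az": 0}
    - {"fingers": 1,"tx": 0.006,"ty": 0.001,"tz": 0,"ax": 0,"ay": 0,"az": 0}

```text
time_s: 33.68
tcp_pos: [0.5008, -0.0897, 0.0984]
ee_rot: [[0.0, 0.097, 0.995], [-0.001, 0.995, -0.097], [-1.0, -0.001, 0.0]]
wrist_force: [-0.1, 1.0, 0.2]
gripper_width: 0.42
```

>>> play_rows:
  commands:
    - {"fingers": 1,"tx": 0.002,"ty": 0,"tz": 0,"ax": 0,"ay": 0,"az": 0}
    - {"fingers": 1,"tx": 0.004,"ty": 0,"tz": 0,"ax": 0,"ay": 0,"az": 0}
    - {"fingers": 1,"tx": 0.005,"ty": 0,"tz": 0,"ax": 0,"ay": 0,"az": 0}
    - {"fingers": 1,"tx": 0.005,"ty": 0,"tz": 0,"ax": 0,"ay": 0,"az": 0}

```text
time_s: 34.02
tcp_pos: [0.5008, -0.0897, 0.0946]
ee_rot: [[0.0, 0.097, 0.995], [-0.001, 0.995, -0.097], [-1.0, -0.001, 0.0]]
wrist_force: [-0.5, 0.8, -0.1]
gripper_width: 0.418
```

>>> play_rows:
  commands:
    - {"fingers": 1,"tx": 0.002,"ty": 0,"tz": 0,"ax": 0,"ay": 0,"az": 0}
    - {"fingers": 1,"tx": 0.004,"ty": 0,"tz": 0,"ax": 0,"ay": 0,"az": 0}
    - {"fingers": 1,"tx": 0.005,"ty": 0,"tz": 0,"ax": 0,"ay": 0,"az": 0}
    - {"fingers": 1,"tx": 0.005,"ty": 0,"tz": 0,"ax": 0,"ay": 0,"az": 0}

```text
time_s: 34.35
tcp_pos: [0.5007, -0.0897, 0.0908]
ee_rot: [[-0.0, 0.097, 0.995], [-0.001, 0.995, -0.097], [-1.0, -0.001, 0.0]]
wrist_force: [-0.2, -0.3, -0.0]
gripper_width: 0.416
```

>>> play_rows:
  commands:
    - {"fingers": 1,"tx": 0.002,"ty": 0,"tz": 0,"ax": 0,"ay": 0,"az": 0}
    - {"fingers": 1,"tx": 0.004,"ty": 0,"tz": 0,"ax": 0,"ay": 0,"az": 0}
    - {"fingers": 1,"tx": 0.005,"ty": 0,"tz": 0,"ax": 0,"ay": 0,"az": 0}
    - {"fingers": 1,"tx": 0.005,"ty": 0,"tz": 0,"ax": 0,"ay": 0,"az": 0}

```text
time_s: 34.68
tcp_pos: [0.5007, -0.0897, 0.087]
ee_rot: [[-0.0, 0.097, 0.995], [-0.001, 0.995, -0.097], [-1.0, -0.001, 0.0]]
wrist_force: [0.9, 0.3, -1.4]
gripper_width: 0.421
```

>>> play_rows:
  commands:
    - {"fingers": 1,"tx": 0.002,"ty": 0,"tz": 0,"ax": 0,"ay": 0,"az": 0}
    - {"fingers": 1,"tx": 0.004,"ty": 0,"tz": 0,"ax": 0,"ay": 0,"az": 0}
    - {"fingers": 1,"tx": 0.005,"ty": 0,"tz": 0,"ax": 0,"ay": 0,"az": 0}
    - {"fingers": 1,"tx": 0.005,"ty": 0,"tz": 0,"ax": 0,"ay": 0,"az": 0}

```text
time_s: 35.02
tcp_pos: [0.5007, -0.0897, 0.0833]
ee_rot: [[0.0, 0.097, 0.995], [-0.001, 0.995, -0.097], [-1.0, -0.001, 0.0]]
wrist_force: [0.0, 0.1, -0.4]
gripper_width: 0.419
```

>>> play_rows:
  commands:
    - {"fingers": 1,"tx": 0.002,"ty": 0,"tz": 0,"ax": 0,"ay": 0,"az": 0}
    - {"fingers": 1,"tx": 0.004,"ty": 0,"tz": 0,"ax": 0,"ay": 0,"az": 0}
    - {"fingers": 1,"tx": 0.005,"ty": 0,"tz": 0,"ax": 0,"ay": 0,"az": 0}
    - {"fingers": 1,"tx": 0.005,"ty": 0,"tz": 0,"ax": 0,"ay": 0,"az": 0}

```text
time_s: 35.35
tcp_pos: [0.5011, -0.0897, 0.0799]
ee_rot: [[0.001, 0.097, 0.995], [-0.001, 0.995, -0.097], [-1.0, -0.001, 0.001]]
wrist_force: [0.0, -0.1, 2.6]
gripper_width: 0.418
```

>>> play_rows:
  commands:
    - {"fingers": 1,"tx": 0.001,"ty": 0,"tz": 0,"ax": 0,"ay": 0,"az": 0}
    - {"fingers": 1,"tx": 0.001,"ty": 0,"tz": 0,"ax": 0,"ay": 0,"az": 0}

```text
time_s: 35.52
tcp_pos: [0.5012, -0.0897, 0.0793]
ee_rot: [[0.001, 0.097, 0.995], [-0.001, 0.995, -0.097], [-1.0, -0.001, 0.001]]
wrist_force: [-0.7, 0.7, 3.2]
gripper_width: 0.416
```

>>> play_rows:
  commands:
    - {"fingers": -0.12,"tx": 0,"ty": 0,"tz": 0,"ax": 0,"ay": 0,"az": 0}
    - {"fingers": -0.12,"tx": 0,"ty": 0,"tz": 0,"ax": 0,"ay": 0,"az": 0}
    - {"fingers": -0.12,"tx": 0,"ty": 0,"tz": 0,"ax": 0,"ay": 0,"az": 0}
    - {"fingers": -0.12,"tx": 0,"ty": 0,"tz": 0,"ax": 0,"ay": 0,"az": 0}
    - {"fingers": -0.12,"tx": -0.003,"ty": 0,"tz": 0,"ax": 0,"ay": 0,"az": 0}

```text
time_s: 35.93
tcp_pos: [0.5004, -0.0897, 0.0807]
ee_rot: [[-0.001, 0.097, 0.995], [-0.001, 0.995, -0.097], [-1.0, -0.001, -0.001]]
wrist_force: [-0.6, 0.1, -0.2]
gripper_width: 0.555
```

>>> play_rows:
  commands:
    - {"fingers": -0.12,"tx": -0.02,"ty": 0,"tz": 0,"ax": 0,"ay": 0,"az": 0}
    - {"fingers": -0.12,"tx": -0.05,"ty": 0,"tz": 0,"ax": 0,"ay": 0,"az": 0}
    - {"fingers": -0.12,"tx": -0.1,"ty": 0,"tz": 0,"ax": 0,"ay": 0,"az": 0}
    - {"fingers": -0.12,"tx": -0.14,"ty": 0,"tz": 0,"ax": 0,"ay": 0,"az": 0}
    - {"fingers": -0.12,"tx": -0.14,"ty": 0,"tz": 0,"ax": 0,"ay": 0,"az": 0}

```text
time_s: 36.35
tcp_pos: [0.5047, -0.0897, 0.1929]
ee_rot: [[0.014, 0.095, 0.995], [-0.002, 0.995, -0.095], [-1.0, -0.0, 0.014]]
wrist_force: [1.0, 0.3, 0.4]
gripper_width: 0.562
```

```bash
python3 - <<'E'
from h import *
import pickle
viewer.capture("wrist");s=r.sense();w=viewer.capture("wrist");pickle.dump((s,w),open("w15.pkl","wb"));print(np.round(s["tcp_pos"],4),s["gripper_width"])
lid_at(w,s,(.5002,-.0895),.071)
plan(([.46,.10,.19],down(84.5)),([.4255,.3618,.12],down(84.5)))
E
```

```text
[ 0.5029 -0.0894  0.1899] 0.5605200592866554
exp [np.int64(256), np.int64(184)] at [254. 183.] [ 0.4971 -0.0923] [ 0.4982 -0.0926] 22.7
T [-0.0035, 0.246, -0.0793] A [-0.0004, 0.0012, 0.0] -> [0.46 0.1  0.19]
T [0.0467, 0.1715, -0.0396] A [-0.0, 0.0, 0.0] -> [0.443 0.231 0.155]
T [0.0467, 0.1715, -0.0396] A [0.0, 0.0, 0.0] -> [0.426 0.362 0.12 ]
```

>>> play_rows:
  commands:
    - {"fingers": -0.5,"tx": -0.0035,"ty": 0.05,"tz": -0.016,"ax": 0,"ay": 0,"az": 0}
    - {"fingers": -0.5,"tx": -0.0035,"ty": 0.1,"tz": -0.032,"ax": 0,"ay": 0,"az": 0}
    - {"fingers": -0.5,"tx": -0.0035,"ty": 0.15,"tz": -0.048,"ax": 0,"ay": 0,"az": 0}
    - {"fingers": -0.5,"tx": -0.0035,"ty": 0.2,"tz": -0.064,"ax": 0,"ay": 0,"az": 0}
    - {"fingers": -0.5,"tx": -0.0035,"ty": 0.246,"tz": -0.0793,"ax": 0,"ay": 0,"az": 0}

```text
time_s: 36.87
tcp_pos: [0.4579, 0.1011, 0.1872]
ee_rot: [[-0.002, 0.097, 0.995], [-0.002, 0.995, -0.097], [-1.0, -0.003, -0.002]]
wrist_force: [0.4, -0.3, -0.5]
gripper_width: 0.737
```

>>> play_rows:
  commands:
    - {"fingers": -0.5,"tx": 0.0467,"ty": 0.1715,"tz": -0.0396,"ax": 0,"ay": 0,"az": 0}
    - {"fingers": -0.5,"tx": 0.0467,"ty": 0.1715,"tz": -0.0396,"ax": 0,"ay": 0,"az": 0}
    - {"fingers": -0.5,"tx": 0.0467,"ty": 0.1715,"tz": -0.0396,"ax": 0,"ay": 0,"az": 0}
    - {"fingers": -0.5,"tx": 0.0467,"ty": 0.1715,"tz": -0.0396,"ax": 0,"ay": 0,"az": 0}
    - {"fingers": -0.5,"tx": 0.0467,"ty": 0.1715,"tz": -0.0396,"ax": 0,"ay": 0,"az": 0}

```text
time_s: 37.28
tcp_pos: [0.441, 0.2325, 0.1509]
ee_rot: [[-0.003, 0.093, 0.996], [-0.004, 0.996, -0.093], [-1.0, -0.005, -0.003]]
wrist_force: [-0.4, -0.4, 0.6]
gripper_width: 0.748
```

>>> play_rows:
  commands:
    - {"fingers": -0.5,"tx": 0.0467,"ty": 0.1715,"tz": -0.0396,"ax": 0,"ay": 0,"az": 0}
    - {"fingers": -0.5,"tx": 0.0467,"ty": 0.1715,"tz": -0.0396,"ax": 0,"ay": 0,"az": 0}
    - {"fingers": -0.5,"tx": 0.0467,"ty": 0.1715,"tz": -0.0396,"ax": 0,"ay": 0,"az": 0}
    - {"fingers": -0.5,"tx": 0.0467,"ty": 0.1715,"tz": -0.0396,"ax": 0,"ay": 0,"az": 0}
    - {"fingers": -0.5,"tx": 0.0467,"ty": 0.1715,"tz": -0.0396,"ax": 0,"ay": 0,"az": 0}

```text
time_s: 37.7
tcp_pos: [0.4248, 0.3624, 0.1163]
ee_rot: [[-0.001, 0.095, 0.995], [-0.004, 0.995, -0.095], [-1.0, -0.004, -0.001]]
wrist_force: [0.7, -0.7, -0.0]
gripper_width: 0.753
```

```bash
python3 - <<'E'
from h import *
viewer.capture("wrist");s=r.sense();w=viewer.capture("wrist");print(np.round(s["tcp_pos"],4),s["gripper_width"])
lid_at(w,s,(.4255,.3615),.014)
plan(([.4255,.3618,.0225],down(84.5)))
E
```

```text
[0.4249 0.3608 0.1169] 0.7518482994701748
exp [np.int64(258), np.int64(194)] at [258. 192.] [0.4267 0.356 ] [0.4264 0.3579] 27.3
T [0.1266, 0.0029, 0.0004] A [-0.0005, -0.0003, 0.0012] -> [0.426 0.362 0.023]
```

>>> play_rows:
  commands:
    - {"fingers": -0.4,"tx": 0.045,"ty": 0,"tz": 0,"ax": 0,"ay": 0,"az": 0}
    - {"fingers": -0.4,"tx": 0.09,"ty": 0,"tz": 0,"ax": 0,"ay": 0,"az": 0}
    - {"fingers": -0.4,"tx": 0.115,"ty": 0,"tz": 0,"ax": 0,"ay": 0,"az": 0}
    - {"fingers": -0.4,"tx": 0.1255,"ty": 0,"tz": 0,"ax": 0,"ay": 0,"az": 0}
    - {"fingers": -0.4,"tx": 0.1255,"ty": 0,"tz": 0,"ax": 0,"ay": 0,"az": 0}

```text
time_s: 38.22
tcp_pos: [0.4252, 0.3588, 0.0228]
ee_rot: [[-0.002, 0.099, 0.995], [-0.005, 0.995, -0.099], [-1.0, -0.005, -0.001]]
wrist_force: [-0.2, 0.2, 0.6]
gripper_width: 0.703
```

>>> play_rows:
  commands:
    - {"fingers": 1,"tx": 0,"ty": 0,"tz": 0,"ax": 0,"ay": 0,"az": 0}
    - {"fingers": 1,"tx": 0,"ty": 0,"tz": 0,"ax": 0,"ay": 0,"az": 0}
    - {"fingers": 1,"tx": 0,"ty": 0,"tz": 0,"ax": 0,"ay": 0,"az": 0}
    - {"fingers": 1,"tx": 0,"ty": 0,"tz": 0,"ax": 0,"ay": 0,"az": 0}
    - {"fingers": 1,"tx": 0,"ty": 0,"tz": 0,"ax": 0,"ay": 0,"az": 0}

```text
time_s: 38.63
tcp_pos: [0.4258, 0.362, 0.0253]
ee_rot: [[0.002, 0.097, 0.995], [0.001, 0.995, -0.097], [-1.0, 0.001, 0.002]]
wrist_force: [-0.6, -0.4, 3.9]
gripper_width: 0.415
```

```bash
python3 - <<'E'
from h import *
s=r.sense();print(np.round(s["tcp_pos"],4),np.round(s["wrist_force"],2),s["gripper_width"])
p=s["tcp_pos"]
plan(([p[0],p[1],.165],down(84.5)),([.5010,-.0895,.150],down(84.5)))
E
```

```text
[0.4258 0.362  0.0253] [-0.55 -0.38  3.91] 0.41515378128256303
T [-0.1863, 0.0001, 0.0003] A [-0.0002, 0.0006, -0.0002] -> [0.426 0.362 0.165]
T [0.0067, -0.1965, 0.0525] A [0.0, 0.0, 0.0] -> [0.451 0.211 0.16 ]
T [0.0067, -0.1965, 0.0525] A [0.0, 0.0, 0.0] -> [0.476 0.061 0.155]
T [0.0067, -0.1965, 0.0525] A [0.0, 0.0, 0.0] -> [ 0.501 -0.09   0.15 ]
```

>>> play_rows:
  commands:
    - {"fingers": 1,"tx": -0.05,"ty": 0,"tz": 0,"ax": 0,"ay": 0,"az": 0}
    - {"fingers": 1,"tx": -0.1,"ty": 0,"tz": 0,"ax": 0,"ay": 0,"az": 0}
    - {"fingers": 1,"tx": -0.15,"ty": 0,"tz": 0,"ax": 0,"ay": 0,"az": 0}
    - {"fingers": 1,"tx": -0.1863,"ty": 0,"tz": 0,"ax": 0,"ay": 0,"az": 0}
    - {"fingers": 1,"tx": -0.1863,"ty": 0,"tz": 0,"ax": 0,"ay": 0,"az": 0}

```text
time_s: 39.05
tcp_pos: [0.4278, 0.3646, 0.1712]
ee_rot: [[0.01, 0.095, 0.995], [0.009, 0.995, -0.095], [-1.0, 0.01, 0.009]]
wrist_force: [0.5, -0.4, 0.3]
gripper_width: 0.416
```

>>> play_rows:
  commands:
    - {"fingers": 1,"tx": 0.0067,"ty": -0.05,"tz": 0.0134,"ax": 0,"ay": 0,"az": 0}
    - {"fingers": 1,"tx": 0.0067,"ty": -0.1,"tz": 0.0267,"ax": 0,"ay": 0,"az": 0}
    - {"fingers": 1,"tx": 0.0067,"ty": -0.15,"tz": 0.04,"ax": 0,"ay": 0,"az": 0}
    - {"fingers": 1,"tx": 0.0067,"ty": -0.1965,"tz": 0.0525,"ax": 0,"ay": 0,"az": 0}

```text
time_s: 39.38
tcp_pos: [0.4496, 0.2093, 0.1588]
ee_rot: [[-0.0, 0.096, 0.995], [-0.001, 0.995, -0.096], [-1.0, -0.001, 0.0]]
wrist_force: [1.3, 0.1, 0.4]
gripper_width: 0.418
```

>>> play_rows:
  commands:
    - {"fingers": 1,"tx": 0.0067,"ty": -0.05,"tz": 0.0134,"ax": 0,"ay": 0,"az": 0}
    - {"fingers": 1,"tx": 0.0067,"ty": -0.1,"tz": 0.0267,"ax": 0,"ay": 0,"az": 0}
    - {"fingers": 1,"tx": 0.0067,"ty": -0.15,"tz": 0.04,"ax": 0,"ay": 0,"az": 0}
    - {"fingers": 1,"tx": 0.0067,"ty": -0.1965,"tz": 0.0525,"ax": 0,"ay": 0,"az": 0}

```text
time_s: 39.72
tcp_pos: [0.4747, 0.0586, 0.1542]
ee_rot: [[0.0, 0.097, 0.995], [-0.001, 0.995, -0.097], [-1.0, -0.001, 0.0]]
wrist_force: [1.0, 0.3, 0.6]
gripper_width: 0.418
```

>>> play_rows:
  commands:
    - {"fingers": 1,"tx": 0.0067,"ty": -0.05,"tz": 0.0134,"ax": 0,"ay": 0,"az": 0}
    - {"fingers": 1,"tx": 0.0067,"ty": -0.1,"tz": 0.0267,"ax": 0,"ay": 0,"az": 0}
    - {"fingers": 1,"tx": 0.0067,"ty": -0.15,"tz": 0.04,"ax": 0,"ay": 0,"az": 0}
    - {"fingers": 1,"tx": 0.0067,"ty": -0.1965,"tz": 0.0525,"ax": 0,"ay": 0,"az": 0}
    - {"fingers": 1,"tx": 0.0067,"ty": -0.1965,"tz": 0.0525,"ax": 0,"ay": 0,"az": 0}

```text
time_s: 40.13
tcp_pos: [0.5002, -0.0946, 0.1491]
ee_rot: [[0.0, 0.103, 0.995], [-0.002, 0.995, -0.103], [-1.0, -0.002, 0.0]]
wrist_force: [0.5, 0.6, 0.0]
gripper_width: 0.414
```

```bash
python3 - <<'E'
from h import *
import pickle
for i in range(3): s=r.sense();print(np.round(s["tcp_pos"],4),np.round(s["wrist_force"],2),s["gripper_width"],np.degrees(np.arctan2(s["ee_rot"][1][1],s["ee_rot"][0][1])));w=viewer.capture("wrist")
cv2.imwrite("pics/w16.png",cv2.resize(w["image"][130:290,160:360,::-1],None,fx=3.5,fy=3.5,interpolation=cv2.INTER_CUBIC));pickle.dump((s,w),open("w16.pkl","wb"))
E
```

```text
[ 0.5002 -0.0946  0.1491] [0.5  0.62 0.05] 0.4138898643738488 84.10232236175078
[ 0.4999 -0.0926  0.149 ] [-0.3   1.26 -0.7 ] 0.41889602371725004 84.13867256976931
[ 0.4997 -0.0912  0.149 ] [-0.69  0.44 -0.42] 0.41637847006326717 84.2509635553621
```

View pics/w16.png

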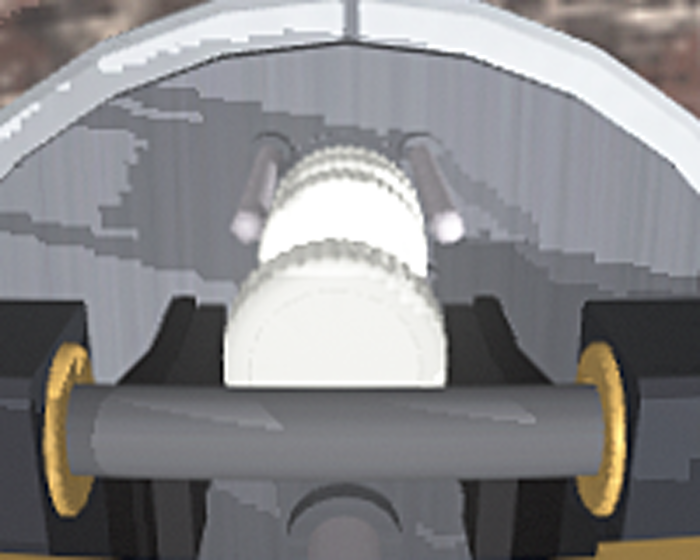

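The first small lid is in place on its pile, and the rods at (247,226) and (450,227) straddle the held lid. Lowering.

>>> play_rows:
  commands:
    - {"fingers": 1,"tx": 0,"ty": 0,"tz": 0,"ax": 0,"ay": 0,"az": 0}
    - {"fingers": 1,"tx": 0.015,"ty": 0,"tz": 0,"ax": 0,"ay": 0,"az": 0}
    - {"fingers": 1,"tx": 0.03,"ty": 0,"tz": 0,"ax": 0,"ay": 0,"az": 0}
    - {"fingers": 1,"tx": 0.04,"ty": 0,"tz": 0,"ax": 0,"ay": 0,"az": 0}
    - {"fingers": 1,"tx": 0.04,"ty": 0,"tz": 0,"ax": 0,"ay": 0,"az": 0}

```text
time_s: 40.7
tcp_pos: [0.499, -0.0889, 0.1179]
ee_rot: [[-0.003, 0.095, 0.995], [-0.001, 0.995, -0.095], [-1.0, -0.002, -0.003]]
wrist_force: [-0.8, 0.1, 0.9]
gripper_width: 0.419
```

>>> play_rows:
  commands:
    - {"fingers": 1,"tx": 0.006,"ty": 0,"tz": 0,"ax": 0,"ay": 0,"az": 0}
    - {"fingers": 1,"tx": 0.012,"ty": 0,"tz": 0,"ax": 0,"ay": 0,"az": 0}
    - {"fingers": 1,"tx": 0.018,"ty": 0,"tz": 0,"ax": 0,"ay": 0,"az": 0}
    - {"fingers": 1,"tx": 0.018,"ty": 0,"tz": 0,"ax": 0,"ay": 0,"az": 0}

```text
time_s: 41.03
tcp_pos: [0.4996, -0.0898, 0.1051]
ee_rot: [[-0.001, 0.097, 0.995], [-0.001, 0.995, -0.097], [-1.0, -0.001, -0.001]]
wrist_force: [-0.6, -0.1, -0.3]
gripper_width: 0.416
```

>>> play_rows:
  commands:
    - {"fingers": 1,"tx": 0.002,"ty": 0,"tz": 0,"ax": 0,"ay": 0,"az": 0}
    - {"fingers": 1,"tx": 0.004,"ty": 0,"tz": 0,"ax": 0,"ay": 0,"az": 0}
    - {"fingers": 1,"tx": 0.006,"ty": 0,"tz": 0,"ax": 0,"ay": 0,"az": 0}
    - {"fingers": 1,"tx": 0.006,"ty": 0,"tz": 0,"ax": 0,"ay": 0,"az": 0}

```text
time_s: 41.37
tcp_pos: [0.5, -0.0901, 0.1012]
ee_rot: [[0.0, 0.097, 0.995], [-0.001, 0.995, -0.097], [-1.0, -0.001, 0.0]]
wrist_force: [0.9, 0.6, -0.2]
gripper_width: 0.415
```

>>> play_rows:
  commands:
    - {"fingers": 1,"tx": 0.002,"ty": 0,"tz": 0,"ax": 0,"ay": 0,"az": 0}
    - {"fingers": 1,"tx": 0.004,"ty": 0,"tz": 0,"ax": 0,"ay": 0,"az": 0}
    - {"fingers": 1,"tx": 0.005,"ty": 0,"tz": 0,"ax": 0,"ay": 0,"az": 0}
    - {"fingers": 1,"tx": 0.005,"ty": 0,"tz": 0,"ax": 0,"ay": 0,"az": 0}

```text
time_s: 41.7
tcp_pos: [0.5, -0.09, 0.0975]
ee_rot: [[0.0, 0.097, 0.995], [-0.001, 0.995, -0.097], [-1.0, -0.001, 0.0]]
wrist_force: [-0.1, -0.0, 0.3]
gripper_width: 0.417
```

>>> play_rows:
  commands:
    - {"fingers": 1,"tx": 0.001,"ty": 0,"tz": 0,"ax": 0,"ay": 0,"az": 0}
    - {"fingers": 1,"tx": 0.002,"ty": 0,"tz": 0,"ax": 0,"ay": 0,"az": 0}
    - {"fingers": 1,"tx": 0.003,"ty": 0,"tz": 0,"ax": 0,"ay": 0,"az": 0}
    - {"fingers": 1,"tx": 0.003,"ty": 0,"tz": 0,"ax": 0,"ay": 0,"az": 0}

```text
time_s: 42.03
tcp_pos: [0.5002, -0.09, 0.0956]
ee_rot: [[0.001, 0.097, 0.995], [-0.001, 0.995, -0.097], [-1.0, -0.001, 0.001]]
wrist_force: [-1.1, 1.4, 2.9]
gripper_width: 0.412
```

It rests at the expected height, so I'll release.

>>> play_rows:
  commands:
    - {"fingers": -0.12,"tx": 0,"ty": 0,"tz": 0,"ax": 0,"ay": 0,"az": 0}
    - {"fingers": -0.12,"tx": 0,"ty": 0,"tz": 0,"ax": 0,"ay": 0,"az": 0}
    - {"fingers": -0.12,"tx": 0,"ty": 0,"tz": 0,"ax": 0,"ay": 0,"az": 0}
    - {"fingers": -0.12,"tx": 0,"ty": 0,"tz": 0,"ax": 0,"ay": 0,"az": 0}
    - {"fingers": -0.12,"tx": -0.003,"ty": 0,"tz": 0,"ax": 0,"ay": 0,"az": 0}

```text
time_s: 42.45
tcp_pos: [0.4997, -0.09, 0.0972]
ee_rot: [[-0.001, 0.097, 0.995], [-0.001, 0.995, -0.097], [-1.0, -0.001, -0.001]]
wrist_force: [-0.3, 0.2, -0.3]
gripper_width: 0.553
```

>>> play_rows:
  commands:
    - {"fingers": -0.12,"tx": -0.02,"ty": 0,"tz": 0,"ax": 0,"ay": 0,"az": 0}
    - {"fingers": -0.12,"tx": -0.05,"ty": 0,"tz": 0,"ax": 0,"ay": 0,"az": 0}
    - {"fingers": -0.12,"tx": -0.1,"ty": 0,"tz": 0,"ax": 0,"ay": 0,"az": 0}
    - {"fingers": -0.12,"tx": -0.15,"ty": 0,"tz": 0,"ax": 0,"ay": 0,"az": 0}
    - {"fingers": -0.12,"tx": -0.16,"ty": 0,"tz": 0,"ax": 0,"ay": 0,"az": 0}

```text
time_s: 42.87
tcp_pos: [0.5034, -0.0901, 0.2244]
ee_rot: [[0.013, 0.095, 0.995], [-0.002, 0.995, -0.095], [-1.0, -0.001, 0.013]]
wrist_force: [0.6, 0.7, -0.3]
gripper_width: 0.561
```

```bash
python3 - <<'E'
from h import *
viewer.capture("wrist");s=r.sense();print(np.round(s["tcp_pos"],4),s["gripper_width"])
plan(([.5925,-.0980,.215],down(174.5)),([.5925,-.0980,.15],down(174.5)))
E
```

```text
[ 0.5029 -0.0899  0.2232] 0.5624626374999477
T [0.0041, 0.0002, 0.04] A [-0.1667, 0.001, 0.001] -> [ 0.533 -0.093  0.22 ]
T [0.004, -0.0198, 0.0347] A [-0.1667, 0.001, 0.001] -> [ 0.563 -0.095  0.218]
T [0.0038, -0.0345, 0.0202] A [-0.1667, 0.001, 0.001] -> [ 0.592 -0.098  0.215]
T [0.0867, 0.0, -0.0] A [0.0, 0.0, -0.0] -> [ 0.592 -0.098  0.15 ]
```

>>> play_rows:
  commands:
    - {"fingers": 0.1,"tx": 0.004,"ty": 0,"tz": 0.04,"ax": -0.1667,"ay": 0.001,"az": 0}
    - {"fingers": 0.1,"tx": 0.004,"ty": 0,"tz": 0.04,"ax": -0.1667,"ay": 0.001,"az": 0}
    - {"fingers": 0.1,"tx": 0.004,"ty": 0,"tz": 0.04,"ax": -0.1667,"ay": 0.001,"az": 0}
    - {"fingers": 0.1,"tx": 0.004,"ty": 0,"tz": 0.04,"ax": -0.1667,"ay": 0.001,"az": 0}
    - {"fingers": 0.1,"tx": 0.004,"ty": 0,"tz": 0.04,"ax": -0.1667,"ay": 0.001,"az": 0}

```text
time_s: 43.33
tcp_pos: [0.5294, -0.0927, 0.2134]
ee_rot: [[-0.005, -0.416, 0.909], [-0.002, 0.909, 0.416], [-1.0, 0.0, -0.005]]
wrist_force: [-0.1, 0.7, 0.4]
gripper_width: 0.453
```

>>> play_rows:
  commands:
    - {"fingers": 0.1,"tx": 0.004,"ty": -0.0198,"tz": 0.0347,"ax": -0.1667,"ay": 0,"az": 0}
    - {"fingers": 0.1,"tx": 0.004,"ty": -0.0198,"tz": 0.0347,"ax": -0.1667,"ay": 0,"az": 0}
    - {"fingers": 0.1,"tx": 0.004,"ty": -0.0198,"tz": 0.0347,"ax": -0.1667,"ay": 0,"az": 0}
    - {"fingers": 0.1,"tx": 0.004,"ty": -0.0198,"tz": 0.0347,"ax": -0.1667,"ay": 0,"az": 0}
    - {"fingers": 0.1,"tx": 0.004,"ty": -0.0198,"tz": 0.0347,"ax": -0.1667,"ay": 0,"az": 0}

```text
time_s: 43.75
tcp_pos: [0.5594, -0.0955, 0.2106]
ee_rot: [[-0.004, -0.814, 0.581], [-0.002, 0.581, 0.814], [-1.0, 0.002, -0.004]]
wrist_force: [-0.4, 0.6, -0.3]
gripper_width: 0.455
```

>>> play_rows:
  commands:
    - {"fingers": 0.1,"tx": 0.004,"ty": -0.0345,"tz": 0.0202,"ax": -0.1667,"ay": 0,"az": 0}
    - {"fingers": 0.1,"tx": 0.004,"ty": -0.0345,"tz": 0.0202,"ax": -0.1667,"ay": 0,"az": 0}
    - {"fingers": 0.1,"tx": 0.004,"ty": -0.0345,"tz": 0.0202,"ax": -0.1667,"ay": 0,"az": 0}
    - {"fingers": 0.1,"tx": 0.004,"ty": -0.0345,"tz": 0.0202,"ax": -0.1667,"ay": 0,"az": 0}
    - {"fingers": 0.1,"tx": 0.004,"ty": -0.0345,"tz": 0.0202,"ax": -0.1667,"ay": 0,"az": 0}

```text
time_s: 44.17
tcp_pos: [0.5894, -0.0982, 0.2078]
ee_rot: [[-0.004, -0.995, 0.097], [-0.002, 0.097, 0.995], [-1.0, 0.003, -0.002]]
wrist_force: [-0.7, 0.7, -0.3]
gripper_width: 0.453
```

```bash
python3 - <<'E'
from h import *
viewer.capture("wrist");viewer.capture("wrist");s=r.sense();print(np.round(s["tcp_pos"],4),np.round(s["ee_rot"],3),s["gripper_width"])
plan(([.5925,-.0980,.151],down(174.5)))
E
```

```text
[ 0.5893 -0.0981  0.2081] [[-0.003 -0.995  0.101]
 [-0.002  0.101  0.995]
 [-1.     0.003 -0.002]] 0.4510304442766856
T [0.0762, -0.0044, 0.0008] A [-0.0017, -0.0006, -0.001] -> [ 0.592 -0.098  0.151]
```

>>> play_rows:
  commands:
    - {"fingers": 0.1,"tx": 0.03,"ty": -0.004,"tz": 0,"ax": -0.001,"ay": 0,"az": 0}
    - {"fingers": 0.1,"tx": 0.06,"ty": -0.004,"tz": 0,"ax": -0.001,"ay": 0,"az": 0}
    - {"fingers": 0.1,"tx": 0.0755,"ty": -0.004,"tz": 0,"ax": -0.001,"ay": 0,"az": 0}
    - {"fingers": 0.1,"tx": 0.0755,"ty": -0.004,"tz": 0,"ax": -0.001,"ay": 0,"az": 0}

```text
time_s: 44.6
tcp_pos: [0.5902, -0.0985, 0.1486]
ee_rot: [[-0.009, -0.995, 0.098], [-0.002, 0.098, 0.995], [-1.0, 0.009, -0.002]]
wrist_force: [-0.2, 0.8, -0.5]
gripper_width: 0.451
```

>>> play_rows:
  commands:
    - {"fingers": 1,"tx": 0,"ty": 0,"tz": 0,"ax": 0,"ay": 0,"az": 0}
    - {"fingers": 1,"tx": 0,"ty": 0,"tz": 0,"ax": 0,"ay": 0,"az": 0}
    - {"fingers": 1,"tx": 0,"ty": 0,"tz": 0,"ax": 0,"ay": 0,"az": 0}
    - {"fingers": 1,"tx": 0,"ty": 0,"tz": 0,"ax": 0,"ay": 0,"az": 0}
    - {"fingers": 1,"tx": 0,"ty": 0,"tz": 0,"ax": 0,"ay": 0,"az": 0}

```text
time_s: 45.02
tcp_pos: [0.592, -0.0985, 0.1528]
ee_rot: [[-0.003, -0.996, 0.094], [-0.002, 0.094, 0.996], [-1.0, 0.003, -0.002]]
wrist_force: [-5.6, 1.2, 8.4]
gripper_width: 0.158
```

```bash
python3 - <<'E'
from h import *
import pickle
s=r.sense();print(np.round(s["tcp_pos"],4),np.round(s["wrist_force"],2),s["gripper_width"],np.degrees(np.arctan2(s["ee_rot"][1][1],s["ee_rot"][0][1])))
def D(p,ax=np.array([.5923,-.0982])): d=p[:2]-ax;return round(np.degrees(np.arctan2(d[1],d[0]))%360,2),round(np.hypot(*d),4)
for f,u in(("w14",(346,25)),("w16",(351,18))):
    s,w=pickle.load(open(f+".pkl","rb"));p=np.array(u)/3.5+[160,130]
    # refine: darkest column in rim rows
    g=cv2.cvtColor(w["image"],cv2.COLOR_RGB2GRAY).astype(float);y=int(round(p[1]));x=int(round(p[0]));row=g[y-2:y+3,x-5:x+6].mean(0);print(row.round(0),x-5+row.argmin())
    print(f,D(watz(w,[x-5+row.argmin(),y],s,.03)),D(watz(w,p,s,.03)))
s,w=pickle.load(open("w5.pkl","rb"));print(D(watz(w,np.array((394,203))/1.5,s,.03)))
s,w=pickle.load(open("w10.pkl","rb"));print(D(watz(w,np.array((397,65))/2.8+[120,110],s,.03)))
s,w=pickle.load(open("w3.pkl","rb"));print("corner",D(watz(w,np.array((507,68))/1.5,s,.118)))
s,w=pickle.load(open("w7.pkl","rb"));print(D(watz(w,np.array((336,162))/1.3,s,.03)))
E
```

```text
[ 0.592  -0.0985  0.1528] [-5.59  1.21  8.41] 0.15799047903332808 174.60545631976487
[240. 239. 210. 148. 153. 146. 162. 224. 244. 239. 239.] 259
w14 (np.float64(173.66), np.float64(0.1414)) (np.float64(173.71), np.float64(0.1413))
[238. 241. 236. 187. 149. 150. 144. 189. 239. 242. 239.] 261
w16 (np.float64(173.53), np.float64(0.1412)) (np.float64(173.78), np.float64(0.1411))
(np.float64(173.86), np.float64(0.1422))
(np.float64(173.85), np.float64(0.143))
corner (np.float64(236.8), np.float64(0.1428))
(np.float64(173.82), np.float64(0.1407))
```

>>> play_rows:
  commands:
    - {"fingers": 1,"tx": 0,"ty": 0,"tz": 0,"ax": -0.035,"ay": 0,"az": 0}
    - {"fingers": 1,"tx": 0,"ty": 0,"tz": 0,"ax": -0.07,"ay": 0,"az": 0}
    - {"fingers": 1,"tx": 0,"ty": 0,"tz": 0,"ax": -0.105,"ay": 0,"az": 0}
    - {"fingers": 1,"tx": 0,"ty": 0,"tz": 0,"ax": -0.14,"ay": 0,"az": 0}
    - {"fingers": 1,"tx": 0,"ty": 0,"tz": 0,"ax": -0.1656,"ay": 0,"az": 0}

```text
time_s: 45.43
tcp_pos: [0.5922, -0.0985, 0.1528]
ee_rot: [[-0.002, -0.908, -0.418], [-0.002, -0.418, 0.908], [-1.0, 0.003, -0.001]]
wrist_force: [-1.1, 0.9, 2.7]
gripper_width: 0.158
```

>>> play_rows:
  commands:
    - {"fingers": 1,"tx": 0,"ty": 0,"tz": 0,"ax": -0.035,"ay": 0,"az": 0}
    - {"fingers": 1,"tx": 0,"ty": 0,"tz": 0,"ax": -0.07,"ay": 0,"az": 0}
    - {"fingers": 1,"tx": 0,"ty": 0,"tz": 0,"ax": -0.105,"ay": 0,"az": 0}
    - {"fingers": 1,"tx": 0,"ty": 0,"tz": 0,"ax": -0.14,"ay": 0,"az": 0}
    - {"fingers": 1,"tx": 0,"ty": 0,"tz": 0,"ax": -0.1656,"ay": 0,"az": 0}

```text
time_s: 45.85
tcp_pos: [0.5924, -0.0984, 0.1528]
ee_rot: [[-0.002, -0.58, -0.814], [-0.001, -0.814, 0.58], [-1.0, 0.002, 0.001]]
wrist_force: [-1.1, 1.1, 1.9]
gripper_width: 0.159
```

>>> play_rows:
  commands:
    - {"fingers": 1,"tx": 0,"ty": 0,"tz": 0,"ax": -0.035,"ay": 0,"az": 0}
    - {"fingers": 1,"tx": 0,"ty": 0,"tz": 0,"ax": -0.07,"ay": 0,"az": 0}
    - {"fingers": 1,"tx": 0,"ty": 0,"tz": 0,"ax": -0.105,"ay": 0,"az": 0}
    - {"fingers": 1,"tx": 0,"ty": 0,"tz": 0,"ax": -0.14,"ay": 0,"az": 0}
    - {"fingers": 1,"tx": 0,"ty": 0,"tz": 0,"ax": -0.1656,"ay": 0,"az": 0}

```text
time_s: 46.27
tcp_pos: [0.5926, -0.0981, 0.1528]
ee_rot: [[-0.001, -0.099, -0.995], [-0.001, -0.995, 0.099], [-1.0, 0.001, 0.001]]
wrist_force: [-1.0, 1.2, 3.7]
gripper_width: 0.155
```

>>> play_rows:
  commands:
    - {"fingers": 1,"tx": 0,"ty": 0,"tz": 0,"ax": 0,"ay": 0,"az": 0}
    - {"fingers": 1,"tx": 0,"ty": 0,"tz": 0,"ax": 0,"ay": 0,"az": 0}
    - {"fingers": 1,"tx": 0,"ty": 0,"tz": 0,"ax": 0,"ay": 0,"az": 0}

```text
time_s: 46.52
tcp_pos: [0.5926, -0.0981, 0.1528]
ee_rot: [[-0.002, -0.105, -0.994], [-0.001, -0.994, 0.105], [-1.0, 0.001, 0.001]]
wrist_force: [-3.3, 3.8, 5.8]
gripper_width: 0.157
```

```bash
python3 - <<'E'
from h import *
s=r.sense();print(np.round(s["tcp_pos"],4),np.round(s["wrist_force"],2),s["gripper_width"],np.degrees(np.arctan2(s["ee_rot"][1][1],s["ee_rot"][0][1]))%360)
E
```

```text
[ 0.5926 -0.0981  0.1528] [-3.28  3.82  5.78] 0.15732092477452064 263.9485647769523
```

Released gently, lifted, then moved away toward the robot so both cameras can check.

>>> play_rows:
  commands:
    - {"fingers": 0,"tx": 0,"ty": 0,"tz": 0,"ax": 0,"ay": 0,"az": 0}
    - {"fingers": 0,"tx": 0,"ty": 0,"tz": 0,"ax": 0,"ay": 0,"az": 0}
    - {"fingers": 0,"tx": 0,"ty": 0,"tz": 0,"ax": 0,"ay": 0,"az": 0}
    - {"fingers": 0,"tx": -0.05,"ty": 0,"tz": 0,"ax": 0,"ay": 0,"az": 0}
    - {"fingers": 0,"tx": -0.1,"ty": 0,"tz": 0,"ax": 0,"ay": 0,"az": 0}

```text
time_s: 46.93
tcp_pos: [0.591, -0.0989, 0.2247]
ee_rot: [[-0.01, -0.104, -0.994], [-0.003, -0.995, 0.104], [-1.0, 0.004, 0.01]]
wrist_force: [1.2, 0.6, 1.1]
gripper_width: 0.442
```

>>> play_rows:
  commands:
    - {"fingers": 0,"tx": -0.05,"ty": 0,"tz": 0.05,"ax": 0,"ay": 0,"az": 0}
    - {"fingers": 0,"tx": -0.1,"ty": 0,"tz": 0.1,"ax": 0,"ay": 0,"az": 0}
    - {"fingers": 0,"tx": -0.15,"ty": 0,"tz": 0.15,"ax": 0,"ay": 0,"az": 0}
    - {"fingers": 0,"tx": -0.17,"ty": 0,"tz": 0.18,"ax": 0,"ay": 0,"az": 0}
    - {"fingers": 0,"tx": -0.17,"ty": 0,"tz": 0.18,"ax": 0,"ay": 0,"az": 0}

```text
time_s: 47.35
tcp_pos: [0.4568, -0.0849, 0.3588]
ee_rot: [[0.004, -0.104, -0.995], [-0.002, -0.995, 0.104], [-1.0, 0.002, -0.004]]
wrist_force: [0.7, 0.3, -0.1]
gripper_width: 0.494
```

```bash
python3 - <<'E'
from h import *
import pickle
viewer.capture("wrist");s=r.sense();w=viewer.capture("wrist");pickle.dump((s,w),open("w20.pkl","wb"));print(np.round(s["tcp_pos"],4),s["gripper_width"],s["time_s"])
b=viewer.capture("side")
A=cv2.resize(w["image"][:,:,::-1],(680,510))[:330];B=cv2.resize(b["image"][120:345,180:340,::-1],(192,270))
c=np.zeros((600,680,3),np.uint8);c[:330]=A;c[330:600,:192]=B;C=cv2.resize(b["image"][125:225,200:325,::-1],(337,270),interpolation=cv2.INTER_CUBIC);c[330:,200:537]=C
cv2.imwrite("pics/fin.png",c)
ax=np.array([.5924,-.0982])
for d in(-6,):
    D=np.radians(d);p=ax+.092*np.array([np.cos(D),np.sin(D)])
    for z in(.04,.078,.118): print(z,(wproj(w,[*p,z],s)*680/512).round(1))
E
```

```text
[ 0.4563 -0.0849  0.3607] 0.4987863339529253 47.4
0.04 [337.   19.6]
0.078 [336.9   8.8]
0.118 [336.8  -4.4]
```

View pics/fin.png

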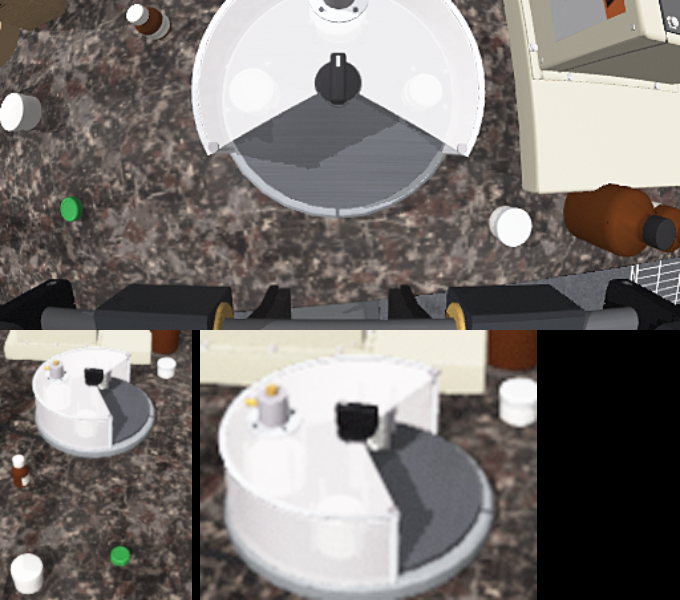

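The carousel now shows the bare quarter at the opening, and the bar mark (338,60), knob (338,84) and pick-off head (338,10) are in line. Green lid, jars and bottle still stand. I'll check the heading using both hood corners.

```bash
python3 - <<'E'
from h import *
import pickle
s,w=pickle.load(open("w20.pkl","rb"));k=512/680
f=lambda u,z:watz(w,np.array(u)*k,s,z)[:2]
a,b=f((212,147),.118),f((462,148),.118);m=(a+b)/2;d=b-a
print(a,b,np.linalg.norm(d),2*.147*np.sin(np.radians(62)),"heading",np.degrees(np.arctan2(d[1],d[0]))+90)
p,q=f((338.5,54),.153),f((338.5,67),.153);e=p-q;print("bar",np.degrees(np.arctan2(e[1],e[0])))
l,r2=f((251,91),.09),f((424,91),.09);g=r2-l;print("piles line",np.degrees(np.arctan2(g[1],g[0]))+90,np.linalg.norm(g))
E
```

```text
[0.54493298 0.03231334] [ 0.51765722 -0.21623364] 0.25003913070021416 0.2595865923005245 heading -6.262627659814825
bar -5.979844880554605
piles line -6.0237039616973505 0.18153729996176673
```

```bash
python3 -c "
from h import *
print(job.finish_job())"
```

```text
the job is handed in; nothing more can be done
None
```

All four loose lids that were out (one medium, one large, two small) are on their own piles. I turned the carousel to each bay first, and the job was handed in at about 47 s.

- **Placing:** I lowered each lid until I felt about 3–6 N and released it there. The large lid read 6 N, so I backed off about 2 mm before letting go.
- **Check of the lids:** Pictures after release show the medium lid and the first small lid seated between their rods. The blob fit put the large lid within about 1.5 mm of its bay centre. The same fit was off for the first small lid because a rod tip merged with it, so there I relied on the next picture. The second small lid I checked only by contact: it came to rest within about 1 mm of the expected height.
- **Final carousel angle:** The large bay is at the back under the pick-off head, with the bare quarter at the opening. My last measurements give −6.0° for the knob bar and for the line through the other two piles. The housing heading from the hood corners is −6.3°. Earlier heading readings ranged from about −5° to −7.4°.
- **First knob turn:** The fingers closed on the 42 mm disc under the bar, with the tips near the 122 mm limit and about 19 N on the wrist. It still turned correctly, and I gripped the bar itself for the later turns.
- **Bystanders:** The green look-alike, both jars and the bottle appear where they were. The gripper was open and clear of everything at hand-in.

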